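# Gauge the washed pistons of the cookie depositor and kit them for refitting

### The job

The cookie depositor's washed pistons lie on the drying mat, each in the bay of its own cylinder. Taking them one by one from the robot's left, lower each piston level, without forcing it, through the go gap of the upright gauge and try it in the no-go gap below. Stand a piston that the no-go gap stops head down in the carrier pocket that belongs to its bay (leftmost bay, leftmost pocket), lay one that drops through in the dark reject tray, and leave the grease jar and the brush alone.

Things in the scene. Friction and masses are not known exactly. Their poses are not given: they have to be found in the camera images.
- piston_1a_mid (a point): Centre of piston 1a, on its axis, half-way along; it starts in bay 1 of the mat (leftmost). Bay 1 holds either piston 1a or 1b, the other reads None. Shape of all pistons: white plastic, 122 mm long, a round body 108 mm long and at one end a T-head 14 mm thick, 54 mm wide (along y) and as deep as the body's diameter, so it lies level and does not roll. Its x axis runs from the T-head to the free end.
- piston_1b_mid (a point): Centre of piston 1b, on its axis, half-way along; it starts in bay 1 of the mat (leftmost). Bay 1 holds either piston 1a or 1b, the other reads None. Sizes: full-size pistons have a 38 mm body (about 0.2 kg), undersize ones 31 mm (about 0.15 kg); only the diameter tells them apart. All start lying, the free end towards the robot within some 25 degrees.
- piston_2_mid (a point): Centre of piston 2, on its axis, half-way along; it starts in bay 2 of the mat (second from the left). Bay 2 may be empty: then this reads None. The T-head takes the span -61 to -47 mm along x from this point; the body runs on to +61 mm.
- piston_3a_mid (a point): Centre of piston 3a, on its axis, half-way along; it starts in bay 3 of the mat (third from the left). Bay 3 holds either piston 3a or 3b, the other reads None. Shape, axes and sizes as told for pistons 1a, 1b and 2.
- piston_3b_mid (a point): Centre of piston 3b, on its axis, half-way along; it starts in bay 3 of the mat (third from the left). Bay 3 holds either piston 3a or 3b, the other reads None. Shape, axes and sizes as told for pistons 1a, 1b and 2.
- piston_4_mid (a point): Centre of piston 4, on its axis, half-way along; it starts in bay 4 of the mat (rightmost). Bay 4 may be empty: then this reads None. Shape, axes and sizes as told for pistons 1a, 1b and 2.
- mat: Black rubber drying mat fixed on the bench, 190 x 360 mm and 4 mm thick; origin at the centre of its underside. White lines divide it into four bays, each 88 mm wide along its y axis; bay 1 is at its +y end (robot's left).
- gauge: Fixed upright gap gauge: a steel plate 18 mm thick (along its x), 116 mm wide (y), its top at z 132 mm, on a base 70 x 150 x 12 mm; origin under the base's centre. A slot open at the top, centred on y = 0, goes through it along x. A piston is lowered in level, axis along the gauge's x, either way round, its round body lying across the plate.
- go_anvils: The two upper bright blocks of the gauge, which make the go gap; origin and axes as gauge. From the top: lead-in from z 132 to 124 mm, go gap 41.5 mm wide from z 124 to 102 mm, then a 60 mm wide relief down to z 80 mm.
- no_go_anvils: The two lower bright blocks of the gauge; origin and axes as gauge. No-go gap 34 mm wide from z 80 to 60 mm, wide again below down to the slot floor at z 30 mm. It stops a full-size piston with its axis at z 88 mm; an undersize one goes right through: its axis must come below z 52 mm (45 mm when on the floor).
- carrier: Fixed grey piston carrier, a block 100 mm (x) x 308 mm (y) x 42 mm high with four pockets in a row along y; origin at the centre of its underside. Pockets are 32 mm deep oblongs, 46 mm along x and 62 mm along y, 74 mm apart.
- pocket_1 (a point): Centre of the floor of carrier pocket 1 (leftmost, robot's view), 10 mm above the bench, axes as the carrier's; it belongs to bay 1. A piston standing in it head down has its T-head's wide side along y, its centre 61 mm above this point and its top 90 mm above the carrier's.
- pocket_2 (a point): Centre of the floor of carrier pocket 2 (second from the left, robot's view), 10 mm above the bench, axes as the carrier's; it belongs to bay 2. A piston standing in it head down has its T-head's wide side along y, its centre 61 mm above this point and its top 90 mm above the carrier's.
- pocket_3 (a point): Centre of the floor of carrier pocket 3 (third from the left, robot's view), 10 mm above the bench, axes as the carrier's; it belongs to bay 3. A piston standing in it head down has its T-head's wide side along y, its centre 61 mm above this point and its top 90 mm above the carrier's.
- pocket_4 (a point): Centre of the floor of carrier pocket 4 (rightmost, robot's view), 10 mm above the bench, axes as the carrier's; it belongs to bay 4. A piston standing in it head down has its T-head's wide side along y, its centre 61 mm above this point and its top 90 mm above the carrier's.
- reject_tray: Dark baking tray, loose (0.7 kg), 170 mm (x) x 200 mm (y), rim 20 mm high, sheet 4 mm; origin at the centre of its underside.
- grease_jar: Bystander: clear jar of grease, 68 mm across, 85 mm high, standing on the bench; origin under its centre.
- bench_brush: Bystander: brush 200 mm long lying on the bench.
There are look-alikes about, which are no part of the job. Leave any blue look-alike of the part that bears piston_3a_mid alone.

How it is judged:
By the outcome, as a careful person would: the job done as asked, in the order asked, and still so for the second after the job is handed in, with the robot touching nothing.
Of piston_1a, piston_1b only 1 to 1 are there at a start; the rules pass over those that are not, and their reading is None.
Of piston_3a, piston_3b only 1 to 1 are there at a start; the rules pass over those that are not, and their reading is None.
Of piston_2, piston_4 only 1 to 2 are there at a start; the rules pass over those that are not, and their reading is None.
At some moment in a run one of piston_1b, piston_3a, piston_4, reject_tray may be knocked a few centimetres aside while the robot is not near it.
Once in a run the grip may slacken for a moment while it holds something.
It also fails if it takes over 210 s, if anything falls off the work surface, if the arm or the gripper's body presses on something with over 40 N, if the wrist force passes 120 N, or if a joint passes its speed limit or range.

### The arm

A 7-joint arm with a two-finger parallel gripper is mounted at the origin on the work surface. World frame = base frame: x ahead of the robot, y to its left, z up, the work surface at z = 0. Lengths are in m, angles in rad, forces in N, time in s.
With the tool pointing down it reaches from about 0.425 to 0.925 m from the base axis. Payload 6.8 kg.
Tool frame: the origin (TCP) lies at the very end of the fingers, on their centre line; the grasp point (between the pads) lies 19 mm behind it (hold_point_z is the distance from the TCP to the grasp point, in m); z points along the fingers, y is the direction in which the jaws open and shut (so a half turn about z gives the same grasp; the last joint's range is limited). The gripper opens to 85 mm and grips with 20 to 120 N. Pads are 22 mm wide; open, the fingers measure 114 mm over their backs; the gripper's body (76 mm by 85 mm) begins 54 mm behind the grasp point. The pads swing forward as they close: fully open they stand 13 mm farther back than shut.
Start: joints at [-1.311, 0.477, 0.022, 1.555, -0.011, 1.109, -0.083], TCP at [0.243, 0.63, 0.231] pointing down, gripper open.
Joint ranges: [-2.96, 2.96], [-0.34, 2.1], [-1.41, 1.46], [0.24, 2.44], [-1.37, 4.51], [0.17, 1.92], [-2.96, 2.96]. Speed limits (rad/s): [2.39, 2.39, 3.14, 3.14, 3.14, 3.14, 3.14].

### API

Orientations are given as a unit quaternion [w, x, y, z].
In Python, from station import get_obs, read_camera, calibration, hand_in, regions_of, hold_point_z gives the robot as it stands.
- The arm moves only by the tool send_rows, never from a script. Its argument "motion" is text: rows parted by semicolons, each of 7 numbers parted by spaces: the shift along the world's x, y, z in cm, then the turn, a rotation vector about the world's x, y, z in degrees, then the closure, from 0 (fully open) to 1 (shut). In form: dx dy dz rx ry rz fingers; .... A call has 1 to 20 rows; each row shifts and turns the pose as measured when the row begins; what a row does not reach is not made up. A row lasts 1/12 s, in which the tool goes at most 41.7 mm and 7.16 degrees, less where a joint would pass 70% of its speed; a pose out of reach is approached as far as the arm can. A call is refused whole if a number of a shift passes 4.17 or a number of a turn 7.16, either way. A call with a gripper value outside its range is refused whole. The fingers move at their own pace and stop on an object; "newtons" is the grip in N (left out, the last holds). Time passes only in rows, so rows that do not move let the fingers close. It gives the time, the measured TCP pose, the force and the opening at its end, in the units of the state.
- get_obs(): the state, without advancing time (a new reading comes with each control period).
- read_camera(name): name is "scene" or "top" or "wrist"; returns the picture (480x640x3 uint8, red, green, blue); there is no depth.
- calibration(name): a dict with "mtx" (3x3 intrinsics, pixels), "R" (3x3) and "t" (3): a world point X has camera coordinates R X + t; the wrist camera has in their place "hand_eye" (4x4, takes a point from camera to tool coordinates, whose origin is the TCP and whose axes are the flange's). Camera axes: x right, y down, z forward; pixel columns grow to the right and rows downward; lengths in m; the calibration is good to about 2 mm. A picture is of the moment at which its call begins: read the wrist's pose just before it. calibration takes no time and is no camera call.
- hand_in(): hands the job in, once; it reports no verdict.
Trained networks look in the newest picture that a camera, given by its name, has taken for a name from the list of things; names that differ only in an ending like _2 or _b are one class to them, and where a whole thing is asked for, a point or a joint stands for the part that bears it (a point fixed in the world has none). Each returns a list of dicts, best first, with "conf" (0 to 1); they miss things now and then, are a little off and sometimes report something else, mostly with a low value. They report only what shows in the picture. A call takes as long as a camera call. They do not tell look-alikes from the thing itself.
- regions_of(thing, camera): "region" (480x640 bool, what is visible of it) and "point" ([column, row] in pixels, amid what is visible of it).
The state is a dict: "t": time; "q": joint angles; "joint_vel": joint speeds; "joint_torque": joint torques, N m; "eef_pos": TCP position; "tool_rot": TCP orientation; "contact_force": force on the tool from outside, world axes, zero at the start; "torque": the same for the moment, N m; "gripper_width": opening from 0.0 (shut) to 1.0 (fully open).
Only numpy, scipy, OpenCV 4.12 (cv2) and the standard library are available. Lean on these libraries where they do the work, as an engineer would, in place of code of your own. Each camera call takes 0.05 s, during which the arm holds its last target.

## Working session

There is one attempt and no reset: what is moved stays moved. The work goes in short steps, Python scripts to look and compute and a tool call to move; the robot and the scene stay as the last step left them, time stands still between calls to the robot, and variables do not carry over. Pictures are saved under pics/ and viewed, and the job is handed in when it is done.

Besides the shell and the picture viewer there is one more tool, called after "Request:" as name(argument=value, ...) on one line, values as JSON. send_rows: Moves the arm, as the interface text tells. Its arguments: {"type":"object","properties":{"motion":{"type":"string"},"newtons":{"type":"number"}},"required":["motion"]}

```bash
ls; mkdir -p pics; python3 - <<'E'
from station import *
import cv2
o=get_obs();print(o, hold_point_z if not callable(hold_point_z) else hold_point_z())
for n in ["scene","top","wrist"]:
    im=read_camera(n);cv2.imwrite(f"pics/{n}0.png",im[:,:,::-1]);c=calibration(n);print(n,{k:__import__('numpy').round(v,4).tolist() for k,v in c.items()})
E
```

```text
pics
{'t': 0.0, 'q': array([-1.31108994,  0.47778884,  0.02232904,  1.55645058, -0.01153073,
        1.10929527, -0.08310557]), 'joint_vel': array([-5.26011033e-04,  7.52588028e-04,  4.22812206e-06,  2.21951917e-04,
       -4.93284134e-04, -1.98553212e-03,  1.72762360e-04]), 'joint_torque': array([-5.04030359e-04, -5.96450293e+01,  1.60756666e+00, -2.81197554e+01,
        1.23694714e-02,  9.38244833e-03,  3.84528548e-06]), 'eef_pos': array([0.24249592, 0.62930337, 0.23033341]), 'tool_rot': array([-1.15371858e-04,  1.82862440e-01,  9.83138090e-01, -8.99916418e-04]), 'contact_force': array([ 0.06280685, -0.18755273,  0.28390462]), 'torque': array([-0.03435452,  0.00247861, -0.04804877]), 'gripper_width': 0.9964697876111539} 0.0187
scene {'mtx': [[607.0577, 0.0, 320.3812], [0.0, 607.0577, 253.9548], [0.0, 0.0, 1.0]], 'R': [[-0.8597, 0.5107, -0.0127], [0.4462, 0.7387, -0.5052], [-0.2486, -0.4399, -0.8629]], 't': [0.4278, -0.1819, 1.606]}
top {'mtx': [[537.3982, 0.0, 321.4422], [0.0, 537.3982, 250.534], [0.0, 0.0, 1.0]], 'R': [[0.0075, -0.9999, -0.0088], [-0.9821, -0.0057, -0.1882], [0.1881, 0.01, -0.9821]], 't': [-0.0246, 0.5123, 1.5127]}
wrist {'mtx': [[361.9069, 0.0, 315.0286], [0.0, 361.9069, 240.9417], [0.0, 0.0, 1.0]], 'hand_eye': [[-0.0001, -0.9594, -0.282, 0.0715], [1.0, -0.0001, 0.0001, -0.0], [-0.0001, -0.282, 0.9594, -0.1428], [0.0, 0.0, 0.0, 1.0]]}
```

```bash
cat > h.py <<'E'
import numpy as np, cv2
from station import *
from scipy.spatial.transform import Rotation as Rn
def rot(o):
    w,x,y,z=o['tool_rot']; return Rn.from_quat([x,y,z,w]).as_matrix()
def cam(name,o=None):
    c=calibration(name)
    K=np.array(c['mtx'])
    if name=='wrist':
        o=o or get_obs(); H=np.array(c['hand_eye']); T=np.eye(4);T[:3,:3]=rot(o);T[:3,3]=o['eef_pos']
        M=np.linalg.inv(T@H); return K,M[:3,:3],M[:3,3]
    return K,np.array(c['R']),np.array(c['t'])
def ray(C,uv,z):
    K,R,t=C; uv=np.atleast_2d(uv).astype(float)
    d=np.linalg.inv(K)@np.c_[uv,np.ones(len(uv))].T
    d=(R.T@d).T; c=-R.T@t
    s=(z-c[2])/d[:,2]; return c+d*s[:,None]
def proj(C,X):
    K,R,t=C; p=(K@(R@np.atleast_2d(X).T+t[:,None])).T; return p[:,:2]/p[:,2:]
def snap(name,f=None):
    o=get_obs(); im=read_camera(name)
    if f: cv2.imwrite(f'pics/{f}.png',im[:,:,::-1])
    return o,im
E
python3 - <<'E'
from h import *
read_camera('top'); C=cam('top')
zs=dict(piston_1a_mid=.023,mat=.004,gauge=.0,carrier=.042,reject_tray=.004,grease_jar=.085,go_anvils=.132)
for n,z in zs.items():
    for r in regions_of(n,'top'):
        m=r['region'].astype(np.uint8); ys,xs=np.nonzero(m)
        rect=cv2.minAreaRect(np.c_[xs,ys].astype(np.float32))
        b=cv2.boxPoints(rect)
        print(n,round(r['conf'],2),np.round(r['point']),len(xs),np.round(ray(C,b,z)[:,:2],3).tolist(),np.round(ray(C,[rect[0]],z)[0,:2],3))
E
```

```text
piston_1a_mid 0.79 [370. 241.] 523 [[0.608, -0.144], [0.608, -0.192], [0.484, -0.19], [0.484, -0.143]] [ 0.545 -0.167]
mat 0.94 [413. 237.] 5481 [[0.651, -0.112], [0.675, -0.482], [0.479, -0.484], [0.455, -0.123]] [ 0.564 -0.3  ]
gauge 0.74 [299. 193.] 1255 [[0.745, 0.115], [0.746, -0.036], [0.657, -0.037], [0.656, 0.113]] [0.701 0.039]
carrier 0.88 [219. 233.] 3812 [[0.508, 0.443], [0.619, 0.448], [0.615, 0.131], [0.504, 0.13]] [0.561 0.288]
reject_tray 0.81 [315. 238.] 3781 [[0.469, 0.101], [0.642, 0.1], [0.637, -0.105], [0.464, -0.1]] [ 0.552 -0.001]
reject_tray 0.34 [460. 226.] 460 [[0.644, -0.399], [0.646, -0.454], [0.519, -0.452], [0.517, -0.398]] [ 0.581 -0.426]
reject_tray 0.27 [215. 236.] 3873 [[0.517, 0.455], [0.632, 0.46], [0.626, 0.135], [0.511, 0.135]] [0.571 0.296]
grease_jar 0.56 [234. 174.] 532 [[0.753, 0.283], [0.783, 0.228], [0.702, 0.187], [0.673, 0.241]] [0.727 0.235]
go_anvils 0.59 [291. 181.] 72 [[0.701, 0.074], [0.702, 0.006], [0.678, 0.006], [0.678, 0.073]] [0.69 0.04]
```

```bash
python3 - <<'E'
import cv2
im=cv2.imread('pics/top0.png'); cv2.imwrite('pics/top0c.png',cv2.resize(im[160:280,155:485],None,fx=2.4,fy=2.4,interpolation=cv2.INTER_CUBIC))
E
```

Request:
send_rows(motion="2.3 -3.5 0 0 0 -7 0.3;2.3 -3.5 0 0 0 -7 0.3;2.3 -3.5 0 0 0 -7 0.3;2.3 -3.5 0 0 0 -7 0.3;2.3 -3.5 0 0 0 -7 0.3;2.3 -3.5 0 0 0 -7 0.3;2.3 -3.5 0 0 0 -7 0.3;2.3 -3.5 0 0 0 -7 0.3;2.3 -3.5 0 0 0 -7 0.3;2.3 -3.5 0 0 0 -7 0.3;2.3 -3.5 0 0 0 -7 0.3;1 -3.8 0 0 0 -7 0.3;0 -3.8 0 0 0 -7 0.3;0 -3.8 0 0 0 -7 0.3;0 -3.8 0 0 0 -7 0.3;0 -3.8 0 0 0 -7 0.3", newtons=60)

```text
t: 1.88
eef_pos: [0.5, 0.0503, 0.2347]
tool_rot: [0.002, 0.924, 0.383, 0.01]
contact_force: [0.2, -0.1, -0.3]
gripper_width: 0.699
```

Request:
send_rows(motion="0 -1.3 0 0 0 -6.5 0.3;0 -1.3 0 0 0 -6.5 0.3;0 -1.3 0 0 0 -6.5 0.3;0 -1.3 0 0 0 -6.5 0.3;0 -1.3 0 0 0 -6.5 0.3;0 -1.3 0 0 0 -6.5 0.3;0 -1 0 0 0 -6.5 0.3;0 0 0 0 0 0 0.3")

```text
t: 2.55
eef_pos: [0.499, -0.0539, 0.2375]
tool_rot: [0.006, 0.999, -0.035, 0.011]
contact_force: [0.2, -1.0, 0.0]
gripper_width: 0.701
```

```bash
python3 - <<'E'
from h import *
o,im=snap('wrist','w1'); print(o['eef_pos'],o['q'],rot(o).round(3).tolist())
E
```

```text
[ 0.49900007 -0.05393456  0.23747709] [-0.75394551  0.21560201  0.85220888  2.01126076 -0.18393456  0.97191995
 -1.45303316] [[0.997, -0.07, 0.022], [-0.07, -0.998, -0.012], [0.023, 0.01, -1.0]]
```

```bash
cat >> h.py <<'E'
from scipy.optimize import minimize
def pist_pts(D):
    a=np.linspace(0,2*np.pi,24,endpoint=False); r=D/2
    b=np.array([[x,r*np.cos(t),r*np.sin(t)] for x in(-.047,.061) for t in a])
    h=np.array([[x,y,z] for x in(-.061,-.047) for y in(-.027,.027) for z in(-r,r)])
    return b,h
def drawp(C,p,D,shape=(480,640)):
    # p: x,y,yaw(of piston +x axis = toward free end), z from D on mat
    x,y,yaw=p; c,s=np.cos(yaw),np.sin(yaw); R=np.array([[c,-s,0],[s,c,0],[0,0,1]])
    m=np.zeros(shape,np.uint8)
    for P in pist_pts(D):
        q=proj(C,P@R.T+[x,y,.004+D/2]); hull=cv2.convexHull((q*16).astype(np.int32))
        cv2.fillConvexPoly(m,hull,255,cv2.LINE_AA,4)
    return m/255.
def fitp(C,mask,p0,D):
    mk=cv2.GaussianBlur(mask.astype(float),(0,0),1)
    def f(p): return ((cv2.GaussianBlur(drawp(C,p,D),(0,0),1)-mk)**2).sum()/mask.sum()
    b=minimize(f,p0,method='Nelder-Mead',options=dict(initial_simplex=np.array(p0)+np.array([[0,0,0],[.01,0,0],[0,.01,0],[0,0,.1]]),xatol=1e-4,fatol=1e-5))
    return b.x,b.fun
def white(im,r):
    # refine the network mask with brightness
    m=cv2.dilate(r.astype(np.uint8),np.ones((7,7)))>0
    return m&(im.min(2)>120)
def fitall(name,thing='piston_1a_mid',verbose=1):
    o,im=snap(name); C=cam(name,o); out=[]
    for r in regions_of(thing,name):
        if r['conf']<.3: continue
        m=r['region']; ys,xs=np.nonzero(m)
        if len(xs)<150: continue
        v=im[m]; 
        if v[:,2].mean()>v[:,0].mean()*1.4: continue
        if xs.min()<2 or xs.max()>637 or ys.min()<2 : edge=1
        else: edge=0
        p=ray(C,[r['point']],.02)[0]
        res=[(D,)+fitp(C,m,[p[0],p[1],np.pi],D) for D in(.038,.031)]
        best=min(res,key=lambda q:q[2])
        out.append((best[0],best[1]))
        if verbose: print(name,r['conf'].__round__(2),'edge' if edge else '','mid',best[1][:2].round(4),'yaw-180',np.degrees(best[1][2]-np.pi).round(1),[(q[0],round(q[2],3)) for q in res])
    return out
E
python3 - <<'E'
from h import *
fitall('wrist');fitall('top')
o=get_obs();C=cam('wrist',o)
# bolts and tray corners
print(ray(C,[[127,45],[260,36]],.013).round(4))
print(ray(C,[[136,80],[353,69],[356,246],[165,257]],.02).round(4))
E
```

```text
wrist 0.6  mid [ 0.5415 -0.1633] yaw-180 -1.4 [(0.038, np.float64(0.025)), (0.031, np.float64(0.072))]
top 0.86  mid [ 0.5446 -0.1672] yaw-180 -1.2 [(0.038, np.float64(0.025)), (0.031, np.float64(0.021))]
top 0.73  mid [0.7248 0.2393] yaw-180 21.5 [(0.038, np.float64(0.487)), (0.031, np.float64(0.485))]
[[ 0.6645  0.1097  0.013 ]
 [ 0.665  -0.0125  0.013 ]]
[[ 0.6334  0.104   0.02  ]
 [ 0.6312 -0.0958  0.02  ]
 [ 0.4621 -0.0935  0.02  ]
 [ 0.4625  0.1059  0.02  ]]
```

Request:
send_rows(motion="-0.5 -1.4 -1 0 -6.6 0.5 0.3;-0.5 -1.4 -1 0 -6.6 0.5 0.3;-0.5 -1.4 -1 0 -6.6 0.5 0.3;-0.5 -1.4 -1 0 -6.6 0.5 0.3;-0.5 -1.4 -1 0 -6.6 0.3 0.3;-0.5 -1.4 -1 0 -6.6 0.3 0.3;-0.5 -1.4 -1 0 -6 0 0.3;0 -0.8 -1 0 0 0 0.3;0 0 0 0 0 0 0.3")

```text
t: 3.55
eef_pos: [0.4861, -0.1059, 0.1905]
tool_rot: [-0.018, 0.962, 0.013, 0.272]
contact_force: [-0.3, 0.5, -0.8]
gripper_width: 0.702
```

```bash
cat >> h.py <<'E'
def tilt(o):
    R=rot(o);a=R[:,2];x=R[:,0];y=R[:,1]
    return dict(pitch=np.degrees(np.arcsin(-a[2])).round(1),az=np.degrees(np.arctan2(a[1],a[0])).round(1),xaz=np.degrees(np.arctan2(x[1],x[0])).round(1),ytilt=np.degrees(np.arcsin(y[2])).round(1),yaz=np.degrees(np.arctan2(y[1],y[0])).round(1))
def st():
    o=get_obs();print(round(o['t'],2),o['eef_pos'].round(4),tilt(o),'q',o['q'].round(2),'F',np.round(o['contact_force'],1),'w',round(o['gripper_width']*85,1));return o
E
python3 - <<'E'
from h import *
st(); fitall('wrist'); snap('wrist','w2')
E
```

```text
3.55 [ 0.4861 -0.1059  0.1905] {'pitch': np.float64(58.4), 'az': np.float64(4.6), 'xaz': np.float64(1.0), 'ytilt': np.float64(-1.6), 'yaz': np.float64(-88.0)} q [-0.36  0.02  0.56  2.42 -0.75  0.23 -0.66] F [-0.3  0.5 -0.8] w 59.7
wrist 0.75  mid [ 0.5434 -0.1621] yaw-180 -3.6 [(0.038, np.float64(0.168)), (0.031, np.float64(0.145))]
wrist 0.53 edge mid [ 0.5776 -0.2935] yaw-180 5.6 [(0.038, np.float64(0.784)), (0.031, np.float64(0.807))]
```

```bash
cat > kin.py <<'E'
import numpy as np
from scipy.spatial.transform import Rotation as Rn
def fk(q,P,s):
    # P: d1,a1,d3,e3(elbow x offset),d5,e5,d7,e7, yaw0, yaw7
    d1,a1,d3,e3,d5,e5,d7,e7,y0,y7=P
    Rz=lambda t:Rn.from_euler('z',t).as_matrix();Ry=lambda t:Rn.from_euler('y',t).as_matrix()
    p=np.zeros(3);R=Rz(y0+s[0]*q[0])
    p=p+R@[a1,0,d1]; R=R@Ry(q[1])@Rz(s[1]*q[2])
    p=p+R@[e3,0,d3]; R=R@Ry(q[3])
    p=p+R@[-e3,0,0]+R@[e5,0,d5]; R=R@Rz(s[2]*q[4])@Ry(q[5])
    p=p+R@[e7,0,d7]; R=R@Rz(s[3]*q[6]+y7)
    return p,R
E
python3 - <<'E'
from h import *; from kin import fk
import itertools
from scipy.optimize import least_squares
o=get_obs()
q=lambda w,x,y,z:Rn.from_quat([x,y,z,w]).as_matrix()
D=[([-1.31108994,.47778884,.02232904,1.55645058,-.01153073,1.10929527,-.08310557],[.24249592,.62930337,.23033341],q(-1.15371858e-04,1.82862440e-01,9.83138090e-01,-8.99916418e-04)),
([-0.75394551,0.21560201,0.85220888,2.01126076,-0.18393456,0.97191995,-1.45303316],[0.49900007,-0.05393456,0.23747709],np.array([[0.997,-0.07,0.022],[-0.07,-0.998,-0.012],[0.023,0.01,-1.0]])),
(o['q'],o['eef_pos'],rot(o))]
for s in itertools.product([1,-1],repeat=4):
  best=None
  for y0 in (0,1.57,3.14,-1.57):
   for y7 in (0,1.57,3.14,-1.57):
    def f(P):
        r=[]
        for a,b,c in D:
            p,R=fk(a,P,s); r+=list(p-b)+list(.2*(R-c).ravel())
        r=np.array(r); return np.r_[r,.01*np.array([P[1],P[3],P[5],P[7]])]
    b=least_squares(f,[.35,0,.4,0,.4,0,.25,0,y0,y7])
    if best is None or b.cost<best.cost: best=b
  print(s,best.cost,best.x.round(3))
E
```

```text
(1, 1, 1, 1) 0.016984843850636422 [ 2.097  0.444 -3.672  0.913 -0.578  0.648 -1.319 -0.157 -0.584 -1.846]
(1, 1, 1, -1) 0.18120155918270978 [ 2.112  0.452 -3.687  0.914 -0.578  0.657 -1.325 -0.157 -0.577  2.784]
(1, 1, -1, 1) 0.08604637217446914 [-2.592 -1.233 -0.992  0.656 -1.375 -1.93  -1.075 -0.504 -0.689 -2.455]
(1, 1, -1, -1) 0.1604727938469275 [-1.758 -1.015 -1.382  0.765 -1.173 -1.414 -1.09  -0.372 -0.648  0.957]
(1, -1, 1, 1) 0.12085496175456763 [-5.707e+00 -1.918e+00  3.899e+00 -6.780e-01 -5.000e-01 -3.086e+00
  2.150e-01 -7.710e-01  2.449e+00  4.000e-03]
(1, -1, 1, -1) 0.16435859485079393 [-4.225 -1.575  3.356 -0.555 -0.091 -2.197  0.294 -0.547  2.511  2.714]
(1, -1, -1, 1) 0.17082623338779584 [ 0.501  0.761 -1.804  0.362 -0.941 -0.063 -0.696  0.275 -0.563  2.527]
(1, -1, -1, -1) 0.07981904015415431 [-0.817 -0.879  1.997 -0.292  0.818 -0.296  0.499 -0.161  2.495  2.363]
(-1, 1, 1, 1) 0.131010875596352 [-0.993  0.208  1.888 -0.393  0.155 -0.604  0.753  0.285 -0.126  0.058]
(-1, 1, 1, -1) 0.10873610469888376 [-1.021  0.194  1.957 -0.403  0.167 -0.608  0.781  0.302 -0.091 -3.208]
(-1, 1, -1, 1) 0.22617366729363647 [-2.835 -1.57   0.348  0.264 -0.862 -1.648 -0.777 -0.415  3.004 -2.857]
(-1, 1, -1, -1) 0.06583713323459675 [ 6.124  2.247 -1.644  0.104  1.679  3.35   0.73   0.961 -0.211  2.268]
(-1, -1, 1, 1) 0.16020379719607886 [ 0.809  0.199  0.199  0.073  0.555  0.322  0.254  0.065 -0.047  4.135]
(-1, -1, 1, -1) 0.053290645924674994 [ 0.936  0.224  0.151  0.089  0.592  0.4    0.261  0.088 -0.038  2.049]
(-1, -1, -1, 1) 0.12854699877929854 [ 0.25  -0.011  0.514  0.025  0.457 -0.009  0.291 -0.003 -0.089  2.894]
(-1, -1, -1, -1) 9.353152069168494e-05 [ 0.251 -0.012  0.514  0.025  0.458 -0.009  0.291 -0.004 -0.088  1.488]
```

```bash
cat >> kin.py <<'E'
P=[0.251,-0.012,0.514,0.025,0.458,-0.009,0.291,-0.004,-0.088,1.488]; S=(-1,-1,-1,-1)
LO=np.array([-2.96,-.34,-1.41,.24,-1.37,.17,-2.96]);HI=np.array([2.96,2.1,1.46,2.44,4.51,1.92,2.96])
from scipy.optimize import least_squares
def Rt(pitch,az,up=1):
    p,a=np.radians(pitch),np.radians(az)
    z=np.array([np.cos(p)*np.cos(a),np.cos(p)*np.sin(a),-np.sin(p)])
    x=np.array([np.sin(p)*np.cos(a),np.sin(p)*np.sin(a),np.cos(p)])*up
    return np.c_[x,np.cross(z,x),z]
def ik(pos,R,n=12,seed=0):
    rng=np.random.default_rng(seed);best=None
    for i in range(n):
        q0=LO+(HI-LO)*rng.uniform(.2,.8,7)
        def f(q):
            p,r=fk(q,P,S); return np.r_[(p-pos)*10,(r-R).ravel()*2,.01*(q-(LO+HI)/2)/(HI-LO)]
        b=least_squares(f,q0,bounds=(LO+.02,HI-.02))
        p,r=fk(b.x,P,S); e=np.linalg.norm(p-pos)+.1*np.linalg.norm(r-R)
        m=np.min(np.minimum(b.x-LO,HI-b.x))
        if e<.008 and (best is None or m>best[0]): best=(m,b.x,e)
    return best
E
python3 - <<'E'
from kin import *
for nm,pos,az in [('mat1',[.52,-.163,.012],0),('mat1',[.52,-.163,.10],0),('mat2',[.53,-.25,.012],5),('mat4',[.57,-.43,.012],10),('gauge',[.66,.045,.15],0),('gauge',[.66,.045,.06],0)]:
  for pt in(90,80,70,60,50,45):
    b=ik(pos,Rt(pt,az)); print(nm,pos[2],pt,None if b is None else (round(b[0],2),b[1].round(2)))
for y in(.4,.325,.25,.177):
  for pt in(70,60,50,45,40,30):
    b=ik([.58,y,.095],Rt(pt,0,-1)); print('pocket',y,pt,None if b is None else (round(b[0],2),b[1].round(2)))
E
```

```text
mat1 0.012 90 (np.float64(0.37), array([ 0.25,  0.54, -0.04,  2.06,  0.04,  0.54, -1.38]))
mat1 0.012 80 (np.float64(0.14), array([ 0.28,  0.5 , -0.04,  2.17, -0.13,  0.31, -1.2 ]))
mat1 0.012 70 (np.float64(0.15), array([ 1.21,  0.87, -1.16,  2.29,  1.57,  0.61, -2.63]))
mat1 0.012 60 (np.float64(0.06), array([-0.34,  0.61,  0.74,  2.38,  4.28,  0.6 ,  0.57]))
mat1 0.012 50 None
mat1 0.012 45 None
mat1 0.1 90 (np.float64(0.42), array([ 0.21,  0.41,  0.01,  2.02, -0.01,  0.72, -1.34]))
mat1 0.1 80 (np.float64(0.3), array([ 0.22,  0.34,  0.03,  2.14, -0.14,  0.5 , -1.2 ]))
mat1 0.1 70 (np.float64(0.13), array([ 0.21,  0.3 ,  0.07,  2.25, -0.51,  0.3 , -0.82]))
mat1 0.1 60 (np.float64(0.02), array([ 1.43,  0.8 , -1.39,  2.37,  1.61,  0.57, -2.67]))
mat1 0.1 50 None
mat1 0.1 45 None
mat2 0.012 90 (np.float64(0.43), array([ 0.41,  0.6 , -0.07,  1.95,  0.07,  0.6 , -1.18]))
mat2 0.012 80 (np.float64(0.22), array([ 0.44,  0.55, -0.05,  2.06, -0.17,  0.39, -0.92]))
mat2 0.012 70 (np.float64(0.27), array([ 1.26,  0.81, -1.01,  2.17,  1.27,  0.46, -2.12]))
mat2 0.012 60 (np.float64(0.13), arr
[... 3298 characters left out ...]
  2.28,  2.04,  0.72, -0.89]))
pocket 0.25 40 (np.float64(0.13), array([-0.23,  0.52, -0.53,  2.31,  2.17,  0.79, -1.06]))
pocket 0.25 30 (np.float64(0.07), array([-0.44,  0.56, -0.33,  2.37,  2.35,  0.98, -1.31]))
pocket 0.177 70 (np.float64(0.33), array([ 0.29,  0.55, -0.89,  2.11,  1.13,  0.6 ,  0.18]))
pocket 0.177 60 (np.float64(0.22), array([ 0.32,  0.55, -0.94,  2.22,  1.58,  0.6 , -0.26]))
pocket 0.177 50 (np.float64(0.12), array([ 0.19,  0.51, -0.8 ,  2.32,  2.01,  0.63, -0.72]))
pocket 0.177 45 (np.float64(0.08), array([ 0.07,  0.49, -0.67,  2.36,  2.2 ,  0.67, -0.94]))
pocket 0.177 40 (np.float64(0.04), array([-0.05,  0.48, -0.55,  2.4 ,  2.35,  0.75, -1.12]))
pocket 0.177 30 None
```

```bash
python3 - <<'E'
from kin import *
for z in(.08,.14):
 for x in (.655,.675):
  for pt in(50,45,40,35,30,25,20):
   for up in (1,-1):
    b=ik([x,.048,z],Rt(pt,0,up),16); print('gauge',x,z,pt,up,None if b is None else (round(b[0],2),b[1].round(2)))
for y in(.4,.177):
  for pt in(75,65,60,55,50):
    for z in (.095,.15):
     b=ik([.58,y,z],Rt(pt,0,-1)); print('pocket',y,z,pt,None if b is None else (round(b[0],2),b[1].round(2)))
E
```

```text
gauge 0.655 0.08 50 1 (np.float64(0.08), array([-0.14,  0.46, -0.05,  2.22,  2.8 ,  0.25,  1.76]))
gauge 0.655 0.08 50 -1 (np.float64(0.21), array([ 0.62,  0.7 , -0.98,  2.23,  2.11,  0.61, -0.43]))
gauge 0.655 0.08 45 1 (np.float64(0.17), array([-0.17,  0.47, -0.03,  2.27,  2.92,  0.39,  1.63]))
gauge 0.655 0.08 45 -1 (np.float64(0.16), array([ 0.54,  0.65, -0.87,  2.28,  2.37,  0.62, -0.71]))
gauge 0.655 0.08 40 1 (np.float64(0.13), array([-0.21,  0.5 ,  0.01,  2.31,  2.98,  0.54,  1.55]))
gauge 0.655 0.08 40 -1 (np.float64(0.12), array([ 0.39,  0.6 , -0.68,  2.32,  2.62,  0.66, -1.01]))
gauge 0.655 0.08 35 1 (np.float64(0.09), array([-0.24,  0.53,  0.05,  2.35,  3.01,  0.69,  1.5 ]))
gauge 0.655 0.08 35 -1 (np.float64(0.09), array([ 0.24,  0.58, -0.5 ,  2.35,  2.8 ,  0.76, -1.23]))
gauge 0.655 0.08 30 1 (np.float64(0.06), array([-0.28,  0.57,  0.08,  2.38,  3.03,  0.85,  1.46]))
gauge 0.655 0.08 30 -1 (np.float64(0.06), array([ 0.13,  0.6 , -0.38,  2.38,  2.9 ,  0.89, -1.36]))
gauge 0.655 0.08 25 1 (np.float64(0.04), array([-0.32,  0.62,  0.12,  2.4 ,  3.03,  1.  ,  1.42]))
gauge 
[... 5715 characters left out ...]
.6 , -0.04]))
pocket 0.177 0.15 65 (np.float64(0.3), array([ 0.18,  0.37, -0.73,  2.14,  0.96,  0.49,  0.29]))
pocket 0.177 0.095 60 (np.float64(0.22), array([ 0.32,  0.55, -0.94,  2.22,  1.58,  0.6 , -0.26]))
pocket 0.177 0.15 60 (np.float64(0.25), array([ 0.2 ,  0.36, -0.77,  2.19,  1.24,  0.46,  0.02]))
pocket 0.177 0.095 55 (np.float64(0.17), array([ 0.27,  0.53, -0.89,  2.27,  1.8 ,  0.61, -0.48]))
pocket 0.177 0.15 55 (np.float64(0.2), array([ 0.18,  0.35, -0.75,  2.24,  1.52,  0.45, -0.26]))
pocket 0.177 0.095 50 (np.float64(0.12), array([ 0.19,  0.51, -0.8 ,  2.32,  2.01,  0.63, -0.72]))
pocket 0.177 0.15 50 (np.float64(0.15), array([ 0.12,  0.34, -0.7 ,  2.29,  1.8 ,  0.47, -0.55]))
```

```bash
cat >> kin.py <<'E'
def jac(q):
    p,R=fk(q,P,S);J=np.zeros((6,7))
    for i in range(7):
        d=np.zeros(7);d[i]=1e-5;p2,R2=fk(q+d,P,S);J[:3,i]=(p2-p)/1e-5;J[3:,i]=Rn.from_matrix(R2@R.T).as_rotvec()/1e-5
    return J,p,R
MID=(LO+HI)/2
def row(q,r,lam=.02,k=0.,home=MID,sub=4):
    """simulate one row"""
    _,p0,R0=jac(q); pt=p0+np.array(r[:3])/100; Rt_=Rn.from_rotvec(np.radians(r[3:6])).as_matrix()@R0
    for i in range(sub):
        J,p,R=jac(q); e=np.r_[pt-p,Rn.from_matrix(Rt_@R.T).as_rotvec()]
        Ji=J.T@np.linalg.inv(J@J.T+lam**2*np.eye(6))
        dq=Ji@e+(np.eye(7)-Ji@J)@(k*(home-q))
        m=np.max(np.abs(dq)/(.7*np.array([2.39,2.39,3.14,3.14,3.14,3.14,3.14])/12/sub*1.0)); 
        if m>1: dq/=m
        q=np.clip(q+dq,LO,HI)
    return q
E
python3 - <<'E'
from kin import *
import numpy as np
np.set_printoptions(precision=2,suppress=True)
q0=np.array([-1.311,.4778,.0223,1.5565,-.0115,1.1093,-.0831])
rows=[[2.3,-3.5,0,0,0,-7]]*11+[[1,-3.8,0,0,0,-7]]+[[0,-3.8,0,0,0,-7]]*4+[[0,-1.3,0,0,0,-6.5]]*6+[[0,-1,0,0,0,-6.5],[0]*6]
rows2=[[-.5,-1.4,-1,0,-6.6,.4]]*7+[[0,-.8,-1,0,0,0],[0]*6]
for k,home in((0,MID),(.05,MID),(.2,MID),(.05,q0),(.2,q0)):
    q=q0.copy()
    for r in rows:q=row(q,r,k=k,home=home)
    a=q.copy()
    for r in rows2:q=row(q,r,k=k,home=home)
    print(k,'\n',a,'\n',q)
E
```

```text
0 
 [-0.75  0.24  0.82  2.   -0.21  0.99 -1.37] 
 [-0.71  0.02  0.92  2.44 -1.04  0.21 -0.33]
0.05 
 [-0.01  0.18 -0.02  1.99  0.    0.97 -1.57] 
 [ 0.18  0.04  0.04  2.44 -0.91  0.21 -0.44]
0.2 
 [-0.04  0.15 -0.05  2.03  0.01  0.97 -1.53] 
 [-0.03 -0.01  0.17  2.44 -0.82  0.17 -0.48]
0.05 
 [-0.78  0.25  0.85  2.   -0.22  0.99 -1.36] 
 [-0.65  0.03  0.87  2.44 -1.04  0.21 -0.33]
0.2 
 [-0.79  0.26  0.87  1.99 -0.24  0.99 -1.35] 
 [-0.54  0.04  0.76  2.44 -1.04  0.22 -0.33]
```

Request:
send_rows(motion="0.4 -1 -0.8 0 6.4 0 0.3;0.4 -1 -0.8 0 6.4 0 0.3;0.4 -1 -0.8 0 6.4 0 0.3;0.4 -1 -0.8 0 6.4 0 0.3;0.4 -1 -0.8 0 6.4 0 0.3;0 -0.8 -0.8 0 0 0 0.3;0 0 0 0 0 0 0.3")

```text
t: 4.28
eef_pos: [0.5075, -0.1588, 0.1459]
tool_rot: [-0.014, 1.0, 0.012, -0.009]
contact_force: [-1.3, -0.0, -0.6]
gripper_width: 0.7
```

```bash
python3 - <<'E'
from h import *
st(); fitall('wrist'); snap('wrist','w3')
E
```

```text
4.28 [ 0.5075 -0.1588  0.1459] {'pitch': np.float64(88.1), 'az': np.float64(124.9), 'xaz': np.float64(1.4), 'ytilt': np.float64(-1.6), 'yaz': np.float64(-88.6)} q [-0.31  0.42  0.65  1.99 -0.36  0.87 -1.  ] F [-1.3 -0.  -0.6] w 59.5
wrist 0.81  mid [ 0.5418 -0.1632] yaw-180 -1.4 [(0.038, np.float64(0.01)), (0.031, np.float64(0.107))]
```

Request:
send_rows(motion="0 -0.3 -2.5 -0.8 -0.6 -1.4 0.3;0 -0.1 -2.8 -0.8 -0.5 -1.4 0.3;0 0 -2.8 0 0 0 0.3;0 0 -2.5 0 0 0 0.3;0 0 -1.5 0 0 0 0.3;0 0 0 0 0 0 0.3")

```text
t: 4.93
eef_pos: [0.5051, -0.1569, 0.0304]
tool_rot: [-0.002, 1.0, -0.013, 0.011]
contact_force: [0.0, 0.5, 1.1]
gripper_width: 0.7
```

```bash
python3 - <<'E'
from h import *
st()
E
```

```text
4.93 [ 0.5051 -0.1569  0.0304] {'pitch': np.float64(88.7), 'az': np.float64(11.0), 'xaz': np.float64(-1.5), 'ytilt': np.float64(-0.3), 'yaz': np.float64(-91.5)} q [-0.21  0.58  0.51  2.09 -0.53  0.58 -0.91] F [0.  0.5 1.1] w 59.5
```

Request:
send_rows(motion="0.1 -0.3 -1.2 0 0.5 0 0.3;0.1 -0.3 -1.1 0 0.4 0 0.3;0 0 0 0 0 0 0.3")

```text
t: 5.18
eef_pos: [0.5066, -0.1618, 0.0106]
tool_rot: [-0.003, 1.0, -0.013, 0.005]
contact_force: [-0.7, -0.1, 0.1]
gripper_width: 0.703
```

```bash
python3 - <<'E'
from h import *
st(); fitall('wrist'); snap('wrist','w4')
E
```

```text
5.18 [ 0.5066 -0.1618  0.0106] {'pitch': np.float64(89.4), 'az': np.float64(26.8), 'xaz': np.float64(-1.5), 'ytilt': np.float64(-0.3), 'yaz': np.float64(-91.5)} q [-0.18  0.62  0.49  2.08 -0.55  0.56 -0.89] F [-0.7 -0.1  0.1] w 59.7
wrist 0.78  mid [ 0.5412 -0.1632] yaw-180 -1.0 [(0.038, np.float64(0.016)), (0.031, np.float64(0.153))]
```

Request:
send_rows(motion="0 0 -0.3 0 0 0 0.3;0 0 0 0 0 0 1;0 0 0 0 0 0 1;0 0 0 0 0 0 1;0 0 0 0 0 0 1", newtons=80)

```text
t: 5.75
eef_pos: [0.5086, -0.1618, 0.0113]
tool_rot: [-0.003, 1.0, -0.013, 0.008]
contact_force: [0.5, 0.5, -1.6]
gripper_width: 0.417
```

```bash
python3 - <<'E'
from h import *
st()
E
```

```text
5.75 [ 0.5086 -0.1618  0.0113] {'pitch': np.float64(89.0), 'az': np.float64(17.1), 'xaz': np.float64(-1.5), 'ytilt': np.float64(-0.3), 'yaz': np.float64(-91.5)} q [-0.18  0.62  0.49  2.08 -0.56  0.56 -0.89] F [ 0.5  0.5 -1.6] w 35.5
```

Request:
send_rows(motion="0 0 2 0 0.2 0 1;0 0 3.8 0 0.2 0 1;0 0 3.8 0 0.2 0 1;0 0 3.8 0 0.2 0 1;0 1 3.8 0 0.2 0 1;0.3 3 3 0 0 0.2 1;0.3 3.8 0 0 0 0.3 1;0.3 3.8 0 0 0 0.3 1;0.3 3.8 0 0 0 0.3 1;0.3 3.8 0 0 0 0.2 1;0 2 0 0 0 0 1;0 0 0 0 0 0 1")

```text
t: 6.75
eef_pos: [0.5152, 0.0573, 0.221]
tool_rot: [-0.004, 1.0, -0.006, -0.005]
contact_force: [-0.7, 0.0, -2.5]
gripper_width: 0.417
```

```bash
python3 - <<'E'
from h import *
st(); snap('wrist','w5')
E
```

```text
6.75 [0.5152 0.0573 0.221 ] {'pitch': np.float64(89.3), 'az': np.float64(139.6), 'xaz': np.float64(-0.7), 'ytilt': np.float64(-0.4), 'yaz': np.float64(-90.7)} q [-0.8   0.27  0.69  1.97 -0.22  0.98 -1.58] F [-0.7  0.  -2.5] w 35.4
```

```bash
python3 - <<'E'
import cv2
im=cv2.imread('pics/w2.png'); a=cv2.resize(im[10:170,40:280],None,fx=3.2,fy=3.2,interpolation=cv2.INTER_CUBIC);cv2.imwrite('pics/w2c.png',a)
im=cv2.imread('pics/w5.png'); a=cv2.resize(im[0:60,230:440],None,fx=3.5,fy=3.5,interpolation=cv2.INTER_CUBIC);cv2.imwrite('pics/w5c.png',a)
E
python3 - <<'E'
from h import *
def camAt(pos,q):
    return cam('wrist',dict(eef_pos=np.array(pos),tool_rot=np.array(q)/np.linalg.norm(q)))
C2=camAt([.4861,-.1059,.1905],[-0.018,.962,.013,.272])
f=lambda u,v:[40+u/3.2,10+v/3.2]
print(ray(C2,[f(45,100),f(62,40),f(528,104),f(540,45),f(143,100),f(432,104)],.132).round(4))
print('bolts',ray(C2,[f(281,425),f(643,433)],.014).round(4))
print('base front',ray(C2,[f(262,470),f(690,472)],.0).round(4))
o=get_obs();C=cam('wrist',o)
g=lambda u,v:[230+u/3.5,v/3.5]
print('w5 bolts',ray(C,[g(111,131),g(603,126)],.014).round(4),'base',ray(C,[g(57,150),g(660,150)],.012).round(4),ray(C,[g(75,178),g(640,172)],0).round(4))
E
```

```text
[[ 0.6819  0.099   0.132 ]
 [ 0.6994  0.0988  0.132 ]
 [ 0.6817 -0.016   0.132 ]
 [ 0.6986 -0.0169  0.132 ]
 [ 0.6821  0.0754  0.132 ]
 [ 0.6815  0.0066  0.132 ]]
bolts [[ 0.6655  0.1029  0.014 ]
 [ 0.6648 -0.0175  0.014 ]]
base front [[ 0.6564  0.1155  0.    ]
 [ 0.6585 -0.0308  0.    ]]
w5 bolts [[ 0.666   0.101   0.014 ]
 [ 0.6653 -0.0199  0.014 ]] base [[ 0.6624  0.115   0.012 ]
 [ 0.6602 -0.0347  0.012 ]] [[ 0.6584  0.1128  0.    ]
 [ 0.6577 -0.0329  0.    ]]
```

Request:
send_rows(motion="3 -0.4 -0.5 -0.1 -0.4 0.2 1;3.4 -0.4 -1 -0.1 -0.4 0.2 1;3.4 -0.4 -1.5 -0.1 -0.4 0.2 1;3 -0.4 -1.5 0 -0.3 0.1 1;1 0 -0.5 0 0 0 1;0 0 0 0 0 0 1;0 0 0 0 0 0 1")

```text
t: 7.38
eef_pos: [0.6542, 0.0292, 0.1659]
tool_rot: [0.001, 1.0, -0.003, 0.005]
contact_force: [-0.3, 0.2, -2.5]
gripper_width: 0.416
```

```bash
python3 - <<'E'
from h import *
st(); snap('wrist','w6')
E
```

```text
7.38 [0.6542 0.0292 0.1659] {'pitch': np.float64(89.4), 'az': np.float64(-8.2), 'xaz': np.float64(-0.3), 'ytilt': np.float64(0.1), 'yaz': np.float64(-90.3)} q [-0.58  0.57  0.62  1.71 -0.39  0.98 -1.39] F [-0.3  0.2 -2.5] w 35.4
```

```bash
python3 - <<'E'
from h import *
im=cv2.imread('pics/w6.png'); cv2.imwrite('pics/w6c.png',cv2.resize(im[120:240,150:430],None,fx=2.8,fy=2.8,interpolation=cv2.INTER_CUBIC))
o=get_obs();C=cam('wrist',o)
print(ray(C,[[170,223],[404,223],[171,187],[403,187]],.132).round(4))
# held piston centre line: pts of body at two rows
print(proj(C,[o['eef_pos']+[.01,0,.012],o['eef_pos']+[.07,0,.012]]))
g=cv2.cvtColor(im,cv2.COLOR_BGR2GRAY)
for r in (130,150,200,240,300): 
    row=g[r].astype(int); e=np.diff(row); print(r,[ (c,e[c]) for c in range(255,380) if abs(e[c])>35])
E
```

```text
[[ 0.6838  0.1018  0.132 ]
 [ 0.6831 -0.0159  0.132 ]
 [ 0.7018  0.0993  0.132 ]
 [ 0.7012 -0.0143  0.132 ]]
[[314.75412593 297.27744315]
 [313.72980371 139.60092112]]
130 [(369, np.int64(36))]
150 [(378, np.int64(-37))]
200 []
240 []
300 [(266, np.int64(42)), (267, np.int64(66)), (268, np.int64(41))]
```

Request:
send_rows(motion="-0.1 0.7 0 0 0 0.1 1;-0.1 0.7 0 0 0 0.1 1;0 0 0 0 0 0 1;0 0 0 0 0 0 1")

```text
t: 7.77
eef_pos: [0.6486, 0.0444, 0.1686]
tool_rot: [-0.0, 1.0, -0.001, 0.005]
contact_force: [-0.2, -0.2, -1.5]
gripper_width: 0.419
```

```bash
python3 - <<'E'
from h import *
st(); o,im=snap('wrist','w7');im=im[:,:,::-1]
cv2.imwrite('pics/w7c.png',cv2.resize(im[120:260,170:450],None,fx=2.8,fy=2.8,interpolation=cv2.INTER_CUBIC))
E
```

```text
7.77 [0.6486 0.0444 0.1686] {'pitch': np.float64(89.4), 'az': np.float64(4.6), 'xaz': np.float64(-0.2), 'ytilt': np.float64(-0.1), 'yaz': np.float64(-90.2)} q [-0.6   0.56  0.63  1.72 -0.38  0.98 -1.41] F [-0.2 -0.2 -1.5] w 35.6
```

Request:
send_rows(motion="0.1 -0.1 -1 0 0 0.1 1;0.1 -0.1 -1 0 0 0.1 1;0 0 0 0 0 0 1")

```text
t: 8.07
eef_pos: [0.6509, 0.0438, 0.1482]
tool_rot: [-0.001, 1.0, 0.002, 0.007]
contact_force: [-0.4, 0.1, -2.2]
gripper_width: 0.415
```

```bash
python3 - <<'E'
from h import *
st(); o,im=snap('wrist','w8');im=im[:,:,::-1]
cv2.imwrite('pics/w8c.png',cv2.resize(im[120:260,170:450],None,fx=2.8,fy=2.8,interpolation=cv2.INTER_CUBIC))
E
```

```text
8.07 [0.6509 0.0438 0.1482] {'pitch': np.float64(89.2), 'az': np.float64(11.5), 'xaz': np.float64(0.2), 'ytilt': np.float64(-0.1), 'yaz': np.float64(-89.8)} q [-0.59  0.58  0.61  1.73 -0.4   0.94 -1.39] F [-0.4  0.1 -2.2] w 35.3
```

Request:
send_rows(motion="0 -0.12 -0.7 0 0 -0.3 1;0 0 -0.6 0 0 0 1;0 0 0 0 0 0 1")

```text
t: 8.37
eef_pos: [0.6512, 0.0418, 0.1341]
tool_rot: [-0.001, 1.0, -0.002, 0.006]
contact_force: [-1.0, -0.5, -1.4]
gripper_width: 0.418
```

```bash
python3 - <<'E'
from h import *
st(); o,im=snap('wrist','w9');im=im[:,:,::-1]
cv2.imwrite('pics/w9c.png',cv2.resize(im[120:260,170:450],None,fx=2.8,fy=2.8,interpolation=cv2.INTER_CUBIC))
E
```

```text
8.37 [0.6512 0.0418 0.1341] {'pitch': np.float64(89.2), 'az': np.float64(8.9), 'xaz': np.float64(-0.2), 'ytilt': np.float64(-0.1), 'yaz': np.float64(-90.2)} q [-0.58  0.6   0.6   1.74 -0.42  0.92 -1.38] F [-1.  -0.5 -1.4] w 35.5
```

Request:
send_rows(motion="0 0.12 0 0 0 0 1;0 0 0 0 0 0 1")

```text
t: 8.58
eef_pos: [0.6513, 0.0426, 0.1343]
tool_rot: [-0.001, 1.0, -0.002, 0.006]
contact_force: [0.5, 0.6, -2.5]
gripper_width: 0.418
```

```bash
python3 - <<'E'
from h import *
st(); o,im=snap('wrist','w10');im=im[:,:,::-1]
cv2.imwrite('pics/w10c.png',cv2.resize(im[120:260,160:460],None,fx=2.6,fy=2.6,interpolation=cv2.INTER_CUBIC))
E
```

```text
8.58 [0.6513 0.0426 0.1343] {'pitch': np.float64(89.3), 'az': np.float64(7.5), 'xaz': np.float64(-0.2), 'ytilt': np.float64(-0.1), 'yaz': np.float64(-90.2)} q [-0.58  0.6   0.6   1.74 -0.42  0.92 -1.38] F [ 0.5  0.6 -2.5] w 35.5
```

Request:
send_rows(motion="0 0.02 -0.7 0 0 0 1;0 0.02 -0.7 0 0 0 1;0 0 0 0 0 0 1")

```text
t: 8.88
eef_pos: [0.6521, 0.0431, 0.1201]
tool_rot: [-0.001, 1.0, -0.002, 0.008]
contact_force: [-1.1, 0.4, -2.7]
gripper_width: 0.417
```

Request:
send_rows(motion="0 0.02 -0.6 0 0 0 1;0 0.02 -0.6 0 0 0 1;0 0 0 0 0 0 1")

```text
t: 9.13
eef_pos: [0.6518, 0.0437, 0.1064]
tool_rot: [-0.001, 1.0, -0.002, 0.007]
contact_force: [-0.3, 0.5, -2.6]
gripper_width: 0.419
```

```bash
python3 - <<'E'
from h import *
st()
E
```

```text
9.13 [0.6518 0.0437 0.1064] {'pitch': np.float64(89.2), 'az': np.float64(7.8), 'xaz': np.float64(-0.2), 'ytilt': np.float64(-0.1), 'yaz': np.float64(-90.2)} q [-0.57  0.63  0.58  1.75 -0.44  0.87 -1.37] F [-0.3  0.5 -2.6] w 35.6
```

Request:
send_rows(motion="0 -0.06 -0.6 0 0 0 1;0 -0.03 -0.6 0 0 0 1;0 0 -0.5 0 0 0 1;0 0 0 0 0 0 1")

```text
t: 9.47
eef_pos: [0.6516, 0.0426, 0.0871]
tool_rot: [-0.001, 1.0, -0.002, 0.007]
contact_force: [-0.1, -0.8, -2.4]
gripper_width: 0.418
```

Request:
send_rows(motion="0 0 -0.4 0 0 0 1;0 0 -0.3 0 0 0 1;0 0 0 0 0 0 1")

```text
t: 9.72
eef_pos: [0.6516, 0.0425, 0.0791]
tool_rot: [-0.001, 1.0, -0.002, 0.007]
contact_force: [-0.1, 0.4, -2.2]
gripper_width: 0.42
```

```bash
python3 - <<'E'
from h import *
st()
E
```

```text
9.72 [0.6516 0.0425 0.0791] {'pitch': np.float64(89.2), 'az': np.float64(6.9), 'xaz': np.float64(-0.2), 'ytilt': np.float64(-0.1), 'yaz': np.float64(-90.2)} q [-0.55  0.67  0.56  1.77 -0.46  0.82 -1.35] F [-0.1  0.4 -2.2] w 35.7
```

Request:
send_rows(motion="0 0 -0.2 0 0 0 1;0 0 0 0 0 0 1")

```text
t: 9.88
eef_pos: [0.6519, 0.0427, 0.0771]
tool_rot: [-0.001, 1.0, -0.002, 0.007]
contact_force: [-0.6, 0.6, -2.1]
gripper_width: 0.417
```

Request:
send_rows(motion="0 0 -0.2 0 0 0 1;0 0 0 0 0 0 1")

```text
t: 10.05
eef_pos: [0.6525, 0.043, 0.0759]
tool_rot: [-0.001, 1.0, -0.002, 0.008]
contact_force: [-1.8, 0.1, 0.9]
gripper_width: 0.415
```

Request:
send_rows(motion="0 0 -0.2 0 0 0 1;0 0 0 0 0 0 1")

```text
t: 10.22
eef_pos: [0.6527, 0.043, 0.0753]
tool_rot: [-0.002, 1.0, -0.002, 0.008]
contact_force: [-2.2, 1.1, 1.8]
gripper_width: 0.421
```

Request:
send_rows(motion="0 0 0.1 0 0 0 0.3;0 0 0 0 0 0 0.3;0 0 0 0 0 0 0.3;0 0 2 0 0 0 0.3;0 0 3.5 0 0 0 0.3;0 0 4 0 0 0 0.3;0 0 4 0 0 0 0.3;0 0 2 0 0 0 0.3;0 0 0 0 0 0 0.3")

```text
t: 10.97
eef_pos: [0.6513, 0.0414, 0.2359]
tool_rot: [-0.0, 1.0, -0.003, 0.007]
contact_force: [0.5, -0.1, -0.3]
gripper_width: 0.701
```

```bash
python3 - <<'E'
from h import *
from kin import *
o=st(); p,R=fk(o['q'],P,S); print(p-o['eef_pos'],np.degrees(Rn.from_matrix(R@rot(o).T).as_rotvec()))
snap('wrist','w11');snap('scene','s11')
a=cv2.imread('pics/s11.png');cv2.imwrite('pics/s11c.png',cv2.resize(a[220:420,160:460],None,fx=2.6,fy=2.6))
for pt in (45,40,35):
  b=ik([.67,.043,.14],Rt(pt,0,1),20);print(pt,b)
E
```

```text
10.97 [0.6513 0.0414 0.2359] {'pitch': np.float64(89.2), 'az': np.float64(2.6), 'xaz': np.float64(-0.3), 'ytilt': np.float64(-0.0), 'yaz': np.float64(-90.3)} q [-0.63  0.5   0.67  1.65 -0.34  1.1  -1.44] F [ 0.5 -0.1 -0.3] w 59.6
[-0.004327   -0.00852627 -0.00782598] [-6.76915698e-02 -6.45806432e-05 -2.98631180e-01]
45 (np.float64(0.07164337927244843), array([-0.14833316,  0.37448259, -0.03348602,  2.21385222,  2.83042683,
        0.24164338,  1.73454857]), np.float64(1.3681795778685141e-06))
40 (np.float64(0.17784871394007595), array([-0.16572056,  0.38696934, -0.01857398,  2.26215129,  2.93518434,
        0.38573747,  1.62387725]), np.float64(1.1967156885593408e-06))
35 (np.float64(0.13458619536557448), array([-0.19710288,  0.40841809,  0.01234164,  2.3054138 ,  2.98958767,
        0.53464865,  1.55883027]), np.float64(1.0373258220300433e-06))
```

```bash
cat > plan.py <<'E'
from h import *
from kin import *
np.set_printoptions(precision=2,suppress=True)
def fmt(rows,c): return ';'.join(' '.join(f'{v:g}' for v in r)+f' {c}' for r in rows)
def follow(q,wps,c=.3,maxn=60,verbose=True,k=0.0):
    """wps: list of (pos,R) ; drive in model, returns rows"""
    out=[]
    p,R=fk(q,P,S)
    for pos,Rg in wps:
        for _ in range(maxn):
            p,R=fk(q,P,S); e=pos-p; w=np.degrees(Rn.from_matrix(Rg@R.T).as_rotvec())
            n=max(np.linalg.norm(e)/.035,np.linalg.norm(w)/6.9)
            if n<.06: break
            s=min(1,1/n); r=np.r_[np.round(e*100*s,1),np.round(w*s,1)]
            q=row(q,r,k=k); out.append(r)
        if verbose: print('wp',len(out),q,'err',np.linalg.norm(fk(q,P,S)[0]-pos).round(3),np.degrees(Rn.from_matrix(Rg@fk(q,P,S)[1].T).magnitude()).round(1))
    return out,q
E
python3 - <<'E'
from plan import *
q=get_obs()['q']; p0,R0=fk(q,P,S)
qf=np.array([-0.2,0.41,0.01,2.30,2.98,0.53,1.56])
qf=ik(np.array([.63,.043,.17]),Rt(40,0,1),20)[1];print(qf)
for hold in (True,False):
  wps=[]
  for s in np.linspace(0,1,9)[1:]:
    p,R=fk(q+(qf-q)*s,P,S)
    print(p, end=' ')
    wps.append((p0*(1-s)+np.array([.63,.043,.2])*s if hold else p,R))
  print()
  for k in (0,.02):
    r,qq=follow(q,wps,k=k); print(len(r))
E
```

```text
[-0.16  0.28 -0.03  2.34  2.89  0.35  1.66]
[ 0.62 -0.06  0.21] [ 0.61 -0.13  0.21] [ 0.63 -0.17  0.23] [ 0.66 -0.18  0.24] [ 0.69 -0.15  0.24] [ 0.69 -0.09  0.23] [ 0.68 -0.02  0.21] [0.63 0.04 0.17] 
wp 6 [-0.73  0.54  0.63  1.63 -0.01  1.1  -1.13] err 0.0 0.1
wp 12 [-0.8   0.56  0.58  1.67  0.31  1.08 -0.75] err 0.0 0.1
wp 19 [-0.87  0.54  0.52  1.78  0.63  1.01 -0.35] err 0.0 0.0
wp 26 [-0.91  0.5   0.49  1.94  0.97  0.9   0.05] err 0.0 0.0
wp 33 [-0.93  0.44  0.48  2.11  1.36  0.76  0.45] err 0.0 0.1
wp 40 [-0.92  0.37  0.52  2.26  1.82  0.6   0.83] err 0.0 0.0
wp 47 [-0.85  0.3   0.57  2.34  2.4   0.43  1.16] err 0.001 0.0
wp 54 [-0.62  0.24  0.46  2.32  3.16  0.26  1.34] err 0.001 0.1
54
wp 6 [-0.55  0.49  0.38  1.63  0.14  1.11 -1.25] err 0.0 0.1
wp 12 [-0.5   0.5   0.15  1.67  0.54  1.16 -0.93] err 0.0 0.1
wp 19 [-0.45  0.49 -0.03  1.78  0.89  1.17 -0.54] err 0.0 0.1
wp 26 [-0.4   0.46 -0.15  1.94  1.21  1.13 -0.09] err 0.0 0.0
wp 33 [-0.34  0.41 -0.21  2.11  1.51  1.02  0.41] err 0.0 0.0
wp 40 [-0.29  0.33 -0.19  2.26  1.85  0.82  0.92] err 0.001 0.0
wp 47 [-0.24  0.26 -0.1
[... 585 characters left out ...]
0 [-0.73  0.4   0.67  2.17  2.2   0.38  0.66] err 0.001 0.0
wp 47 [-0.7   0.35  0.6   2.26  2.76  0.36  0.9 ] err 0.001 0.0
wp 54 [-0.68  0.31  0.53  2.34  3.26  0.34  1.21] err 0.001 0.1
54
wp 6 [-0.45  0.44  0.42  1.74  0.15  1.01 -1.13] err 0.0 0.1
wp 12 [-0.32  0.41  0.24  1.83  0.59  0.95 -0.76] err 0.001 0.1
wp 19 [-0.21  0.39  0.1   1.91  1.    0.9  -0.36] err 0.0 0.0
wp 26 [-0.14  0.37  0.01  2.    1.36  0.82  0.07] err 0.001 0.1
wp 33 [-0.12  0.35 -0.03  2.08  1.71  0.71  0.51] err 0.001 0.0
wp 40 [-0.13  0.33 -0.02  2.17  2.07  0.58  0.93] err 0.001 0.0
wp 47 [-0.18  0.3   0.01  2.25  2.47  0.45  1.29] err 0.001 0.0
wp 54 [-0.22  0.28  0.03  2.34  2.93  0.35  1.61] err 0.001 0.0
54
```

```bash
python3 - <<'E'
from plan import *
q=get_obs()['q']; p0,R0=fk(q,P,S)
qf=np.array([-0.16,0.28,-0.03,2.34,2.89,0.35,1.66])
wps=[]
for s in np.linspace(0,1,7)[1:]:
    p,R=fk(q+(qf-q)*s,P,S); wps.append((p0*(1-s)+np.array([.63,.043,.2])*s,R))
import pickle;pickle.dump(wps,open('flip.pkl','wb'))
r,qq=follow(q,wps); print(len(r)); print(fmt(r,.3))
E
```

```text
wp 8 [-0.76  0.55  0.62  1.63  0.1   1.1  -1.01] err 0.001 0.1
wp 16 [-0.84  0.55  0.54  1.74  0.52  1.04 -0.49] err 0.0 0.2
wp 25 [-0.9   0.5   0.48  1.94  0.97  0.9   0.06] err 0.0 0.1
wp 34 [-0.92  0.42  0.49  2.16  1.49  0.71  0.59] err 0.001 0.0
wp 43 [-0.88  0.32  0.56  2.31  2.17  0.48  1.08] err 0.0 0.1
wp 52 [-0.62  0.24  0.46  2.32  3.14  0.25  1.35] err 0.001 0.0
52
-0 0 -0.1 -2.9 1.4 6.1 0.3;-0 0 -0 -2.9 1.4 6.1 0.3;-0 0 -0.1 -2.9 1.4 6.1 0.3;-0.1 0 -0 -2.9 1.3 6.1 0.3;-0 0 -0.1 -2.9 1.4 6.1 0.3;-0.1 0.1 -0 -2.8 1.4 6.1 0.3;-0 0 -0.1 -2.8 1.3 6.2 0.3;-0.1 0.1 -0 -1.5 0.7 3 0.3;-0 0 -0.1 -2.5 2.5 5.9 0.3;-0 0 -0 -2.5 2.5 5.9 0.3;-0 0 -0.1 -2.5 2.5 5.9 0.3;-0 0 -0 -2.5 2.5 5.9 0.3;-0.1 0 -0.1 -2.5 2.6 5.9 0.3;-0 0 -0 -2.4 2.5 5.9 0.3;-0.1 0.1 -0.1 -2.4 2.6 5.9 0.3;-0 0 -0 -2.5 2.5 5.9 0.3;-0 0 -0 -2.7 3.1 5.5 0.3;-0 0 -0.1 -2.7 3.1 5.5 0.3;-0 0 -0 -2.7 3.2 5.5 0.3;-0.1 0 -0.1 -2.7 3.1 5.5 0.3;-0 0 -0 -2.7 3.1 5.5 0.3;-0.1 0.1 -0.1 -2.7 3.2 5.5 0.3;-0 0 -0 -2.7 3.1 5.5 0.3;-0.1 0.1 -0.1 -2.7 3.2 5.5 0.3;0 -0 -0 -1.1 1.3 2.2 0.3;-0 0 -0 -3.3 3.1 5.2 0.3;-0 0 -0.1 -3.3 3.1 5.2 0.3;-0 0 -0 -3.3 3.1 5.2 0.3;-0 0 -0.1 -3.3 3.1 5.2 0.3;-0.1 0 -0 -3.3 3.1 5.2 0.3;-0 0 -0.1 -3.3 3.1 5.2 0.3;-0.1 0.1 -0 -3.3 3.1 5.2 0.3;-0 0 -0.1 -3.3 3.1 5.2 0.3;-0 0 -0 -1.9 1.9 3 0.3;-0 0 -0 -3.9 2.5 5.1 0.3;-0 0 -0.1 -3.9 2.5 5.1 0.3;-0 0 -0 -3.9 2.5 5.1 0.3;-0.1 0 -0.1 -3.9 2.5 5.1 0.3;-0 0 -0 -3.8 2.5 5.1 0.3;-0.1 0.1 -0.1 -3.9 2.5 5.1 0.3;-0 0 -0 -3.8 2.5 5.2 0.3;-0.1 0.1 -0.1 -3.9 2.5 5.1 0.3;0 0 -0 -2.8 1.9 3.8 0.3;-0 0 -0 -4.1 1.6 5.3 0.3;-0 0 -0.1 -4.1 1.6 5.3 0.3;-0 0 -0 -4.1 1.6 5.3 0.3;-0 0 -0.1 -4.1 1.5 5.3 0.3;-0.1 0 -0 -4.1 1.6 5.3 0.3;-0 0 -0.1 -4.1 1.5 5.3 0.3;-0.1 0.1 -0 -4.1 1.6 5.3 0.3;-0 0 -0.1 -4.1 1.5 5.3 0.3;-0.1 0.1 -0 -3.4 1.3 4.4 0.3
```

Request:
send_rows(motion="0 0 0 -2.9 1.4 6.1 0.3;0 0 0 -2.9 1.4 6.1 0.3;0 0 0 -2.9 1.4 6.1 0.3;0 0 0 -2.9 1.4 6.1 0.3;0 0 0 -2.9 1.4 6.1 0.3;0 0 0 -2.9 1.4 6.1 0.3;0 0 0 -2.9 1.4 6.1 0.3;0 0 0 -1.5 0.7 3 0.3;0 0 0 -2.5 2.5 5.9 0.3;0 0 0 -2.5 2.5 5.9 0.3;0 0 0 -2.5 2.5 5.9 0.3;0 0 0 -2.5 2.5 5.9 0.3;0 0 0 -2.5 2.5 5.9 0.3;0 0 0 -2.5 2.5 5.9 0.3;0 0 0 -2.5 2.5 5.9 0.3;0 0 0 -2.5 2.5 5.9 0.3;0 0 0 -2.7 3.1 5.5 0.3;0 0 0 -2.7 3.1 5.5 0.3")

```text
t: 12.57
eef_pos: [0.6318, 0.0387, 0.192]
tool_rot: [0.295, 0.468, 0.784, -0.281]
contact_force: [0.7, 0.4, 0.0]
gripper_width: 0.698
```

```bash
python3 - <<'E'
from plan import *
import pickle
o=st();wps=pickle.load(open('flip.pkl','rb'))
r,qq=follow(o['q'],wps[2:]); print(fmt(r,.3))
E
```

```text
12.57 [0.63 0.04 0.19] {'pitch': np.float64(41.8), 'az': np.float64(-74.4), 'xaz': np.float64(124.3), 'ytilt': np.float64(-9.5), 'yaz': np.float64(24.2)} q [-0.89  0.61  0.47  1.81  0.65  1.06 -0.38] F [0.7 0.4 0. ] w 59.4
wp 6 [-0.88  0.5   0.45  1.94  0.98  0.91  0.05] err 0.0 0.1
wp 15 [-0.9   0.41  0.46  2.16  1.5   0.72  0.59] err 0.0 0.1
wp 24 [-0.86  0.32  0.53  2.31  2.16  0.49  1.09] err 0.0 0.0
wp 33 [-0.6   0.23  0.44  2.32  3.12  0.25  1.37] err 0.0 0.0
0.5 -0.4 0.8 -2 2.8 6 0.3;0.5 -0.4 0.8 -2.1 2.8 6 0.3;0.6 -0.4 0.8 -2.1 2.8 6 0.3;0.5 -0.4 0.8 -2 2.8 6 0.3;0.6 -0.3 0.8 -2.1 2.8 6 0.3;0.3 -0.2 0.5 -1.1 1.6 3.4 0.3;-0 0 -0 -3.3 3.1 5.2 0.3;-0 0 -0.1 -3.3 3.1 5.2 0.3;-0 0 -0 -3.3 3.1 5.2 0.3;-0 0 -0.1 -3.3 3.1 5.2 0.3;-0.1 0 -0 -3.3 3.1 5.2 0.3;-0 0 -0.1 -3.3 3.1 5.2 0.3;-0.1 0 -0 -3.3 3.1 5.2 0.3;-0 0.1 -0.1 -3.3 3.1 5.2 0.3;-0.1 0 -0 -1.9 1.8 3 0.3;-0 0 -0 -3.9 2.5 5.1 0.3;-0 0 -0.1 -3.9 2.5 5.1 0.3;-0 0 -0 -3.9 2.5 5.1 0.3;-0 0 -0.1 -3.9 2.5 5.1 0.3;-0 0 -0 -3.9 2.5 5.1 0.3;-0.1 0 -0.1 -3.8 2.5 5.1 0.3;-0 0.1 -0 -3.9 2.5 5.1 0.3;-0.1 0 -0.1 -3.8 2.5 5.2 0.3;-0 0.1 -0 -2.8 1.9 3.7 0.3;-0 0 -0 -4.1 1.6 5.3 0.3;-0 0 -0.1 -4.1 1.6 5.3 0.3;-0 0 -0 -4.1 1.6 5.3 0.3;-0 0 -0.1 -4.1 1.5 5.3 0.3;-0.1 0 -0 -4.1 1.6 5.3 0.3;-0 0 -0.1 -4.1 1.5 5.3 0.3;-0.1 0 -0 -4.1 1.6 5.3 0.3;-0 0.1 -0.1 -4.1 1.5 5.3 0.3;-0.1 0 -0 -3.5 1.3 4.5 0.3
```

Request:
send_rows(motion="0.6 -0.4 1 -2 2.8 6 0.3;0.6 -0.4 1 -2 2.8 6 0.3;0.6 -0.4 1 -2 2.8 6 0.3;0.6 -0.4 1 -2 2.8 6 0.3;0.6 -0.3 1 -2 2.8 6 0.3;0.3 -0.2 0.6 -1.1 1.6 3.4 0.3;0.1 0 0.2 -3.3 3.1 5.2 0.3;0.1 0 0.2 -3.3 3.1 5.2 0.3;0.1 0 0.2 -3.3 3.1 5.2 0.3;0.1 0 0.2 -3.3 3.1 5.2 0.3;0 0 0.2 -3.3 3.1 5.2 0.3;0 0 0.2 -3.3 3.1 5.2 0.3;0 0 0.2 -3.3 3.1 5.2 0.3;0 0 0.2 -3.3 3.1 5.2 0.3;0 0 0.1 -1.9 1.8 3 0.3;0 0 0 -3.9 2.5 5.1 0.3;0 0 0 -3.9 2.5 5.1 0.3;0 0 0 -3.9 2.5 5.1 0.3")

```text
t: 14.07
eef_pos: [0.6458, 0.0184, 0.2215]
tool_rot: [0.147, -0.525, 0.711, -0.444]
contact_force: [-0.2, -1.1, 0.1]
gripper_width: 0.7
```

```bash
python3 - <<'E'
from plan import *
import pickle
o=st();wps=pickle.load(open('flip.pkl','rb'))
wps=wps[4:]; wps[1]=(np.array([.62,.04,.2]),Rt(40,0,1))
r,qq=follow(o['q'],wps); print(fmt(r,.3))
E
```

```text
14.07 [0.65 0.02 0.22] {'pitch': np.float64(34.2), 'az': np.float64(-35.2), 'xaz': np.float64(-114.8), 'ytilt': np.float64(-51.8), 'yaz': np.float64(174.9)} q [-0.83  0.37  0.37  2.21  1.5   0.72  1.05] F [-0.2 -1.1  0.1] w 59.5
wp 6 [-0.75  0.3   0.41  2.31  2.14  0.52  1.14] err 0.0 0.1
wp 15 [-0.53  0.21  0.37  2.34  3.09  0.27  1.43] err 0.0 0.1
0.4 0 0.2 -3 1.4 6.1 0.3;0.4 0 0.2 -3 1.5 6.1 0.3;0.4 0.1 0.2 -3 1.4 6.1 0.3;0.4 0 0.1 -3 1.5 6 0.3;0.3 0.1 0.2 -2.9 1.4 6.1 0.3;0.1 -0 -0 -0.6 0.3 1 0.3;-0.1 -0 -0 -4.1 1.5 5.3 0.3;-0.1 -0 -0.1 -4.1 1.5 5.3 0.3;-0.2 -0 -0 -4.1 1.5 5.3 0.3;-0.1 -0 -0.1 -4.1 1.5 5.3 0.3;-0.2 -0 -0 -4.2 1.5 5.3 0.3;-0.1 -0 -0.1 -4.1 1.5 5.3 0.3;-0.2 -0.1 -0 -4.1 1.5 5.3 0.3;-0.1 -0 -0.1 -4.2 1.5 5.3 0.3;-0.2 -0.1 -0 -3.6 1.3 4.7 0.3
```

Request:
send_rows(motion="0.2 0.1 0.2 -3 1.4 6.1 0.3;0.2 0.1 0.2 -3 1.4 6.1 0.3;0 0.1 0.2 -3 1.4 6.1 0.3;0 0.1 0.2 -3 1.4 6.1 0.3;0 0.1 0.2 -3 1.4 6.1 0.3;0 0 0 -0.6 0.3 1 0.3;-0.1 0 0 -4.1 1.5 5.3 0.3;-0.1 0 0 -4.1 1.5 5.3 0.3;-0.2 0 0 -4.1 1.5 5.3 0.3;-0.1 0 0 -4.1 1.5 5.3 0.3;-0.2 0 0 -4.1 1.5 5.3 0.3;-0.1 0 0 -4.1 1.5 5.3 0.3;-0.2 0 0 -4.1 1.5 5.3 0.3;-0.1 0 0 -4.1 1.5 5.3 0.3;-0.2 0 0 -3.6 1.3 4.7 0.3;0 0 0 0 0 0 0.3")

```text
t: 15.4
eef_pos: [0.6167, 0.0244, 0.1965]
tool_rot: [0.004, 0.927, -0.008, 0.375]
contact_force: [0.5, -0.1, -0.7]
gripper_width: 0.693
```

```bash
python3 - <<'E'
from plan import *
o=st(); w=np.degrees(Rn.from_matrix(Rt(40,0,1)@rot(o).T).as_rotvec());print(w)
snap('wrist','w12')
E
```

```text
15.4 [0.62 0.02 0.2 ] {'pitch': np.float64(45.9), 'az': np.float64(-1.1), 'xaz': np.float64(-0.9), 'ytilt': np.float64(0.1), 'yaz': np.float64(-91.0)} q [-0.54  0.21  0.34  2.34  2.53  0.18  1.97] F [ 0.5 -0.1 -0.7] w 58.9
[ 0.08 -5.92  0.99]
```

Request:
send_rows(motion="0 0.6 -1.8 0 -1.5 0.3 0.3;-0.1 0.6 -1.8 0 -1.5 0.3 0.3;-0.2 0.6 -1.8 0 -1.5 0.3 0.3;-0.2 0.2 -1.6 0 -1.5 0.1 0.3;0 0 0 0 0 0 0.3")

```text
t: 15.87
eef_pos: [0.6118, 0.0486, 0.123]
tool_rot: [-0.009, 0.905, -0.013, 0.426]
contact_force: [-0.7, -1.1, -0.3]
gripper_width: 0.698
```

```bash
python3 - <<'E'
from plan import *
o=st(); w=np.degrees(Rn.from_matrix(Rt(40,0,1)@rot(o).T).as_rotvec());print(o['eef_pos'].round(4),w)
o,im=snap('wrist','w13')
E
```

```text
15.87 [0.61 0.05 0.12] {'pitch': np.float64(39.6), 'az': np.float64(0.4), 'xaz': np.float64(-2.8), 'ytilt': np.float64(-1.6), 'yaz': np.float64(-90.9)} q [-0.32  0.42  0.03  2.43  2.75  0.6   1.67] F [-0.7 -1.1 -0.3] w 59.3
[0.61 0.05 0.12] [-1.56  0.43  0.95]
```

Request:
send_rows(motion="1.3 -0.3 -1 -0.6 0 0.4 0.3;1.3 -0.2 -1 -0.5 0 0.3 0.3;1.3 -0.1 -1 -0.4 0 0.2 0.3;0 0 0 0 0 0 0.3")

```text
t: 16.25
eef_pos: [0.6544, 0.0427, 0.0956]
tool_rot: [-0.001, 0.905, -0.004, 0.426]
contact_force: [-0.3, 0.1, -0.1]
gripper_width: 0.701
```

```bash
python3 - <<'E'
from plan import *
o=st(); w=np.degrees(Rn.from_matrix(Rt(40,0,1)@rot(o).T).as_rotvec());print((o['eef_pos']*1000).round(1),w)
o,im=snap('wrist','w14')
E
```

```text
16.25 [0.65 0.04 0.1 ] {'pitch': np.float64(39.6), 'az': np.float64(-0.1), 'xaz': np.float64(-0.8), 'ytilt': np.float64(-0.3), 'yaz': np.float64(-90.4)} q [-0.28  0.52  0.03  2.34  2.8   0.61  1.66] F [-0.3  0.1 -0.1] w 59.6
[654.4  42.7  95.6] [-0.33  0.42  0.38]
```

Request:
send_rows(motion="0.5 0 -0.8 0 0.2 0.2 0.3;0.5 0 -0.8 0 0.2 0.2 0.3;0 0 0 0 0 0 0.3")

```text
t: 16.55
eef_pos: [0.6643, 0.0433, 0.082]
tool_rot: [-0.004, 0.906, -0.002, 0.424]
contact_force: [-0.4, -0.6, -0.8]
gripper_width: 0.699
```

```bash
python3 - <<'E'
from plan import *
o=st(); w=np.degrees(Rn.from_matrix(Rt(40,0,1)@rot(o).T).as_rotvec());print((o['eef_pos']*1000).round(1),w)
o,im=snap('wrist','w15')
E
```

```text
16.55 [0.66 0.04 0.08] {'pitch': np.float64(39.9), 'az': np.float64(0.4), 'xaz': np.float64(-0.6), 'ytilt': np.float64(-0.5), 'yaz': np.float64(-90.0)} q [-0.26  0.56  0.02  2.32  2.83  0.62  1.65] F [-0.4 -0.6 -0.8] w 59.4
[664.3  43.3  82. ] [-0.46  0.11  0.02]
```

Request:
send_rows(motion="0 0 -0.25 0 0 0 0.3;0 0 0 0 0 0 1;0 0 0 0 0 0 1;0 0 0 0 0 0 1;0 0 0 0 0 0 1", newtons=80)

```text
t: 17.02
eef_pos: [0.6633, 0.043, 0.0802]
tool_rot: [-0.004, 0.906, -0.002, 0.423]
contact_force: [2.2, 0.2, -2.1]
gripper_width: 0.419
```

```bash
python3 - <<'E'
from plan import *
o=st();print((o['eef_pos']*1000).round(1))
# plan: up, then spin
for p,up in((50,-1),):
  for pos in ([.58,.40,.16],[.62,.2,.2]):
    b=ik(np.array(pos),Rt(50,0,-1),20);print(pos,b)
E
```

```text
17.02 [0.66 0.04 0.08] {'pitch': np.float64(39.9), 'az': np.float64(0.3), 'xaz': np.float64(-0.7), 'ytilt': np.float64(-0.5), 'yaz': np.float64(-90.1)} q [-0.26  0.56  0.02  2.32  2.83  0.62  1.65] F [ 2.2  0.2 -2.1] w 35.6
[663.3  43.   80.2]
[0.58, 0.4, 0.16] (np.float64(0.45993173696903034), array([-0.43,  0.5 , -0.56,  1.98,  1.43,  0.72, -0.44]), np.float64(9.28322829711833e-07))
[0.62, 0.2, 0.2] (np.float64(0.2689446782692043), array([ 0.03,  0.31, -0.62,  2.15,  1.46,  0.44, -0.22]), np.float64(1.4610909586984446e-06))
```

Request:
send_rows(motion="0 0 1 0 0 0 1;0 0 1.5 0 0 0 1;0 0 2 0 0 0 1;0 0 2 0 0 0 1;0 0 2 0 0 0 1;0 0 2 0 0 0 1;0 0 2 0 0 0 1;0 0 0 0 0 0 1")

```text
t: 17.68
eef_pos: [0.6551, 0.0427, 0.2073]
tool_rot: [-0.006, 0.91, -0.002, 0.415]
contact_force: [1.1, -0.9, -1.8]
gripper_width: 0.423
```

```bash
python3 - <<'E'
from plan import *
o=st();print((o['eef_pos']*1000).round(1)); snap('wrist','w16')
q=o['q'];R0=rot(o);a=R0[:,2]
p0=o['eef_pos'];e=np.array([.58,.38,.22])
wps=[]
for s in (1/3,2/3,1):
    R=Rn.from_rotvec(a*np.pi*s).as_matrix()@R0
    wps.append((p0+(e-p0)*s,R))
wps.append((e,Rt(50,0,-1)))
for k in (0,.02):
  r,qq=follow(q,wps,k=k);print(len(r))
print(fmt(r,1))
E
```

```text
17.68 [0.66 0.04 0.21] {'pitch': np.float64(40.9), 'az': np.float64(0.6), 'xaz': np.float64(-0.8), 'ytilt': np.float64(-0.7), 'yaz': np.float64(-90.0)} q [-0.42  0.26  0.19  2.29  2.64  0.28  1.86] F [ 1.1 -0.9 -1.8] w 36.0
[655.1  42.7 207.3]
wp 9 [-0.44  0.23  0.01  2.25  2.15  0.3   1.17] err 0.0 0.0
wp 18 [-0.54  0.27 -0.16  2.18  1.74  0.47  0.38] err 0.001 0.0
wp 27 [-0.66  0.35 -0.27  2.05  1.53  0.65 -0.58] err 0.0 0.0
wp 29 [-0.57  0.35 -0.33  1.97  1.18  0.62 -0.21] err 0.0 0.1
29
wp 9 [-0.43  0.23 -0.01  2.25  2.14  0.3   1.18] err 0.0 0.0
wp 18 [-0.45  0.28 -0.26  2.18  1.75  0.5   0.38] err 0.0 0.0
wp 27 [-0.52  0.37 -0.43  2.05  1.56  0.71 -0.58] err 0.001 0.1
wp 29 [-0.44  0.37 -0.49  1.97  1.24  0.68 -0.24] err 0.0 0.1
29
-0.1 1.2 0.3 5.5 -0.2 -4.2 1;-0.1 1.2 0.3 5.5 -0.2 -4.2 1;-0.1 1.2 0.3 5.4 -0.2 -4.2 1;-0.1 1.2 0.2 5.5 -0.2 -4.2 1;-0.1 1.2 0.3 5.4 -0.2 -4.2 1;-0.1 1.2 0.2 5.4 -0.1 -4.2 1;-0.1 1.2 0.3 5.4 -0.2 -4.2 1;-0 1.1 0.2 5.5 -0.1 -4.2 1;-0.1 1.1 0.3 5.1 -0.1 -4 1;-0.3 1.3 0 5.2 0.1 -4.5 1;-0.3 1.3 0.1 5.2 0 -4.5 1;-0.3 1.3 0 5.2 0.1 -4.5 1;-0.3 1.3 0.1 5.2 0 -4.5 1;-0.3 1.3 0 5.2 0.1 -4.5 1;-0.3 1.3 0.1 5.2 0.1 -4.5 1;-0.3 1.3 0 5.2 0 -4.5 1;-0.2 1.2 0.1 5.2 0.1 -4.6 1;-0.2 0.9 0 3.7 0 -3.2 1;-0.3 1.3 0.1 5.2 0.1 -4.5 1;-0.3 1.3 0 5.2 0.1 -4.5 1;-0.3 1.3 0.1 5.2 0 -4.5 1;-0.3 1.3 0 5.2 0.1 -4.5 1;-0.3 1.3 0.1 5.2 0 -4.5 1;-0.3 1.3 0 5.2 0.1 -4.5 1;-0.3 1.3 0.1 5.2 0 -4.5 1;-0.3 1.2 0 5.2 0.1 -4.5 1;-0.1 1 0.1 3.7 0 -3.3 1;-0 -0 -0 -0.5 6.9 0 1;-0 -0.1 -0 -0.4 4.1 -0 1
```

Request:
send_rows(motion="-0.2 1.2 0.5 5.5 -0.2 -4.2 1;-0.2 1.2 0.5 5.5 -0.2 -4.2 1;-0.2 1.2 0.5 5.5 -0.2 -4.2 1;-0.2 1.2 0.5 5.5 -0.2 -4.2 1;-0.2 1.2 0.5 5.5 -0.2 -4.2 1;-0.2 1.2 0.4 5.5 -0.2 -4.2 1;-0.2 1.2 0.4 5.5 -0.2 -4.2 1;-0.2 1.2 0.4 5.5 -0.1 -4.2 1;-0.2 1.2 0.4 5.2 -0.1 -4 1;-0.3 1.3 0.2 5.2 0 -4.5 1;-0.3 1.3 0.2 5.2 0 -4.5 1;-0.3 1.3 0.2 5.2 0 -4.5 1;-0.3 1.3 0.2 5.2 0 -4.5 1;-0.3 1.3 0.2 5.2 0 -4.5 1;-0.3 1.3 0.2 5.2 0 -4.5 1;-0.3 1.3 0.2 5.2 0 -4.5 1")

```text
t: 19.07
eef_pos: [0.5952, 0.2398, 0.2364]
tool_rot: [0.367, -0.487, 0.757, -0.234]
contact_force: [-0.7, -0.1, -1.6]
gripper_width: 0.423
```

```bash
python3 - <<'E'
from plan import *
o=st();print((o['eef_pos']*1000).round(1)); snap('scene','s17')
q=o['q'];e=np.array([.58,.38,.22])
wps=[(e*.7+.3*o['eef_pos'],Rn.from_rotvec(Rt(40,0,1)[:,2]*np.radians(145)).as_matrix()@Rt(40,0,1)),(e,Rt(50,0,-1))]
r,qq=follow(q,wps);print(len(r))
print(fmt(r,1))
E
```

```text
19.07 [0.6  0.24 0.24] {'pitch': np.float64(38.3), 'az': np.float64(0.2), 'xaz': np.float64(-105.7), 'ytilt': np.float64(-45.4), 'yaz': np.float64(143.6)} q [-0.61  0.24 -0.17  2.25  1.71  0.62  0.46] F [-0.7 -0.1 -1.6] w 36.0
[595.2 239.8 236.4]
wp 5 [-0.64  0.31 -0.22  2.12  1.59  0.61  0.  ] err 0.001 0.0
wp 11 [-0.62  0.35 -0.28  1.97  1.16  0.61 -0.2 ] err 0.001 0.0
11
0.4 1.7 0.1 5.8 0.1 -3.7 1;0.4 1.7 0.1 5.8 0.1 -3.7 1;0.4 1.7 0.1 5.8 0.1 -3.7 1;0.4 1.6 0 5.8 0.1 -3.7 1;0.2 1.1 0.1 3.9 0.1 -2.6 1;-0.1 0.8 -0.1 4.7 1.8 -4.7 1;-0.1 0.8 -0.1 4.7 1.8 -4.7 1;-0.1 0.8 -0.1 4.7 1.9 -4.7 1;-0.1 0.8 -0.1 4.7 1.8 -4.7 1;-0 0.8 -0.1 4.7 1.9 -4.7 1;-0 0.3 -0 1.3 0.5 -1.3 1
```

Request:
send_rows(motion="0 1.7 0.2 5.8 0 -3.7 1;0 1.7 0.2 5.8 0 -3.7 1;0 1.7 0.2 5.8 0 -3.7 1;0 1.6 0.2 5.8 0 -3.7 1;0 1.1 0.1 3.9 0 -2.6 1;-0.1 0.8 0 4.7 1.8 -4.7 1;-0.1 0.8 0 4.7 1.8 -4.7 1;-0.1 0.8 0 4.7 1.8 -4.7 1;-0.1 0.8 0 4.7 1.8 -4.7 1;0 0.8 0 4.7 1.8 -4.7 1;0 0.3 0 1.3 0.5 -1.3 1;0 0 0 0 0 0 1")

```text
t: 20.12
eef_pos: [0.5819, 0.3619, 0.2266]
tool_rot: [0.363, 0.02, 0.931, 0.02]
contact_force: [0.1, -0.4, -2.0]
gripper_width: 0.417
```

```bash
python3 - <<'E'
from plan import *
o=st();print((o['eef_pos']*1000).round(1),np.degrees(Rn.from_matrix(Rt(50,0,-1)@rot(o).T).as_rotvec()))
snap('wrist','w18'); snap('top','t18')
E
```

```text
20.12 [0.58 0.36 0.23] {'pitch': np.float64(47.3), 'az': np.float64(1.9), 'xaz': np.float64(175.9), 'ytilt': np.float64(3.0), 'yaz': np.float64(88.7)} q [-0.66  0.33 -0.29  2.03  1.26  0.68 -0.37] F [ 0.1 -0.4 -2. ] w 35.5
[581.9 361.9 226.6] [-2.94  2.64  1.41]
```

```bash
python3 - <<'E'
import cv2
im=cv2.imread('pics/w18.png'); cv2.imwrite('pics/w18c.png',cv2.resize(im[0:120,180:440],None,fx=3,fy=3,interpolation=cv2.INTER_CUBIC))
im=cv2.imread('pics/w5.png'); cv2.imwrite('pics/w5d.png',cv2.resize(im[90:230,0:270],None,fx=2.9,fy=2.9,interpolation=cv2.INTER_CUBIC))
E
python3 - <<'E'
from h import *
np.set_printoptions(precision=4,suppress=True)
o=get_obs();C=cam('wrist',o)
g=lambda u,v:[180+u/3,v/3]
print('w18 pocket1 far edge, corner, p2 far',ray(C,[g(413,188),g(672,180),g(698,275),g(102,203),g(360,192)],.042))
C5=cam('wrist',dict(eef_pos=np.array([.5152,.0573,.221]),tool_rot=np.array([-.004,1,-.006,-.005])))
f=lambda u,v:[u/2.9,90+v/2.9]
print('w5 corners far,near',ray(C5,[f(635,35),f(658,372)],.042))
print('w5 p4',ray(C5,[f(390,132),f(600,132),f(612,288),f(410,288)],.042))
print('w5 p3',ray(C5,[f(142,132),f(350,132),f(371,288),f(172,288)],.042))
E
```

```text
w18 pocket1 far edge, corner, p2 far [[0.5883 0.3717 0.042 ]
 [0.5897 0.4336 0.042 ]
 [0.6165 0.4455 0.042 ]
 [0.5881 0.2981 0.042 ]
 [0.5886 0.3591 0.042 ]]
w5 corners far,near [[0.6117 0.1375 0.042 ]
 [0.5126 0.1392 0.042 ]]
w5 p4 [[0.5859 0.2123 0.042 ]
 [0.5852 0.1503 0.042 ]
 [0.5392 0.1511 0.042 ]
 [0.5399 0.2134 0.042 ]]
w5 p3 [[0.5868 0.2858 0.042 ]
 [0.5861 0.2241 0.042 ]
 [0.54   0.2254 0.042 ]
 [0.5407 0.287  0.042 ]]
```

Request:
send_rows(motion="-0.2 1.4 -1.2 -1 1 0.2 1;-0.2 1.4 -1.6 -1 0.9 0.2 1;-0.2 1 -1.6 -0.9 0.8 0.2 1;-0.2 0.3 -1.6 0 0 0 1;0 0 0 0 0 0 1;0 0 0 0 0 0 1")

```text
t: 20.72
eef_pos: [0.5737, 0.3962, 0.1626]
tool_rot: [0.343, -0.002, 0.939, -0.011]
contact_force: [1.5, -0.0, -1.8]
gripper_width: 0.42
```

```bash
python3 - <<'E'
from plan import *
o=st();print((o['eef_pos']*1000).round(1),np.degrees(Rn.from_matrix(Rt(50,-.8,-1)@rot(o).T).as_rotvec()))
snap('wrist','w19')
E
```

```text
20.72 [0.57 0.4  0.16] {'pitch': np.float64(49.9), 'az': np.float64(-1.7), 'xaz': np.float64(-179.2), 'ytilt': np.float64(-1.3), 'yaz': np.float64(89.8)} q [-0.72  0.47 -0.29  1.98  1.28  0.73 -0.4 ] F [ 1.5 -0.  -1.8] w 35.7
[573.7 396.2 162.6] [ 1.26  0.08 -0.55]
```

Request:
send_rows(motion="0 0.4 -0.5 0.7 0 -0.3 1;0 0.35 -0.8 0.6 0 -0.2 1;0 0 0 0 0 0 1")

```text
t: 21.02
eef_pos: [0.5749, 0.401, 0.1521]
tool_rot: [0.344, 0.007, 0.939, -0.002]
contact_force: [0.1, 0.3, -3.2]
gripper_width: 0.421
```

```bash
python3 - <<'E'
from plan import *
np.set_printoptions(precision=4,suppress=True)
o=st();print((o['eef_pos']*1000).round(1),np.degrees(Rn.from_matrix(Rt(50,-.8,-1)@rot(o).T).as_rotvec()))
o,im=snap('wrist','w20'); cv2.imwrite('pics/w20c.png',cv2.resize(im[0:220,200:450,::-1],None,fx=2.7,fy=2.7,interpolation=cv2.INTER_CUBIC))
# predicted outline of pocket 1 at z .042 and the head bottom
C=cam('wrist',o);c=np.array([.566,.4027,.042])
print(proj(C,[c+[sx*.023,sy*.031,0] for sx,sy in((1,1),(1,-1),(-1,-1),(-1,1))]))
E
```

```text
21.02 [0.5749 0.401  0.1521] {'pitch': np.float64(49.7), 'az': np.float64(-0.8), 'xaz': np.float64(179.2), 'ytilt': np.float64(0.0), 'yaz': np.float64(89.2)} q [-0.73  0.48 -0.28  1.98  1.32  0.72 -0.46] F [ 0.1  0.3 -3.2] w 35.8
[574.9 401.  152.1] [0.0037 0.2642 0.0299]
[[367.161  152.0861]
 [269.3266 153.166 ]
 [258.8799  87.6984]
 [376.3984  86.1424]]
```

Request:
send_rows(motion="-0.1 0.28 -0.8 0 0.2 0 1;0 0 -0.8 0 0 0 1;0 0 0 0 0 0 1")

```text
t: 21.32
eef_pos: [0.5757, 0.4029, 0.1391]
tool_rot: [0.345, 0.008, 0.939, -0.002]
contact_force: [-0.1, -0.2, -2.9]
gripper_width: 0.421
```

```bash
python3 - <<'E'
from plan import *
np.set_printoptions(precision=4,suppress=True)
o=st();print((o['eef_pos']*1000).round(1),np.degrees(Rn.from_matrix(Rt(50,-.8,-1)@rot(o).T).as_rotvec()))
o,im=snap('wrist','w21'); cv2.imwrite('pics/w21c.png',cv2.resize(im[0:220,200:450,::-1],None,fx=2.7,fy=2.7,interpolation=cv2.INTER_CUBIC))
C=cam('wrist',o);c=np.array([.566,.4038,.042])
print(proj(C,[c+[sx*.023,sy*.031,0] for sx,sy in((1,1),(1,-1),(-1,-1),(-1,1))])*2.7-[540,0])
E
```

```text
21.32 [0.5757 0.4029 0.1391] {'pitch': np.float64(49.7), 'az': np.float64(-0.9), 'xaz': np.float64(179.1), 'ytilt': np.float64(0.0), 'yaz': np.float64(89.1)} q [-0.73  0.51 -0.28  1.98  1.35  0.71 -0.5 ] F [-0.1 -0.2 -2.9] w 35.8
[575.7 402.9 139.1] [-0.0368  0.3095  0.1043]
[[452.6119 447.8828]
 [179.0627 451.1711]
 [147.6116 274.8306]
 [478.6009 270.0822]]
```

Request:
send_rows(motion="-0.2 0.1 -0.8 0 0.2 0 1;-0.05 0 -0.9 0 0 0 1;-0.05 0 -0.9 0 0 0 1;0 0 0 0 0 0 1")

```text
t: 21.7
eef_pos: [0.5729, 0.4048, 0.1128]
tool_rot: [0.343, 0.008, 0.939, -0.002]
contact_force: [-0.3, -1.2, -2.7]
gripper_width: 0.421
```

```bash
python3 - <<'E'
from plan import *
np.set_printoptions(precision=4,suppress=True)
o=st();print((o['eef_pos']*1000).round(1),np.degrees(Rn.from_matrix(Rt(50,-.8,-1)@rot(o).T).as_rotvec()))
o,im=snap('wrist','w22'); cv2.imwrite('pics/w22c.png',cv2.resize(im[0:220,200:450,::-1],None,fx=2.7,fy=2.7,interpolation=cv2.INTER_CUBIC))
E
```

```text
21.7 [0.5729 0.4048 0.1128] {'pitch': np.float64(49.8), 'az': np.float64(-0.7), 'xaz': np.float64(179.0), 'ytilt': np.float64(0.1), 'yaz': np.float64(89.1)} q [-0.75  0.55 -0.27  2.    1.41  0.7  -0.58] F [-0.3 -1.2 -2.7] w 35.8
[572.9 404.8 112.8] [-0.1297  0.1676  0.0729]
```

Request:
send_rows(motion="0.1 -0.12 -0.5 0 0 0 1;0.03 -0.04 -0.5 0 0 0 1;0 0 0 0 0 0 1")

```text
t: 22.0
eef_pos: [0.5749, 0.4039, 0.1037]
tool_rot: [0.344, 0.008, 0.939, -0.001]
contact_force: [0.4, -0.3, -2.7]
gripper_width: 0.426
```

Request:
send_rows(motion="0 -0.04 -0.3 0 0 0 1;0 0 -0.2 0 0 0 1;0 0 0 0 0 0 1")

```text
t: 22.25
eef_pos: [0.5753, 0.4035, 0.0986]
tool_rot: [0.344, 0.008, 0.939, -0.001]
contact_force: [0.5, 0.1, -1.5]
gripper_width: 0.423
```

```bash
python3 - <<'E'
from plan import *
np.set_printoptions(precision=4,suppress=True)
o=st();print((o['eef_pos']*1000).round(1),np.degrees(Rn.from_matrix(Rt(50,-.8,-1)@rot(o).T).as_rotvec()))
E
```

```text
22.25 [0.5753 0.4035 0.0986] {'pitch': np.float64(49.7), 'az': np.float64(-0.6), 'xaz': np.float64(178.9), 'ytilt': np.float64(0.2), 'yaz': np.float64(89.1)} q [-0.75  0.57 -0.26  2.    1.45  0.7  -0.63] F [ 0.5  0.1 -1.5] w 36.0
[575.3 403.5  98.6] [-0.2273  0.2922  0.0715]
```

Request:
send_rows(motion="-0.05 0 -0.25 0 0 0 1;0 0 0 0 0 0 1")

```text
t: 22.42
eef_pos: [0.5749, 0.4035, 0.0961]
tool_rot: [0.344, 0.008, 0.939, -0.001]
contact_force: [-0.0, 0.4, -2.1]
gripper_width: 0.422
```

Request:
send_rows(motion="-0.05 0 -0.25 0 0 0 1;0 0 0 0 0 0 1")

```text
t: 22.58
eef_pos: [0.5748, 0.404, 0.094]
tool_rot: [0.345, 0.008, 0.939, -0.0]
contact_force: [-0.6, 0.2, -1.5]
gripper_width: 0.417
```

Request:
send_rows(motion="0 0 -0.2 0 0 0 1;0 0 0 0 0 0 1")

```text
t: 22.75
eef_pos: [0.5761, 0.4045, 0.0941]
tool_rot: [0.347, 0.008, 0.938, 0.0]
contact_force: [-0.7, 0.2, -2.2]
gripper_width: 0.425
```

Request:
send_rows(motion="0 0 -0.2 0 0 0 1;0 0 0 0 0 0 1")

```text
t: 22.92
eef_pos: [0.5773, 0.4049, 0.094]
tool_rot: [0.349, 0.009, 0.937, 0.0]
contact_force: [-1.2, -1.0, -3.0]
gripper_width: 0.425
```

```bash
python3 - <<'E'
from plan import *
np.set_printoptions(precision=4,suppress=True)
o=st();print((o['eef_pos']*1000).round(1),np.degrees(Rn.from_matrix(Rt(50,-.8,-1)@rot(o).T).as_rotvec()),o['torque'])
o,im=snap('wrist','w23'); cv2.imwrite('pics/w23c.png',cv2.resize(im[0:400,180:480,::-1],None,fx=1.5,fy=1.5,interpolation=cv2.INTER_CUBIC))
o,im=snap('scene','s23'); cv2.imwrite('pics/s23c.png',cv2.resize(im[260:480,260:560,::-1],None,fx=2.5,fy=2.5,interpolation=cv2.INTER_CUBIC))
E
```

```text
22.92 [0.5773 0.4049 0.094 ] {'pitch': np.float64(49.2), 'az': np.float64(-0.5), 'xaz': np.float64(178.8), 'ytilt': np.float64(0.4), 'yaz': np.float64(89.1)} q [-0.76  0.58 -0.25  2.    1.48  0.7  -0.66] F [-1.2 -1.  -3. ] w 36.2
[577.3 404.9  94. ] [-0.3704  0.8171  0.1188] [-0.2263  1.3843 -0.1603]
```

Request:
send_rows(motion="-0.15 -0.05 0 0 0.4 0 1;-0.1 0 0 0 0.2 0 1;0 0 0 0 0 0 0.3;0 0 0 0 0 0 0.3;0 0 0 0 0 0 0.3")

```text
t: 23.43
eef_pos: [0.5747, 0.4046, 0.0937]
tool_rot: [0.343, 0.009, 0.939, 0.001]
contact_force: [-0.5, -0.2, -0.3]
gripper_width: 0.703
```

```bash
python3 - <<'E'
from plan import *
np.set_printoptions(precision=4,suppress=True)
o=st();print((o['eef_pos']*1000).round(1))
o,im=snap('wrist','w24'); cv2.imwrite('pics/w24c.png',cv2.resize(im[0:400,180:480,::-1],None,fx=1.5,fy=1.5,interpolation=cv2.INTER_CUBIC))
E
```

```text
23.43 [0.5747 0.4046 0.0937] {'pitch': np.float64(49.9), 'az': np.float64(-0.4), 'xaz': np.float64(178.8), 'ytilt': np.float64(0.4), 'yaz': np.float64(89.1)} q [-0.75  0.58 -0.26  2.    1.46  0.69 -0.64] F [-0.5 -0.2 -0.3] w 59.8
[574.7 404.6  93.7]
```

Request:
send_rows(motion="-1 0 1.2 0 0 0 0.3;-2 0 2.4 0 0 0 0.3;-2 0 3 0 0 0 0.3;0 0 4 0 0 0 0.3;0 0 4 0 0 0 0.3")

```text
t: 23.9
eef_pos: [0.5192, 0.3991, 0.2326]
tool_rot: [0.337, 0.006, 0.942, -0.007]
contact_force: [0.8, 0.6, -0.1]
gripper_width: 0.7
```

```bash
cat >> plan.py <<'E'
def jpath(pos,R,n=4,zmin=None,qf=None,c=.3,k=0.,nsol=24,pref=None):
    o=get_obs();q=o['q'];off=o['eef_pos']-fk(q,P,S)[0]
    if qf is None:
        # nearest good IK solution
        best=None
        for sd in range(nsol):
            b=ik(np.array(pos)-off,R,1,seed=sd)
            if b is None or b[0]<.08: continue
            d=np.abs(b[1]-q).max()
            if best is None or d<best[0]: best=(d,b[1])
        qf=best[1]
    print('from',q,'to',qf)
    wps=[fk(q+(qf-q)*s,P,S) for s in np.linspace(0,1,n+1)[1:]]
    print('z path',[ (w[0]+off).round(2).tolist() for w in wps])
    if zmin: wps=[(np.array([w[0][0],w[0][1],max(w[0][2],zmin)]),w[1]) for w in wps]
    r,qq=follow(q,wps,k=k); print(len(r)); print(fmt(r,c)); return wps,qf
E
python3 - <<'E'
from plan import *
st(); fitall('top')
jpath([.53,-.25,.17],Rt(90,6,1))
E
```

```text
23.9 [0.52 0.4  0.23] {'pitch': np.float64(50.6), 'az': np.float64(-1.5), 'xaz': np.float64(179.5), 'ytilt': np.float64(-0.5), 'yaz': np.float64(89.1)} q [-0.74  0.32 -0.35  2.    1.09  0.82 -0.28] F [ 0.8  0.6 -0.1] w 59.5
top 0.75  mid [0.57 0.4 ] yaw-180 54.1 [(0.038, np.float64(0.72)), (0.031, np.float64(0.579))]
from [-0.74  0.31 -0.35  1.99  1.09  0.82 -0.28] to [ 0.32  0.33  0.03  1.95 -0.01  0.86 -1.1 ]
z path [[0.59, 0.21, 0.21], [0.61, 0.04, 0.19], [0.58, -0.12, 0.17], [0.53, -0.25, 0.17]]
wp 7 [-0.51  0.32 -0.21  1.98  0.8   0.82 -0.48] err 0.001 0.1
wp 14 [-0.28  0.32 -0.07  1.97  0.5   0.83 -0.66] err 0.001 0.0
wp 21 [-0.06  0.33  0.07  1.96  0.21  0.84 -0.84] err 0.001 0.0
wp 28 [ 0.17  0.34  0.21  1.95 -0.09  0.86 -1.03] err 0.001 0.0
28
1.2 -3 -0.5 2 1 -6.5 0.3;1.2 -3 -0.5 2 1 -6.5 0.3;1.1 -3.1 -0.5 2 1 -6.5 0.3;1.1 -3 -0.5 2 1 -6.5 0.3;1.2 -3 -0.5 1.9 0.9 -6.6 0.3;1.1 -3.1 -0.5 2 1 -6.5 0.3;0.3 -0.7 -0.1 0.5 0.2 -1.7 0.3;0.2 -2.8 -0.4 1.9 0.3 -6.6 0.3;0.2 -2.8 -0.3 1.9 0.3 -6.6 0.3;0.2 -2.8 -0.4 1.9 0.3 -6.6 0.3;0.2 -2.8 -0.3 1.9 0.3 -6.6 0.3;0.1 -2.8 -0.4 1.9 0.3 -6.6 0.3;0.2 -2.8 -0.3 1.9 0.2 -6.6 0.3;0 -0.9 -0.1 0.7 0.1 -2.1 0.3;-0.4 -2.4 -0.2 1.7 -0.2 -6.7 0.3;-0.4 -2.4 -0.2 1.7 -0.2 -6.7 0.3;-0.4 -2.4 -0.2 1.7 -0.2 -6.7 0.3;-0.4 -2.4 -0.2 1.7 -0.2 -6.7 0.3;-0.5 -2.4 -0.2 1.8 -0.2 -6.7 0.3;-0.4 -2.5 -0.3 1.7 -0.2 -6.7 0.3;-0.1 -0.8 -0 0.6 -0.1 -2.1 0.3;-0.8 -2.1 -0.1 1.6 -0.5 -6.7 0.3;-0.8 -2.1 -0.1 1.5 -0.5 -6.7 0.3;-0.8 -2.1 -0 1.6 -0.5 -6.7 0.3;-0.7 -2.1 -0.1 1.5 -0.5 -6.7 0.3;-0.8 -2.1 -0 1.5 -0.6 -6.7 0.3;-0.7 -2.1 -0.1 1.6 -0.6 -6.7 0.3;-0.3 -0.8 0 0.5 -0.1 -2.3 0.3
```

Request:
send_rows(motion="1 -3 0 2 1 -6.5 0.3;1 -3 0 2 1 -6.5 0.3;1 -3 0 2 1 -6.5 0.3;1 -3 0 2 1 -6.5 0.3;1 -3 0 2 1 -6.5 0.3;1 -3.1 0 2 1 -6.5 0.3;0.3 -0.7 0 0.5 0.2 -1.7 0.3;0.2 -2.8 -0.1 1.9 0.3 -6.6 0.3;0.2 -2.8 -0.1 1.9 0.3 -6.6 0.3;0.2 -2.8 -0.1 1.9 0.3 -6.6 0.3;0.2 -2.8 -0.1 1.9 0.3 -6.6 0.3;0.2 -2.8 -0.1 1.9 0.3 -6.6 0.3;0.2 -2.8 -0.1 1.9 0.3 -6.6 0.3;0 -0.9 0 0.7 0 -2.1 0.3;-0.4 -2.4 0 1.7 -0.2 -6.7 0.3;-0.4 -2.4 0 1.7 -0.2 -6.7 0.3;-0.4 -2.4 0 1.7 -0.2 -6.7 0.3")

```text
t: 25.42
eef_pos: [0.5828, -0.0424, 0.2326]
tool_rot: [0.151, 0.822, 0.549, -0.021]
contact_force: [0.7, 0.9, -0.5]
gripper_width: 0.701
```

```bash
python3 - <<'E'
from plan import *
st(); fitall('top')
jpath([.53,-.25,.17],Rt(90,6,1),n=2)
E
```

```text
25.42 [ 0.58 -0.04  0.23] {'pitch': np.float64(72.5), 'az': np.float64(-64.3), 'xaz': np.float64(66.1), 'ytilt': np.float64(13.0), 'yaz': np.float64(-21.2)} q [-0.22  0.27  0.02  1.89  0.37  0.93 -0.8 ] F [ 0.7  0.9 -0.5] w 59.6
top 0.57  mid [0.57 0.4 ] yaw-180 56.5 [(0.038, np.float64(0.64)), (0.031, np.float64(0.545))]
from [-0.21  0.27  0.02  1.89  0.37  0.93 -0.8 ] to [ 0.3   0.36  0.02  1.89 -0.01  0.89 -1.13]
z path [[0.56, -0.15, 0.2], [0.53, -0.25, 0.17]]
wp 5 [-0.04  0.32  0.12  1.89  0.14  0.91 -0.93] err 0.001 0.0
wp 10 [ 0.14  0.37  0.22  1.89 -0.1   0.9  -1.06] err 0.0 0.0
10
-0.4 -2.3 -0.8 2.1 -0.2 -6.6 0.3;-0.5 -2.3 -0.8 2.1 -0.3 -6.6 0.3;-0.4 -2.3 -0.7 2.1 -0.2 -6.6 0.3;-0.5 -2.3 -0.8 2.1 -0.3 -6.6 0.3;-0.2 -1.1 -0.4 1.1 -0.1 -3.4 0.3;-0.7 -2.1 -0.6 1.8 -0.4 -6.6 0.3;-0.7 -2.2 -0.6 1.9 -0.4 -6.6 0.3;-0.7 -2.1 -0.6 1.8 -0.4 -6.6 0.3;-0.7 -2.2 -0.6 1.8 -0.4 -6.6 0.3;-0.4 -1.3 -0.4 1.2 -0.3 -4.2 0.3
```

Request:
send_rows(motion="-0.5 -2.3 -0.8 2.1 -0.2 -6.6 0.3;-0.5 -2.3 -0.8 2.1 -0.2 -6.6 0.3;-0.5 -2.3 -0.8 2.1 -0.2 -6.6 0.3;-0.5 -2.3 -0.8 2.1 -0.2 -6.6 0.3;-0.2 -1.1 -0.4 1.1 -0.1 -3.4 0.3;-0.7 -2.1 -0.6 1.8 -0.4 -6.6 0.3;-0.7 -2.1 -0.6 1.8 -0.4 -6.6 0.3;-0.7 -2.1 -0.6 1.8 -0.4 -6.6 0.3;-0.7 -2.1 -0.6 1.8 -0.4 -6.6 0.3;-0.4 -1.3 -0.4 1.2 -0.3 -4.2 0.3;0 0 0 0 0 0 0.3;0 0 0 0 0 0 0.3")

```text
t: 26.52
eef_pos: [0.5284, -0.241, 0.1622]
tool_rot: [0.007, 0.999, 0.051, 0.011]
contact_force: [0.6, 0.1, -0.7]
gripper_width: 0.701
```

```bash
python3 - <<'E'
from plan import *
o=st(); print(o['eef_pos']);fitall('wrist');fitall('top');snap('wrist','w25')
E
```

```text
26.52 [ 0.53 -0.24  0.16] {'pitch': np.float64(88.5), 'az': np.float64(-27.7), 'xaz': np.float64(5.8), 'ytilt': np.float64(0.8), 'yaz': np.float64(-84.2)} q [ 0.15  0.39  0.21  1.88 -0.1   0.85 -1.06] F [ 0.6  0.1 -0.7] w 59.6
[ 0.53 -0.24  0.16]
wrist 0.7  mid [ 0.58 -0.43] yaw-180 8.0 [(0.038, np.float64(0.219)), (0.031, np.float64(0.019))]
top 0.58  mid [0.57 0.39] yaw-180 56.7 [(0.038, np.float64(0.745)), (0.031, np.float64(0.631))]
```

```bash
cat >> h.py <<'E'
def fitseed(im,C,seed,box,thr=70,yaw0=np.pi,verbose=1):
    m=np.zeros(im.shape[:2],np.uint8); x0,y0,x1,y1=box
    m[y0:y1,x0:x1]=(im[y0:y1,x0:x1].min(2)>thr)
    m=cv2.morphologyEx(m,cv2.MORPH_OPEN,np.ones((9,9)))
    n,l=cv2.connectedComponents(m); k=l==l[seed[1],seed[0]]
    k=cv2.morphologyEx(k.astype(np.uint8),cv2.MORPH_CLOSE,np.ones((9,9)))>0
    p=ray(C,[seed],.02)[0]
    res=[(D,)+fitp(C,k,[p[0],p[1],yaw0],D) for D in(.038,.031)]
    b=min(res,key=lambda q:q[2])
    if verbose: print('mid',(b[1][:2]*1000).round(1),'head az',np.degrees(b[1][2]-np.pi).round(1),'area',k.sum(),[(q[0],round(q[2],3)) for q in res])
    return b
E
python3 - <<'E'
from h import *
im=cv2.imread('pics/w25.png')[:,:,::-1];o=get_obs();C=cam('wrist',o)
fitseed(im,C,(330,220),(285,110,385,298))
fitseed(im,C,(442,190),(400,105,500,290))
fitseed(im,C,(550,190),(505,105,620,290))
E
```

```text
mid [ 545.5 -251. ] head az 8.0 area 9929 [(0.038, np.float64(0.131)), (0.031, np.float64(0.247))]
mid [ 565.5 -340.5] head az 2.0 area 7329 [(0.038, np.float64(0.211)), (0.031, np.float64(0.034))]
mid [ 575.4 -425.8] head az 8.3 area 7903 [(0.038, np.float64(0.238)), (0.031, np.float64(0.046))]
```

Request:
send_rows(motion="-0.6 -0.5 -2.5 0.3 0.5 0.8 0.3;-0.6 -0.5 -2.5 0.2 0.4 0.7 0.3;-0.6 -0.5 -2.5 0.2 0.4 0.7 0.3;0 0 -1 0 0 0 0.3;0 0 0 0 0 0 0.3")

```text
t: 27.18
eef_pos: [0.517, -0.2491, 0.0787]
tool_rot: [-0.0, 0.997, 0.079, 0.006]
contact_force: [0.4, -0.4, 0.1]
gripper_width: 0.694
```

```bash
python3 - <<'E'
from h import *
o=st(); o,im=snap('wrist','w26');C=cam('wrist',o)
print((o['eef_pos']*1000).round(1))
fitseed(im,C,(320,220),(200,60,430,330))
fitall('wrist')
E
```

```text
27.18 [ 0.517  -0.2491  0.0787] {'pitch': np.float64(89.4), 'az': np.float64(5.3), 'xaz': np.float64(9.1), 'ytilt': np.float64(0.0), 'yaz': np.float64(-80.9)} q [ 0.21  0.5   0.17  1.94 -0.13  0.7  -0.95] F [ 0.4 -0.4  0.1] w 59.0
[ 517.  -249.1   78.7]
mid [ 546.  -250.9] head az 8.4 area 19605 [(0.038, np.float64(0.105)), (0.031, np.float64(0.231))]
```

Request:
send_rows(motion="-0.25 -0.3 -2 0 0 -0.3 0.3;-0.25 -0.3 -2 0 0 -0.3 0.3;-0.1 -0.2 -1.8 0 0 -0.1 0.3;0 0 -0.6 0 0 0 0.3;0 0 0 0 0 0 0.3")

```text
t: 27.75
eef_pos: [0.5215, -0.2585, 0.0244]
tool_rot: [0.004, 0.997, 0.074, 0.016]
contact_force: [-0.4, -0.0, 0.3]
gripper_width: 0.703
```

```bash
python3 - <<'E'
from h import *
o=st(); o,im=snap('wrist','w27');C=cam('wrist',o)
print((o['eef_pos']*1000).round(1))
fitall('wrist')
fitseed(im,C,(320,220),(200,30,430,400))
E
```

```text
27.75 [ 0.5215 -0.2585  0.0244] {'pitch': np.float64(88.1), 'az': np.float64(-10.3), 'xaz': np.float64(8.5), 'ytilt': np.float64(0.6), 'yaz': np.float64(-81.5)} q [ 0.24  0.59  0.15  1.96 -0.16  0.57 -0.92] F [-0.4 -0.   0.3] w 59.8
[ 521.5 -258.5   24.4]
mid [ 545.9 -251. ] head az 8.8 area 36229 [(0.038, np.float64(0.161)), (0.031, np.float64(0.26))]
```

Request:
send_rows(motion="-0.5 0.15 -0.5 0.2 1 0 0.3;-0.5 0.1 -0.6 0.1 0.9 0 0.3;0 0 -0.4 0 0 0 0.3;0 0 0 0 0 0 0.3")

```text
t: 28.23
eef_pos: [0.5135, -0.2564, 0.0127]
tool_rot: [0.001, 0.997, 0.075, 0.001]
contact_force: [-0.7, -0.3, 0.5]
gripper_width: 0.703
```

```bash
python3 - <<'E'
from h import *
o=st(); 
print((o['eef_pos']*1000).round(1))
E
```

```text
28.23 [ 0.5135 -0.2564  0.0127] {'pitch': np.float64(89.8), 'az': np.float64(-42.3), 'xaz': np.float64(8.5), 'ytilt': np.float64(0.2), 'yaz': np.float64(-81.5)} q [ 0.24  0.61  0.15  1.96 -0.16  0.58 -0.93] F [-0.7 -0.3  0.5] w 59.7
[ 513.5 -256.4   12.7]
```

Request:
send_rows(motion="-0.1 0 -0.3 0 0 0 0.3;0 0 0 0 0 0 1;0 0 0 0 0 0 1;0 0 0 0 0 0 1;0 0 0 0 0 0 1", newtons=80)

```text
t: 28.65
eef_pos: [0.5124, -0.2563, 0.0097]
tool_rot: [0.001, 0.997, 0.075, 0.001]
contact_force: [0.2, -0.8, -2.1]
gripper_width: 0.419
```

```bash
python3 - <<'E'
from h import *
o=st(); o,im=snap('wrist','w28');C=cam('wrist',o)
print((o['eef_pos']*1000).round(1),np.degrees(np.arctan2(rot(o)[0,2],-rot(o)[2,2])))
fitseed(im,C,(320,220),(200,30,430,400))
E
```

```text
28.65 [ 0.5124 -0.2563  0.0097] {'pitch': np.float64(89.8), 'az': np.float64(-42.6), 'xaz': np.float64(8.6), 'ytilt': np.float64(0.1), 'yaz': np.float64(-81.4)} q [ 0.24  0.61  0.15  1.96 -0.16  0.57 -0.93] F [ 0.2 -0.8 -2.1] w 35.6
[ 512.4 -256.3    9.7] 0.13638667543192667
mid [ 546.1 -251. ] head az 8.9 area 46180 [(0.038, np.float64(0.161)), (0.031, np.float64(0.24))]
```

Request:
send_rows(motion="0 0 2 0 0 0 1;0 0 3.8 0 0 0 1;0 0 3.8 0 0 0 1;0 0 3.8 0 0 0 1;0 0 3.8 0 0 0 1;0.5 2 0.5 0 0 -0.8 1;1.4 3.3 0 0 0 -1 1;1.5 3.3 0 0 0 -1 1;1.5 3.3 0 0 0 -1 1;1.5 3.3 0 0 0 -1 1;1.5 3.3 0 0 0 -1 1;1.5 3.3 0 0 0 -1 1;1.5 3.3 0 0 0 -1 1;1.5 3.3 0 0 0 -1 1;1.4 1.2 0 0 0 0 1;0 0 0 0 0 0 1;0 0 0 0 0 0 1")

```text
t: 30.12
eef_pos: [0.6424, 0.0543, 0.1899]
tool_rot: [-0.001, 1.0, -0.011, -0.005]
contact_force: [0.4, 0.0, -2.3]
gripper_width: 0.418
```

```bash
python3 - <<'E'
from plan import *
np.set_printoptions(precision=4,suppress=True)
o=st();R=rot(o); print(np.degrees(Rn.from_matrix(Rt(90,-.2,1)@R.T).as_rotvec()))
o,im=snap('wrist','w29');im=im[:,:,::-1]
cv2.imwrite('pics/w29c.png',cv2.resize(im[120:260,160:460],None,fx=2.6,fy=2.6,interpolation=cv2.INTER_CUBIC))
E
```

```text
30.12 [0.6424 0.0543 0.1899] {'pitch': np.float64(89.4), 'az': np.float64(171.7), 'xaz': np.float64(-1.2), 'ytilt': np.float64(-0.1), 'yaz': np.float64(-91.2)} q [-0.29  0.47  0.15  1.67 -0.09  1.01 -1.7 ] F [ 0.4  0.  -2.3] w 35.5
[-0.0835 -0.6112  1.0396]
```

Request:
send_rows(motion="0.5 -0.6 -0.8 0 -0.3 0.4 1;0.4 -0.5 -1.2 0 -0.3 0.4 1;0.1 0 -1.2 0 -0.1 0.2 1;0 0 -0.8 0 0 0 1;0 0 0 0 0 0 1")

```text
t: 30.58
eef_pos: [0.6506, 0.0321, 0.1467]
tool_rot: [0.001, 1.0, -0.006, 0.001]
contact_force: [-0.8, -1.0, -2.2]
gripper_width: 0.417
```

```bash
cat > gz.py <<'E'
from plan import *
import sys
np.set_printoptions(precision=4,suppress=True)
o=st();R=rot(o); print((o['eef_pos']*1000).round(1),np.degrees(Rn.from_matrix(Rt(90,-.2,1)@R.T).as_rotvec()))
o,im=snap('wrist',sys.argv[1]);im=im[:,:,::-1]
cv2.imwrite(f'pics/{sys.argv[1]}c.png',cv2.resize(im[120:260,160:460],None,fx=2.6,fy=2.6,interpolation=cv2.INTER_CUBIC))
E
python3 gz.py w30
```

```text
30.58 [0.6506 0.0321 0.1467] {'pitch': np.float64(89.8), 'az': np.float64(-63.3), 'xaz': np.float64(-0.7), 'ytilt': np.float64(0.2), 'yaz': np.float64(-90.7)} q [-0.25  0.52  0.15  1.7  -0.09  0.92 -1.65] F [-0.8 -1.  -2.2] w 35.5
[650.6  32.1 146.7] [0.1554 0.0791 0.4936]
```

Request:
send_rows(motion="0.1 0.5 0 0.1 0 0.25 1;0.1 0.5 0 0 0 0.25 1;0 0 0 0 0 0 1;0 0 0 0 0 0 1")

```text
t: 30.97
eef_pos: [0.6536, 0.041, 0.1491]
tool_rot: [0.0, 1.0, -0.003, 0.002]
contact_force: [0.7, 0.2, -1.1]
gripper_width: 0.414
```

```bash
python3 gz.py w31
```

```text
30.97 [0.6536 0.041  0.1491] {'pitch': np.float64(89.8), 'az': np.float64(-13.7), 'xaz': np.float64(-0.3), 'ytilt': np.float64(0.1), 'yaz': np.float64(-90.3)} q [-0.26  0.53  0.15  1.69 -0.09  0.93 -1.66] F [ 0.7  0.2 -1.1] w 35.2
[653.6  41.  149.1] [0.0549 0.226  0.1082]
```

Request:
send_rows(motion="-0.1 0.24 -0.6 0 0 -0.2 1;0 0 -0.7 0 0 0 1;0 0 0 0 0 0 1")

```text
t: 31.27
eef_pos: [0.6532, 0.0448, 0.1362]
tool_rot: [0.0, 1.0, -0.004, 0.003]
contact_force: [-0.4, -0.4, -3.0]
gripper_width: 0.42
```

```bash
python3 gz.py w32
```

```text
31.27 [0.6532 0.0448 0.1362] {'pitch': np.float64(89.6), 'az': np.float64(-1.1), 'xaz': np.float64(-0.5), 'ytilt': np.float64(0.0), 'yaz': np.float64(-90.5)} q [-0.27  0.54  0.14  1.7  -0.09  0.9  -1.67] F [-0.4 -0.4 -3. ] w 35.7
[653.2  44.8 136.2] [0.0066 0.3701 0.2535]
```

Request:
send_rows(motion="0 -0.12 -0.3 0 0 0 1;0 0 0 0 0 0 1")

```text
t: 31.48
eef_pos: [0.6533, 0.0438, 0.1332]
tool_rot: [-0.0, 1.0, -0.004, 0.003]
contact_force: [-0.2, -0.8, -2.1]
gripper_width: 0.42
```

```bash
python3 gz.py w33
```

```text
31.48 [0.6533 0.0438 0.1332] {'pitch': np.float64(89.6), 'az': np.float64(0.0), 'xaz': np.float64(-0.4), 'ytilt': np.float64(-0.0), 'yaz': np.float64(-90.4)} q [-0.27  0.54  0.14  1.71 -0.09  0.89 -1.66] F [-0.2 -0.8 -2.1] w 35.7
[653.3  43.8 133.2] [-0.0009  0.3634  0.2284]
```

Request:
send_rows(motion="0 -0.03 -0.7 0 0 0 1;0 0 -0.7 0 0 0 1;0 0 0 0 0 0 1")

```text
t: 31.78
eef_pos: [0.6541, 0.0433, 0.1188]
tool_rot: [-0.0, 1.0, -0.004, 0.004]
contact_force: [-0.4, -0.5, -1.6]
gripper_width: 0.418
```

Request:
send_rows(motion="0 0 -0.6 0 0 0 1;0 0 -0.6 0 0 0 1;0 0 0 0 0 0 1")

```text
t: 32.03
eef_pos: [0.6537, 0.0431, 0.1049]
tool_rot: [-0.0, 1.0, -0.004, 0.004]
contact_force: [0.0, 1.3, -2.3]
gripper_width: 0.421
```

Request:
send_rows(motion="0 0 -0.6 0 0 0 1;0 0 -0.6 0 0 0 1;0 0 0 0 0 0 1")

```text
t: 32.28
eef_pos: [0.6536, 0.0432, 0.0913]
tool_rot: [-0.0, 1.0, -0.004, 0.003]
contact_force: [-1.0, -0.9, -1.7]
gripper_width: 0.417
```

Request:
send_rows(motion="0 0 -0.6 0 0 0 1;0 0 -0.4 0 0 0 1;0 0 0 0 0 0 1")

```text
t: 32.53
eef_pos: [0.6536, 0.0432, 0.0801]
tool_rot: [-0.0, 1.0, -0.004, 0.003]
contact_force: [-0.3, 0.8, -1.9]
gripper_width: 0.416
```

Request:
send_rows(motion="0 0 -0.4 0 0 0 1;0 0 0 0 0 0 1")

```text
t: 32.7
eef_pos: [0.6536, 0.0433, 0.0756]
tool_rot: [-0.0, 1.0, -0.004, 0.003]
contact_force: [-0.0, 0.2, -2.1]
gripper_width: 0.416
```

Request:
send_rows(motion="0 0 -0.2 0 0 0 1;0 0 0 0 0 0 1")

```text
t: 32.87
eef_pos: [0.6542, 0.0433, 0.0742]
tool_rot: [-0.0, 1.0, -0.004, 0.004]
contact_force: [-1.3, 0.5, 0.8]
gripper_width: 0.422
```

Request:
send_rows(motion="0 0 -0.2 0 0 0 1;0 0 0 0 0 0 1")

```text
t: 33.03
eef_pos: [0.6544, 0.0434, 0.0737]
tool_rot: [-0.0, 1.0, -0.004, 0.004]
contact_force: [-3.1, 0.0, 2.0]
gripper_width: 0.419
```

Request:
send_rows(motion="0 0 0.1 0 0 0 0.3;0 0 0 0 0 0 0.3;0 0 0 0 0 0 0.3;0 0 2 0 0 0 0.3;0 0 3.5 0 0 0 0.3;0 0 4 0 0 0 0.3;0 0 4 0 0 0 0.3;0 0 3 0 0 0 0.3")

```text
t: 33.7
eef_pos: [0.6492, 0.0428, 0.2374]
tool_rot: [0.001, 1.0, -0.004, -0.002]
contact_force: [1.3, -0.4, 0.0]
gripper_width: 0.699
```

```bash
python3 - <<'E'
from plan import *
o=st(); print(o['eef_pos']);snap('wrist','w34')
q=o['q'];off=o['eef_pos']-fk(q,P,S)[0]
qf=ik(np.array([.615,.04,.165])-off,Rt(40,0,1),30)[1]; print(qf)
wps=[]
p0=fk(q,P,S)[0]
for s in np.linspace(0,1,7)[1:]:
    p,R=fk(q+(qf-q)*s,P,S); wps.append((p0*(1-s)+(np.array([.615,.04,.2])-off)*s,R))
import pickle;pickle.dump(wps,open('flip.pkl','wb'))
r,qq=follow(q,wps); print(len(r)); print(fmt(r,.3))
E
```

```text
33.7 [0.65 0.04 0.24] {'pitch': np.float64(89.7), 'az': np.float64(-157.4), 'xaz': np.float64(-0.5), 'ytilt': np.float64(0.1), 'yaz': np.float64(-90.5)} q [-0.28  0.44  0.16  1.62 -0.08  1.1  -1.68] F [ 1.3 -0.4  0. ] w 59.4
[0.65 0.04 0.24]
[-0.17  0.27 -0.03  2.38  2.9   0.38  1.65]
wp 8 [-0.43  0.44  0.12  1.68  0.4   1.08 -1.26] err 0.001 0.0
wp 16 [-0.52  0.44  0.07  1.82  0.84  1.05 -0.76] err 0.001 0.2
wp 25 [-0.56  0.41  0.03  2.03  1.27  0.97 -0.2 ] err 0.001 0.1
wp 34 [-0.55  0.34  0.06  2.24  1.73  0.83  0.42] err 0.0 0.1
wp 43 [-0.51  0.26  0.15  2.36  2.24  0.6   1.08] err 0.001 0.1
wp 52 [-0.4   0.2   0.21  2.35  2.96  0.28  1.56] err 0.0 0.0
52
-0.1 -0 -0.1 -3 0.7 6.2 0.3;-0.1 -0 -0.1 -3 0.7 6.2 0.3;-0.1 -0 -0.1 -3 0.7 6.2 0.3;-0.1 -0 -0.1 -3 0.7 6.2 0.3;-0 -0 -0.1 -3 0.6 6.2 0.3;-0.1 -0 -0 -3 0.7 6.2 0.3;-0 -0 -0.1 -3 0.6 6.2 0.3;-0.1 -0 -0 -1.9 0.4 3.7 0.3;-0.1 -0 -0.1 -3 2.1 5.9 0.3;-0.1 -0 -0.1 -3 2.1 5.9 0.3;-0.1 -0 -0.1 -3 2.1 5.9 0.3;-0 -0 -0.1 -3 2.1 5.9 0.3;-0.1 -0 -0.1 -3 2.1 5.9 0.3;-0 -0 -0 -3 2.1 5.9 0.3;-0.1 -0 -0.1 -2.9 2.1 5.9 0.3;-0 -0.1 -0 -3 2 5.9 0.
[... 335 characters left out ...]
-3.9 2.8 4.9 0.3;-0 -0 -0.1 -3.9 2.9 4.9 0.3;-0.1 -0 -0 -3.9 2.8 4.9 0.3;-0 -0 -0.1 -3.9 2.9 4.9 0.3;-0.1 -0 -0 -3.9 2.8 4.9 0.3;-0 -0.1 -0.1 -3.9 2.8 4.9 0.3;-0.1 0 0 -2.4 1.8 3.2 0.3;-0.1 -0 -0.1 -4.3 2.3 4.8 0.3;-0.1 -0 -0.1 -4.3 2.3 4.8 0.3;-0.1 -0 -0.1 -4.3 2.3 4.8 0.3;-0 -0 -0.1 -4.3 2.3 4.8 0.3;-0.1 -0 -0 -4.4 2.4 4.8 0.3;-0 -0 -0.1 -4.3 2.3 4.8 0.3;-0.1 -0 -0 -4.4 2.4 4.8 0.3;-0 -0 -0.1 -4.3 2.3 4.8 0.3;-0 -0 -0 -3.4 1.8 3.7 0.3;-0.1 -0 -0.1 -4.4 1.6 5.1 0.3;-0.1 -0 -0.1 -4.4 1.6 5.1 0.3;-0.1 -0 -0.1 -4.4 1.6 5.1 0.3;-0.1 -0 -0.1 -4.4 1.6 5.1 0.3;-0 -0 -0 -4.4 1.6 5.1 0.3;-0.1 -0 -0.1 -4.4 1.5 5.1 0.3;-0 -0 -0 -4.4 1.6 5.1 0.3;-0.1 -0 -0.1 -4.4 1.5 5.1 0.3;-0 -0.1 -0 -3.5 1.2 3.9 0.3
```

Piston 2 rests level in the gauge (head ~(315,103), free end ~(313,250)). Flipping the wrist again.

Request:
send_rows(motion="0 0 0.2 -3 0.7 6.2 0.3;0 0 0.2 -3 0.7 6.2 0.3;0 0 0.2 -3 0.7 6.2 0.3;0 0 0.2 -3 0.7 6.2 0.3;0 0 0.2 -3 0.7 6.2 0.3;0 0 0.2 -3 0.7 6.2 0.3;0 0 0.2 -3 0.7 6.2 0.3;0 0 0.1 -1.9 0.4 3.7 0.3;0 0 0.2 -3 2.1 5.9 0.3;0 0 0.2 -3 2.1 5.9 0.3;0 0 0.2 -3 2.1 5.9 0.3;0 0 0.2 -3 2.1 5.9 0.3;0 0 0.2 -3 2.1 5.9 0.3;0 0 0.2 -3 2.1 5.9 0.3;0 0 0.2 -3 2.1 5.9 0.3;0 0 0.2 -3 2.1 5.9 0.3;0 0 0.2 -3.4 2.8 5.3 0.3;0 0 0.2 -3.4 2.8 5.3 0.3")

```text
t: 35.25
eef_pos: [0.6593, 0.0432, 0.2837]
tool_rot: [0.323, 0.468, 0.797, -0.205]
contact_force: [-0.0, -0.5, -0.5]
gripper_width: 0.698
```

```bash
cat > nx.py <<'E'
from plan import *
import pickle,sys
o=st();wps=pickle.load(open('flip.pkl','rb'));q=o['q'];off=o['eef_pos']-fk(q,P,S)[0]
n=int(sys.argv[1]); w=wps[n:]; w[-1]=(np.array([.615,.04,.2])-off,Rt(40,0,1))
print(o['eef_pos'])
r,qq=follow(q,w); print(len(r)); print(fmt(r,.3))
E
python3 nx.py 2
```

```text
35.25 [0.66 0.04 0.28] {'pitch': np.float64(45.1), 'az': np.float64(-62.8), 'xaz': np.float64(119.9), 'ytilt': np.float64(-1.4), 'yaz': np.float64(28.6)} q [-0.52  0.41 -0.01  1.77  0.87  1.19 -0.45] F [-0.  -0.5 -0.5] w 59.3
[0.66 0.04 0.28]
wp 6 [-0.53  0.4  -0.    2.03  1.28  0.98 -0.2 ] err 0.0 0.1
wp 15 [-0.52  0.34  0.02  2.24  1.73  0.85  0.43] err 0.0 0.0
wp 24 [-0.48  0.26  0.11  2.36  2.24  0.61  1.09] err 0.001 0.0
wp 33 [-0.45  0.19  0.19  2.41  2.8   0.33  1.67] err 0.0 0.1
33
-0 -0.5 -0.9 -3.3 2.3 5.6 0.3;-0 -0.4 -0.9 -3.2 2.3 5.7 0.3;-0 -0.5 -1 -3.3 2.3 5.7 0.3;-0.1 -0.4 -1 -3.2 2.3 5.7 0.3;-0 -0.5 -0.9 -3.3 2.2 5.6 0.3;-0.1 -0.3 -0.8 -2.6 1.8 4.6 0.3;-0.1 -0 -0.1 -3.9 2.8 4.9 0.3;-0.1 -0 -0.1 -3.9 2.9 4.9 0.3;-0.1 -0 -0.1 -3.9 2.8 4.9 0.3;-0 -0 -0.1 -3.9 2.9 4.9 0.3;-0.1 -0 -0 -3.9 2.8 4.9 0.3;-0 -0 -0.1 -3.9 2.8 4.9 0.3;-0.1 -0 -0 -3.9 2.9 4.9 0.3;-0 -0.1 -0.1 -3.9 2.8 4.9 0.3;-0.1 0 -0 -2.5 1.9 3.2 0.3;-0.1 -0 -0.1 -4.3 2.3 4.8 0.3;-0.1 -0 -0.1 -4.3 2.3 4.8 0.3;-0 -0 -0.1 -4.3 2.3 4.8 0.3;-0.1 -0 -0.1 -4.3 2.3 4.8 0.3;-0 -0 -0 -4.3 2.4 4.8 0.3;-0.1 -0 -0.1 -4.3 2.3 4.8 0.3;-0 -0 -0 -4.3 2.3 4.8 0.3;-0.1 -0 -0.1 -4.4 2.4 4.8 0.3;-0 -0 -0 -3.4 1.8 3.8 0.3;-0.4 0.3 -0.2 -4.4 1.6 5.1 0.3;-0.4 0.3 -0.2 -4.4 1.6 5.1 0.3;-0.3 0.3 -0.2 -4.4 1.6 5.1 0.3;-0.4 0.3 -0.2 -4.4 1.6 5.1 0.3;-0.3 0.2 -0.2 -4.4 1.5 5.1 0.3;-0.4 0.3 -0.2 -4.4 1.6 5.1 0.3;-0.3 0.2 -0.2 -4.4 1.5 5.1 0.3;-0.4 0.3 -0.2 -4.4 1.6 5.1 0.3;-0.2 0.2 -0.1 -3.5 1.2 3.9 0.3
```

Request:
send_rows(motion="-0.2 -0.2 -0.7 -3.3 2.3 5.6 0.3;-0.2 -0.2 -0.7 -3.3 2.3 5.6 0.3;-0.2 -0.2 -0.7 -3.3 2.3 5.6 0.3;-0.2 -0.2 -0.7 -3.3 2.3 5.6 0.3;-0.2 -0.2 -0.7 -3.3 2.3 5.6 0.3;-0.1 -0.1 -0.5 -2.6 1.8 4.6 0.3;0 0 0 -3.9 2.8 4.9 0.3;0 0 0 -3.9 2.8 4.9 0.3;0 0 0 -3.9 2.8 4.9 0.3;0 0 0 -3.9 2.8 4.9 0.3;0 0 0 -3.9 2.8 4.9 0.3;0 0 0 -3.9 2.8 4.9 0.3;0 0 0 -3.9 2.8 4.9 0.3;0 0 0 -3.9 2.8 4.9 0.3;0 0 0 -2.5 1.9 3.2 0.3;0 0 0 -4.3 2.3 4.8 0.3;0 0 0 -4.3 2.3 4.8 0.3;0 0 0 -4.3 2.3 4.8 0.3")

```text
t: 36.75
eef_pos: [0.6465, 0.0391, 0.2339]
tool_rot: [0.202, -0.532, 0.703, -0.428]
contact_force: [0.8, -0.1, -0.5]
gripper_width: 0.697
```

```bash
python3 nx.py 4
```

```text
36.75 [0.65 0.04 0.23] {'pitch': np.float64(33.6), 'az': np.float64(-27.7), 'xaz': np.float64(-111.0), 'ytilt': np.float64(-54.6), 'yaz': np.float64(173.2)} q [-0.49  0.31 -0.04  2.23  1.64  0.8   0.96] F [ 0.8 -0.1 -0.5] w 59.2
[0.65 0.04 0.23]
wp 6 [-0.39  0.26  0.02  2.36  2.23  0.62  1.11] err 0.001 0.1
wp 15 [-0.37  0.2   0.1   2.42  2.78  0.36  1.69] err 0.001 0.0
15
0.1 -0.5 -0.1 -3.8 1.3 5.6 0.3;0.1 -0.5 -0.2 -3.8 1.4 5.6 0.3;0.1 -0.5 -0.1 -3.8 1.3 5.6 0.3;0 -0.5 -0.2 -3.8 1.4 5.6 0.3;0.1 -0.4 -0.1 -3.8 1.3 5.6 0.3;-0 -0.1 -0.1 -0.7 0.2 0.9 0.3;-0.4 0.3 -0.3 -4.4 1.6 5.1 0.3;-0.4 0.3 -0.3 -4.4 1.6 5.1 0.3;-0.4 0.3 -0.3 -4.4 1.6 5.1 0.3;-0.4 0.3 -0.3 -4.4 1.6 5.1 0.3;-0.4 0.3 -0.3 -4.4 1.5 5.1 0.3;-0.4 0.3 -0.3 -4.4 1.6 5.1 0.3;-0.4 0.3 -0.3 -4.4 1.5 5.1 0.3;-0.4 0.3 -0.3 -4.4 1.6 5.1 0.3;-0.3 0.2 -0.2 -3.5 1.2 3.9 0.3
```

Request:
send_rows(motion="0 0 0 -3.8 1.4 5.6 0.3;0 0 0 -3.8 1.4 5.6 0.3;0 0 0 -3.8 1.4 5.6 0.3;0 0 0 -3.8 1.4 5.6 0.3;0 0 0 -3.8 1.4 5.6 0.3;0 0 0 -0.7 0.2 0.9 0.3;-0.4 0.2 -0.4 -4.4 1.6 5.1 0.3;-0.4 0.2 -0.4 -4.4 1.6 5.1 0.3;-0.4 0.2 -0.4 -4.4 1.6 5.1 0.3;-0.4 0.2 -0.4 -4.4 1.6 5.1 0.3;-0.4 0.2 -0.4 -4.4 1.6 5.1 0.3;-0.4 0.2 -0.4 -4.4 1.6 5.1 0.3;-0.4 0.2 -0.4 -4.4 1.5 5.1 0.3;-0.4 0.2 -0.4 -4.4 1.5 5.1 0.3;-0.3 0.2 -0.3 -3.5 1.2 3.9 0.3")

```text
t: 38.0
eef_pos: [0.609, 0.0608, 0.1943]
tool_rot: [-0.004, 0.925, 0.009, 0.379]
contact_force: [-0.9, -0.4, -0.6]
gripper_width: 0.703
```

```bash
cat > gp.py <<'E'
from plan import *
import sys
np.set_printoptions(precision=4,suppress=True)
o=st();R=rot(o); t=np.array([float(v) for v in sys.argv[2:5]])
print((o['eef_pos']*1000).round(1),'rot to go',np.degrees(Rn.from_matrix(Rt(40,0,1)@R.T).as_rotvec()).round(1),'move cm',((t-o['eef_pos'])*100).round(2))
snap('wrist',sys.argv[1])
E
python3 gp.py w35 .611 .0434 .124
```

```text
38.0 [0.609  0.0608 0.1943] {'pitch': np.float64(45.4), 'az': np.float64(1.1), 'xaz': np.float64(1.0), 'ytilt': np.float64(-0.0), 'yaz': np.float64(-88.9)} q [-0.49  0.21  0.2   2.35  2.35  0.23  2.12] F [-0.9 -0.4 -0.6] w 59.8
[609.   60.8 194.3] rot to go [ 0.  -5.4 -1.1] move cm [ 0.2  -1.74 -7.03]
```

Request:
send_rows(motion="0.3 -0.5 -1.8 0 -1.5 -0.3 0.3;0.2 -0.5 -1.8 0 -1.4 -0.3 0.3;0 -0.5 -1.8 0 -1.3 -0.3 0.3;0 -0.2 -1.4 0 -1.2 -0.2 0.3;0 0 0 0 0 0 0.3")

```text
t: 38.47
eef_pos: [0.6187, 0.0515, 0.129]
tool_rot: [-0.008, 0.903, -0.006, 0.43]
contact_force: [-0.8, -0.4, -1.0]
gripper_width: 0.7
```

```bash
python3 gp.py w36 .654 .0434 .0956
```

```text
38.47 [0.6187 0.0515 0.129 ] {'pitch': np.float64(39.1), 'az': np.float64(0.7), 'xaz': np.float64(-1.7), 'ytilt': np.float64(-1.2), 'yaz': np.float64(-90.2)} q [-0.24  0.41 -0.07  2.41  2.7   0.6   1.76] F [-0.8 -0.4 -1. ] w 59.5
[618.7  51.5 129. ] rot to go [-1.1  0.9  0.3] move cm [ 3.53 -0.81 -3.34]
```

Request:
send_rows(motion="1.1 -0.4 -1.2 -0.5 0.4 0.1 0.3;1.2 -0.3 -1.1 -0.4 0.3 0.1 0.3;1.2 -0.1 -1 -0.2 0.2 0.1 0.3;0 0 0 0 0 0 0.3")

```text
t: 38.85
eef_pos: [0.6583, 0.0446, 0.1008]
tool_rot: [-0.002, 0.905, -0.004, 0.425]
contact_force: [-0.2, 0.1, 0.9]
gripper_width: 0.7
```

```bash
python3 gp.py w37 .6665 .0434 .0795
```

```text
38.85 [0.6583 0.0446 0.1008] {'pitch': np.float64(39.7), 'az': np.float64(0.1), 'xaz': np.float64(-0.7), 'ytilt': np.float64(-0.4), 'yaz': np.float64(-90.3)} q [-0.21  0.51 -0.06  2.33  2.74  0.59  1.75] F [-0.2  0.1  0.9] w 59.5
[658.3  44.6 100.8] rot to go [-0.4  0.3  0.3] move cm [ 0.82 -0.12 -2.13]
```

Request:
send_rows(motion="0.3 -0.08 -0.9 -0.2 0.2 0.2 0.3;0.3 -0.05 -0.9 -0.1 0.1 0.1 0.3;0.1 0 -0.4 0 0 0 0.3;0 0 0 0 0 0 0.3")

```text
t: 39.23
eef_pos: [0.6651, 0.0447, 0.0814]
tool_rot: [-0.002, 0.906, -0.0, 0.424]
contact_force: [-0.4, -0.2, -0.3]
gripper_width: 0.701
```

```bash
python3 gp.py w38 .6665 .0434 .0795
```

```text
39.23 [0.6651 0.0447 0.0814] {'pitch': np.float64(39.8), 'az': np.float64(0.2), 'xaz': np.float64(-0.2), 'ytilt': np.float64(-0.2), 'yaz': np.float64(-90.0)} q [-0.19  0.56 -0.07  2.31  2.77  0.63  1.74] F [-0.4 -0.2 -0.3] w 59.6
[665.1  44.7  81.4] rot to go [-0.2  0.2 -0. ] move cm [ 0.14 -0.13 -0.19]
```

Request:
send_rows(motion="0.1 -0.13 -0.15 0 0 0 0.3;0 0 0 0 0 0 0.6;0 0 0 0 0 0 1;0 0 0 0 0 0 1;0 0 0 0 0 0 1;0 0 0 0 0 0 1", newtons=80)

```text
t: 39.78
eef_pos: [0.6655, 0.0433, 0.0802]
tool_rot: [-0.002, 0.906, -0.0, 0.424]
contact_force: [1.5, 0.0, -1.9]
gripper_width: 0.422
```

```bash
python3 gp.py w39 .6665 .0434 .0795
```

```text
39.78 [0.6655 0.0433 0.0802] {'pitch': np.float64(39.9), 'az': np.float64(0.2), 'xaz': np.float64(-0.2), 'ytilt': np.float64(-0.2), 'yaz': np.float64(-90.0)} q [-0.19  0.56 -0.07  2.31  2.77  0.63  1.74] F [ 1.5  0.  -1.9] w 35.9
[665.5  43.3  80.2] rot to go [-0.2  0.1 -0. ] move cm [ 0.1   0.01 -0.07]
```

Request:
send_rows(motion="0 0 1 0 0 0 1;0 0 1.5 0 0 0 1;0 0 2 0 0 0 1;0 0 2 0 0 0 1;0 0 2 0 0 0 1;0 0 2 0 0 0 1;0 0 2 0 0 0 1;0 0 1 0 0 0 1")

```text
t: 40.5
eef_pos: [0.6573, 0.0428, 0.2167]
tool_rot: [-0.004, 0.91, -0.001, 0.416]
contact_force: [0.1, -0.3, -2.7]
gripper_width: 0.423
```

```bash
python3 - <<'E'
from plan import *
o=st();print((o['eef_pos']*1000).round(1)); 
q=o['q'];R0=rot(o);a=R0[:,2];off=o['eef_pos']-fk(q,P,S)[0]
p0=o['eef_pos'];e=np.array([.58,.31,.23])
wps=[]
for s in (1/3,2/3,1):
    R=Rn.from_rotvec(a*np.pi*s).as_matrix()@R0
    wps.append((p0+(e-p0)*s-off,R))
wps.append((e-off,Rt(50,-.6,-1)))
r,qq=follow(q,wps);print(len(r))
print(fmt(r,1))
E
```

```text
40.5 [0.66 0.04 0.22] {'pitch': np.float64(40.9), 'az': np.float64(0.5), 'xaz': np.float64(-0.4), 'ytilt': np.float64(-0.4), 'yaz': np.float64(-89.9)} q [-0.36  0.24  0.12  2.28  2.52  0.27  1.99] F [ 0.1 -0.3 -2.7] w 35.9
[657.3  42.8 216.7]
wp 9 [-0.3   0.22 -0.13  2.3   2.23  0.34  1.12] err 0.001 0.0
wp 18 [-0.35  0.24 -0.3   2.26  1.87  0.48  0.29] err 0.0 0.1
wp 27 [-0.44  0.3  -0.43  2.19  1.67  0.64 -0.67] err 0.0 0.0
wp 29 [-0.38  0.29 -0.46  2.11  1.31  0.59 -0.3 ] err 0.001 0.4
29
-0.3 1 0 5.5 -0.2 -4.2 1;-0.3 1 0.1 5.5 -0.2 -4.2 1;-0.3 1 0 5.4 -0.2 -4.2 1;-0.3 1 0.1 5.5 -0.2 -4.2 1;-0.3 1 0 5.4 -0.2 -4.2 1;-0.3 1 0.1 5.4 -0.2 -4.2 1;-0.3 1 0 5.4 -0.2 -4.2 1;-0.2 1 0.1 5.5 -0.1 -4.2 1;-0.3 0.9 0 5.1 -0.2 -4 1;-0.3 1 0.1 5.2 0 -4.5 1;-0.3 1 0.1 5.2 0.1 -4.5 1;-0.3 1 0 5.2 0 -4.5 1;-0.3 1 0.1 5.2 0.1 -4.5 1;-0.3 1 0 5.2 0 -4.5 1;-0.3 1.1 0.1 5.2 0.1 -4.5 1;-0.3 1 0 5.2 0 -4.5 1;-0.3 1.1 0.1 5.2 0.1 -4.5 1;-0.2 0.7 -0 3.8 0 -3.3 1;-0.3 1 0 5.2 0 -4.5 1;-0.3 1 0.1 5.2 0.1 -4.5 1;-0.3 1 0 5.2 0 -4.5 1;-0.3 1 0.1 5.2 0.1 -4.5 1;-0.3 1 0 5.2 0 -4.5 1;-0.3 1.1 0.1 5.2 0 -4.5 1;-0.3 1 0 5.2 0.1 -4.5 1;-0.3 1.1 0.1 5.2 0 -4.5 1;-0.1 0.7 0 3.8 0.1 -3.2 1;-0 0 0 -0.3 6.9 -0.5 1;-0 -0 0 -0.3 4.6 -0.4 1
```

Request:
send_rows(motion="-0.3 1 0.4 5.5 -0.2 -4.2 1;-0.3 1 0.4 5.5 -0.2 -4.2 1;-0.3 1 0.4 5.5 -0.2 -4.2 1;-0.3 1 0.4 5.5 -0.2 -4.2 1;-0.3 1 0.4 5.5 -0.2 -4.2 1;-0.2 1 0.4 5.5 -0.2 -4.2 1;-0.2 1 0.3 5.5 -0.2 -4.2 1;-0.2 1 0.3 5.5 -0.1 -4.2 1;-0.2 0.9 0.3 5.2 -0.1 -4 1;-0.2 1 0.2 5.2 0 -4.5 1;-0.2 1 0.2 5.2 0 -4.5 1;-0.2 1 0.2 5.2 0 -4.5 1;-0.2 1 0.2 5.2 0 -4.5 1;-0.2 1 0.2 5.2 0 -4.5 1;-0.2 1 0.2 5.2 0 -4.5 1;-0.2 1 0.2 5.2 0 -4.5 1;-0.2 1 0.2 5.2 0 -4.5 1;-0.2 0.7 0.1 3.8 0 -3.3 1")

```text
t: 42.0
eef_pos: [0.6005, 0.2216, 0.2776]
tool_rot: [0.392, -0.394, 0.804, -0.209]
contact_force: [-0.2, -0.9, -1.0]
gripper_width: 0.422
```

```bash
python3 - <<'E'
from plan import *
o=st();print((o['eef_pos']*1000).round(1)); 
q=o['q'];off=o['eef_pos']-fk(q,P,S)[0];e=np.array([.575,.32,.22])
wps=[(e*.7+.3*o['eef_pos']-off,Rn.from_rotvec(Rt(40,0,1)[:,2]*np.radians(150)).as_matrix()@Rt(40,0,1)),(e-off,Rt(50,-.6,-1))]
r,qq=follow(q,wps);print(len(r))
print(fmt(r,1))
E
```

```text
42.0 [0.6  0.22 0.28] {'pitch': np.float64(37.2), 'az': np.float64(-2.0), 'xaz': np.float64(-115.6), 'ytilt': np.float64(-40.2), 'yaz': np.float64(127.9)} q [-0.52  0.17 -0.24  2.22  1.59  0.64  0.41] F [-0.2 -0.9 -1. ] w 35.9
[600.5 221.6 277.6]
wp 4 [-0.57  0.25 -0.29  2.21  1.63  0.61 -0.14] err 0.0 0.1
wp 9 [-0.55  0.29 -0.33  2.1   1.26  0.59 -0.31] err 0.001 0.1
9
-0.5 1.9 -1.1 6.2 0.4 -3 1;-0.5 1.9 -1.1 6.2 0.4 -3 1;-0.5 1.9 -1.1 6.2 0.3 -3.1 1;-0.3 1.2 -0.7 4.1 0.3 -2 1;-0.2 0.6 -0.4 4.6 2.1 -4.7 1;-0.2 0.6 -0.4 4.6 2.1 -4.7 1;-0.1 0.7 -0.4 4.6 2.1 -4.7 1;-0.2 0.6 -0.3 4.6 2.1 -4.7 1;-0 0.4 -0.3 2.8 1.2 -3 1
```

Request:
send_rows(motion="-0.5 1.9 -0.8 6.2 0.4 -3 1;-0.5 1.9 -0.8 6.2 0.4 -3 1;-0.5 1.9 -0.8 6.2 0.3 -3 1;-0.3 1.2 -0.5 4.1 0.3 -2 1;-0.2 0.7 -0.4 4.6 2.1 -4.7 1;-0.2 0.7 -0.4 4.6 2.1 -4.7 1;-0.1 0.7 -0.4 4.6 2.1 -4.7 1;-0.1 0.7 -0.4 4.6 2.1 -4.7 1;0 0.4 -0.3 2.8 1.2 -3 1;0 0 0 0 0 0 1")

```text
t: 42.83
eef_pos: [0.5673, 0.3285, 0.2305]
tool_rot: [0.366, 0.03, 0.93, 0.036]
contact_force: [0.4, 0.1, -1.9]
gripper_width: 0.422
```

```bash
cat > pk.py <<'E'
from plan import *
import sys
np.set_printoptions(precision=4,suppress=True)
o=st();R=rot(o); t=np.array([float(v) for v in sys.argv[2:5]])
print((o['eef_pos']*1000).round(1),'rot to go',np.degrees(Rn.from_matrix(Rt(50,-.8,-1)@R.T).as_rotvec()).round(1),'move cm',((t-o['eef_pos'])*100).round(2))
o,im=snap('wrist',sys.argv[1]); cv2.imwrite(f'pics/{sys.argv[1]}c.png',cv2.resize(im[0:220,200:450,::-1],None,fx=2.7,fy=2.7,interpolation=cv2.INTER_CUBIC))
C=cam('wrist',o);c=np.array([t[0]-.0078,t[1],.042])
print(proj(C,[c+[sx*.023,sy*.031,0] for sx,sy in((1,1),(1,-1),(-1,-1),(-1,1))])*2.7-[540,0])
E
python3 pk.py w40 .5735 .3298 .16
```

```text
42.83 [0.5673 0.3285 0.2305] {'pitch': np.float64(46.9), 'az': np.float64(3.7), 'xaz': np.float64(173.7), 'ytilt': np.float64(5.0), 'yaz': np.float64(88.3)} q [-0.57  0.28 -0.35  2.11  1.32  0.64 -0.44] F [ 0.4  0.1 -1.9] w 35.9
[567.3 328.5 230.5] rot to go [-5.  3.  1.] move cm [ 0.62  0.13 -7.05]
[[369.0118 201.0447]
 [146.536  219.295 ]
 [112.7411  46.6089]
 [373.2756  26.1491]]
```

Request:
send_rows(motion="0.2 0 -1.4 -1.7 1 0.3 1;0.2 0.1 -1.6 -1.7 1 0.3 1;0.1 0.1 -1.6 -1.6 1 0.3 1;0 0 -1.4 0 0 0 1;0 0 0 0 0 0 1")

```text
t: 43.3
eef_pos: [0.5719, 0.3267, 0.1715]
tool_rot: [0.344, -0.001, 0.939, -0.008]
contact_force: [-0.4, -1.0, -2.6]
gripper_width: 0.423
```

```bash
python3 pk.py w41 .5735 .3298 .14
```

```text
43.3 [0.5719 0.3267 0.1715] {'pitch': np.float64(49.7), 'az': np.float64(-1.2), 'xaz': np.float64(-179.4), 'ytilt': np.float64(-0.9), 'yaz': np.float64(89.8)} q [-0.59  0.39 -0.33  2.09  1.35  0.67 -0.42] F [-0.4 -1.  -2.6] w 36.0
[571.9 326.7 171.5] rot to go [ 0.9  0.3 -0.6] move cm [ 0.16  0.31 -3.15]
[[456.7794 366.7488]
 [206.6998 364.7719]
 [186.4971 189.9878]
 [483.7267 191.7607]]
```

Request:
send_rows(motion="0.1 0.15 -1 0.5 0.2 -0.3 1;0.05 0.12 -1 0.4 0.1 -0.3 1;0 0 -1 0 0 0 1;0 0 0 0 0 0 1")

```text
t: 43.68
eef_pos: [0.5747, 0.3294, 0.1472]
tool_rot: [0.345, 0.005, 0.939, -0.001]
contact_force: [-0.3, 0.9, -2.1]
gripper_width: 0.421
```

```bash
python3 pk.py w42 .5735 .33 .11
```

```text
43.68 [0.5747 0.3294 0.1472] {'pitch': np.float64(49.6), 'az': np.float64(-0.5), 'xaz': np.float64(179.4), 'ytilt': np.float64(0.0), 'yaz': np.float64(89.5)} q [-0.6   0.43 -0.32  2.1   1.44  0.65 -0.53] F [-0.3  0.9 -2.1] w 35.8
[574.7 329.4 147.2] rot to go [-0.   0.4 -0.3] move cm [-0.12  0.06 -3.72]
[[447.733  425.1129]
 [180.1987 427.1576]
 [151.2913 250.5781]
 [473.5747 247.6826]]
```

Request:
send_rows(motion="-0.15 -0.03 -0.9 0 0.3 -0.1 1;-0.05 0 -1 0 0.1 -0.1 1;-0.05 0 -1 0 0 0 1;0 0 -0.8 0 0 0 1;0 0 0 0 0 0 1")

```text
t: 44.15
eef_pos: [0.5741, 0.3305, 0.1156]
tool_rot: [0.345, 0.006, 0.938, 0.0]
contact_force: [-0.7, -0.8, -2.2]
gripper_width: 0.422
```

```bash
python3 pk.py w43 .5735 .3293 .096
```

```text
44.15 [0.5741 0.3305 0.1156] {'pitch': np.float64(49.6), 'az': np.float64(-0.3), 'xaz': np.float64(179.1), 'ytilt': np.float64(0.3), 'yaz': np.float64(89.3)} q [-0.61  0.49 -0.31  2.12  1.54  0.65 -0.65] F [-0.7 -0.8 -2.2] w 35.8
[574.1 330.5 115.6] rot to go [-0.3  0.4 -0.1] move cm [-0.06 -0.12 -1.96]
[[449.1008 531.1162]
 [160.0225 534.468 ]
 [123.1662 364.6435]
 [477.2643 360.1217]]
```

Request:
send_rows(motion="-0.05 -0.17 -0.3 -0.1 0.3 0 1;0 -0.03 -0.5 0 0 0 1;0 0 -0.5 0 0 0 1;0 0 0 0 0 0 1")

```text
t: 44.53
eef_pos: [0.5749, 0.3293, 0.1052]
tool_rot: [0.344, 0.006, 0.939, 0.001]
contact_force: [-1.2, -0.1, -1.5]
gripper_width: 0.423
```

Request:
send_rows(motion="0 0 -0.4 0 0 0 1;0 0 0 0 0 0 1")

```text
t: 44.7
eef_pos: [0.5751, 0.3292, 0.1009]
tool_rot: [0.345, 0.006, 0.939, 0.001]
contact_force: [-0.7, 0.7, -2.4]
gripper_width: 0.42
```

```bash
python3 pk.py w44 .5735 .3288 .094
```

```text
44.7 [0.5751 0.3292 0.1009] {'pitch': np.float64(49.7), 'az': np.float64(-0.2), 'xaz': np.float64(179.0), 'ytilt': np.float64(0.4), 'yaz': np.float64(89.3)} q [-0.61  0.51 -0.31  2.12  1.59  0.65 -0.7 ] F [-0.7  0.7 -2.4] w 35.7
[575.1 329.2 100.9] rot to go [-0.3  0.3 -0.1] move cm [-0.16 -0.04 -0.69]
[[458.8474 583.2405]
 [157.2026 586.8689]
 [117.7156 419.9942]
 [490.7591 415.1025]]
```

Head is well inside pocket 2, gaps even. Seat it and release.

Request:
send_rows(motion="-0.1 0 -0.3 0 0.1 0 1;0 0 0 0 0 0 1")

```text
t: 44.92
eef_pos: [0.5743, 0.3296, 0.0983]
tool_rot: [0.344, 0.006, 0.939, 0.001]
contact_force: [-0.2, 1.1, -2.2]
gripper_width: 0.425
```

Request:
send_rows(motion="-0.05 0 -0.25 0 0 0 1;0 0 0 0 0 0 1")

```text
t: 45.08
eef_pos: [0.5737, 0.3297, 0.0956]
tool_rot: [0.344, 0.006, 0.939, 0.001]
contact_force: [0.2, -0.0, -2.8]
gripper_width: 0.421
```

Request:
send_rows(motion="0 0 -0.2 0 0 0 1;0 0 0 0 0 0 1")

```text
t: 45.25
eef_pos: [0.5751, 0.3303, 0.0953]
tool_rot: [0.346, 0.006, 0.938, 0.001]
contact_force: [0.6, -0.0, -1.1]
gripper_width: 0.421
```

Request:
send_rows(motion="-0.1 -0.05 0 0 0.2 0 1;0 0 0 0 0 0 0.3;0 0 0 0 0 0 0.3;0 0 0 0 0 0 0.3;-1 0 1.2 0 0 0 0.3;-2 0 2.4 0 0 0 0.3;-2 0 3 0 0 0 0.3;0 0 4 0 0 0 0.3;0 0 4 0 0 0 0.3")

```text
t: 46.0
eef_pos: [0.5192, 0.3258, 0.2364]
tool_rot: [0.339, 0.005, 0.941, -0.004]
contact_force: [1.6, 0.1, -0.2]
gripper_width: 0.7
```

```bash
python3 - <<'E'
from plan import *
o=st();snap('wrist','w45');o2,im=snap('top');C=cam('top')
cv2.imwrite('pics/t45c.png',cv2.resize(im[160:300,155:485,::-1],None,fx=2.4,fy=2.4,interpolation=cv2.INTER_CUBIC))
jpath([.545,-.34,.15],Rt(90,2,1),n=3)
E
```

```text
46.0 [0.52 0.33 0.24] {'pitch': np.float64(50.4), 'az': np.float64(-0.9), 'xaz': np.float64(179.5), 'ytilt': np.float64(-0.2), 'yaz': np.float64(89.3)} q [-0.61  0.23 -0.39  2.12  1.12  0.73 -0.26] F [ 1.6  0.1 -0.2] w 59.5
from [-0.61  0.22 -0.39  2.11  1.13  0.73 -0.26] to [ 0.45  0.44  0.02  1.83 -0.01  0.87 -1.06]
z path [[0.61, 0.09, 0.2], [0.61, -0.14, 0.17], [0.55, -0.34, 0.15]]
wp 9 [-0.32  0.29 -0.18  2.02  0.72  0.76 -0.51] err 0.0 0.1
wp 18 [-0.    0.37  0.    1.92  0.31  0.81 -0.75] err 0.0 0.1
wp 27 [ 0.33  0.45  0.17  1.83 -0.09  0.88 -0.99] err 0.0 0.0
27
1 -2.8 -0.5 2.1 0.8 -6.5 0.3;1 -2.8 -0.5 2.1 0.8 -6.5 0.3;1 -2.8 -0.5 2.1 0.8 -6.5 0.3;1 -2.8 -0.5 2.1 0.8 -6.5 0.3;1 -2.8 -0.5 2.1 0.8 -6.5 0.3;1 -2.7 -0.5 2 0.8 -6.5 0.3;1 -2.7 -0.5 2.1 0.8 -6.5 0.3;1.1 -2.8 -0.5 2 0.7 -6.6 0.3;0.7 -1.9 -0.3 1.4 0.5 -4.5 0.3;-0.1 -2.6 -0.4 1.9 -0 -6.6 0.3;-0.1 -2.6 -0.4 1.8 -0 -6.6 0.3;-0 -2.6 -0.4 1.9 -0 -6.6 0.3;-0.1 -2.6 -0.4 1.8 -0 -6.6 0.3;-0 -2.6 -0.4 1.8 -0 -6.6 0.3;-0.1 -2.6 -0.3 1.9 -0 -6.6 0.3;-0 -2.6 -0.4 1.8 -0 -6.7 0.3;-0.1 -2.6 -0.3 1.9 -0 -6.6 0.3;-0 -1.7 -0.3 1.2 -0 -4.4 0.3;-0.7 -2.4 -0.2 1.6 -0.5 -6.7 0.3;-0.7 -2.4 -0.2 1.6 -0.5 -6.7 0.3;-0.7 -2.4 -0.2 1.6 -0.5 -6.7 0.3;-0.7 -2.4 -0.2 1.5 -0.5 -6.7 0.3;-0.7 -2.4 -0.2 1.6 -0.5 -6.7 0.3;-0.7 -2.4 -0.2 1.5 -0.5 -6.7 0.3;-0.7 -2.4 -0.2 1.6 -0.5 -6.7 0.3;-0.7 -2.3 -0.2 1.5 -0.5 -6.7 0.3;-0.4 -1.2 -0.1 0.8 -0.2 -3.3 0.3
```

Request:
send_rows(motion="1 -2.8 0 2.1 0.8 -6.5 0.3;1 -2.8 0 2.1 0.8 -6.5 0.3;1 -2.8 0 2.1 0.8 -6.5 0.3;1 -2.8 0 2.1 0.8 -6.5 0.3;1 -2.8 0 2.1 0.8 -6.5 0.3;1 -2.8 0 2.1 0.8 -6.5 0.3;1 -2.8 -0.2 2.1 0.8 -6.5 0.3;1 -2.8 -0.2 2 0.7 -6.5 0.3;0.7 -1.9 -0.2 1.4 0.5 -4.5 0.3;0 -2.6 -0.2 1.9 0 -6.6 0.3;0 -2.6 -0.2 1.9 0 -6.6 0.3;0 -2.6 -0.2 1.9 0 -6.6 0.3;0 -2.6 -0.2 1.9 0 -6.6 0.3;0 -2.6 -0.2 1.9 0 -6.6 0.3;0 -2.6 -0.2 1.9 0 -6.6 0.3;0 -2.6 -0.2 1.9 0 -6.6 0.3;0 -2.6 -0.2 1.9 0 -6.6 0.3;0 -1.7 -0.2 1.2 0 -4.4 0.3")

```text
t: 47.6
eef_pos: [0.6086, -0.155, 0.2197]
tool_rot: [0.131, 0.884, 0.448, -0.02]
contact_force: [-1.4, -0.1, -0.6]
gripper_width: 0.699
```

```bash
python3 - <<'E'
from plan import *
o=st();print(o['eef_pos'])
jpath([.545,-.34,.15],Rt(90,2,1),n=1)
E
```

```text
47.6 [ 0.61 -0.15  0.22] {'pitch': np.float64(74.7), 'az': np.float64(-71.9), 'xaz': np.float64(52.8), 'ytilt': np.float64(12.3), 'yaz': np.float64(-35.2)} q [-0.02  0.35  0.05  1.8   0.3   0.92 -0.78] F [-1.4 -0.1 -0.6] w 59.4
[ 0.61 -0.15  0.22]
from [-0.02  0.35  0.05  1.8   0.3   0.92 -0.78] to [ 0.44  0.48  0.01  1.75 -0.01  0.91 -1.08]
z path [[0.55, -0.34, 0.15]]
wp 8 [ 0.31  0.48  0.19  1.75 -0.11  0.91 -0.99] err 0.001 0.0
8
-0.8 -2.4 -0.9 2 -0.4 -6.6 0.3;-0.8 -2.4 -0.9 2 -0.5 -6.6 0.3;-0.8 -2.4 -0.9 2 -0.4 -6.6 0.3;-0.8 -2.4 -0.9 2 -0.5 -6.6 0.3;-0.8 -2.4 -0.9 2 -0.4 -6.6 0.3;-0.9 -2.4 -0.9 2 -0.4 -6.6 0.3;-0.8 -2.3 -0.9 1.9 -0.5 -6.6 0.3;-0.7 -1.8 -0.7 1.5 -0.3 -5 0.3
```

Request:
send_rows(motion="-0.8 -2.4 -0.9 2 -0.4 -6.6 0.3;-0.8 -2.4 -0.9 2 -0.4 -6.6 0.3;-0.8 -2.4 -0.9 2 -0.4 -6.6 0.3;-0.8 -2.4 -0.9 2 -0.4 -6.6 0.3;-0.8 -2.4 -0.9 2 -0.4 -6.6 0.3;-0.8 -2.4 -0.9 2 -0.4 -6.6 0.3;-0.8 -2.4 -0.9 2 -0.4 -6.6 0.3;-0.7 -1.8 -0.7 1.5 -0.3 -5 0.3;0 0 0 0 0 0 0.3;0 0 0 0 0 0 0.3")

```text
t: 48.43
eef_pos: [0.538, -0.3575, 0.1424]
tool_rot: [0.004, 1.0, -0.007, 0.003]
contact_force: [-0.0, 0.7, -1.1]
gripper_width: 0.7
```

```bash
python3 - <<'E'
from h import *
o=st(); o,im=snap('wrist','w46');C=cam('wrist',o)
print((o['eef_pos']*1000).round(1),(rot(o)[:,2]).round(3))
fitall('wrist')
E
```

```text
48.43 [ 0.538  -0.3575  0.1424] {'pitch': np.float64(89.4), 'az': np.float64(-55.3), 'xaz': np.float64(-0.8), 'ytilt': np.float64(0.5), 'yaz': np.float64(-90.8)} q [ 0.34  0.52  0.2   1.73 -0.12  0.9  -0.99] F [-0.   0.7 -1.1] w 59.5
[ 538.  -357.5  142.4] [ 0.006 -0.008 -1.   ]
```

```bash
python3 - <<'E'
from h import *
im=cv2.imread('pics/w46.png')[:,:,::-1];o=get_obs();C=cam('wrist',o)
fitseed(im,C,(290,200),(238,90,336,295))
fitseed(im,C,(405,180),(352,70,460,285))
E
```

```text
mid [ 566.6 -337.2] head az 2.5 area 9496 [(0.038, np.float64(0.168)), (0.031, np.float64(0.1))]
mid [ 577.1 -422.9] head az 8.2 area 9084 [(0.038, np.float64(0.209)), (0.031, np.float64(0.075))]
```

Request:
send_rows(motion="-0.4 0.7 -2.3 0.2 0.2 1.1 0.3;-0.4 0.6 -2.3 0.2 0.2 1.1 0.3;-0.4 0.5 -2.3 0.1 0 1.1 0.3;0 0 -1 0 0 0 0.3;0 0 0 0 0 0 0.3")

```text
t: 49.0
eef_pos: [0.5345, -0.3294, 0.0657]
tool_rot: [-0.0, 0.999, 0.033, 0.005]
contact_force: [0.0, -0.7, 0.6]
gripper_width: 0.701
```

```bash
python3 - <<'E'
from h import *
o=st(); o,im=snap('wrist','w47');C=cam('wrist',o)
print((o['eef_pos']*1000).round(1),(rot(o)[:,2]).round(3))
b=fitseed(im,C,(310,200),(200,60,430,330))
x,y,w=b[1];print('grip',((x+.04*np.cos(w))*1000).round(1),((y+.04*np.sin(w))*1000).round(1))
E
```

```text
49.0 [ 0.5345 -0.3294  0.0657] {'pitch': np.float64(89.4), 'az': np.float64(1.9), 'xaz': np.float64(3.8), 'ytilt': np.float64(0.0), 'yaz': np.float64(-86.2)} q [ 0.34  0.59  0.15  1.81 -0.13  0.74 -0.94] F [ 0.  -0.7  0.6] w 59.6
[ 534.5 -329.4   65.7] [ 0.01  0.   -1.  ]
mid [ 590.3 -223.3] head az 3.8 area 285821 [(0.038, np.float64(0.897)), (0.031, np.float64(0.914))]
grip 550.4 -225.9
```

```bash
python3 - <<'E'
from h import *
im=cv2.imread('pics/w47.png')[:,:,::-1];o=get_obs();C=cam('wrist',o)
b=fitseed(im,C,(340,200),(275,70,412,340))
x,y,w=b[1];print('grip',((x+.04*np.cos(w))*1000).round(1),((y+.04*np.sin(w))*1000).round(1))
E
```

```text
mid [ 565.9 -340.1] head az 2.2 area 16627 [(0.038, np.float64(0.197)), (0.031, np.float64(0.039))]
grip 525.9 -341.6
```

Request:
send_rows(motion="-0.4 -0.5 -1.2 0 0.3 -0.8 0.3;-0.4 -0.5 -1.6 0 0.3 -0.8 0.3;-0.1 -0.2 -1 0 0 0 0.3;0 0 0 0 0 0 0.3")

```text
t: 49.38
eef_pos: [0.529, -0.3435, 0.0292]
tool_rot: [0.002, 1.0, 0.019, 0.003]
contact_force: [-0.7, -0.1, -0.2]
gripper_width: 0.698
```

```bash
python3 - <<'E'
from h import *
o=st(); o,im=snap('wrist','w48');C=cam('wrist',o)
print((o['eef_pos']*1000).round(1),(rot(o)[:,2]).round(3))
E
```

```text
49.38 [ 0.529  -0.3435  0.0292] {'pitch': np.float64(89.6), 'az': np.float64(-34.1), 'xaz': np.float64(2.1), 'ytilt': np.float64(0.2), 'yaz': np.float64(-87.9)} q [ 0.37  0.65  0.15  1.82 -0.14  0.68 -0.94] F [-0.7 -0.1 -0.2] w 59.3
[ 529.  -343.5   29.2] [ 0.006 -0.004 -1.   ]
```

Request:
send_rows(motion="-0.2 0.15 -0.9 0 0.2 0 0.3;-0.1 0.05 -0.9 0 0 0 0.3;0 0 -0.3 0 0 0 0.3;0 0 0 0 0 0 0.3")

```text
t: 49.77
eef_pos: [0.5265, -0.3425, 0.0075]
tool_rot: [0.002, 1.0, 0.018, 0.002]
contact_force: [0.1, 0.3, 0.3]
gripper_width: 0.703
```

```bash
python3 - <<'E'
from h import *
o=st(); print((o['eef_pos']*1000).round(1),(rot(o)[:,2]).round(3))
E
```

```text
49.77 [ 0.5265 -0.3425  0.0075] {'pitch': np.float64(89.7), 'az': np.float64(-53.7), 'xaz': np.float64(2.1), 'ytilt': np.float64(0.3), 'yaz': np.float64(-87.9)} q [ 0.37  0.68  0.15  1.83 -0.15  0.64 -0.93] F [0.1 0.3 0.3] w 59.7
[ 526.5 -342.5    7.5] [ 0.004 -0.005 -1.   ]
```

Request:
send_rows(motion="0 0.05 0 0 0 0 0.5;0 0 0 0 0 0 1;0 0 0 0 0 0 1;0 0 0 0 0 0 1;0 0 0 0 0 0 1", newtons=80)

```text
t: 50.18
eef_pos: [0.5268, -0.3418, 0.0083]
tool_rot: [0.002, 1.0, 0.018, 0.002]
contact_force: [-0.5, -0.8, -0.9]
gripper_width: 0.333
```

```bash
python3 - <<'E'
from h import *
o=st(); o,im=snap('wrist','w49');C=cam('wrist',o)
print((o['eef_pos']*1000).round(1),(rot(o)[:,2]).round(3))
fitseed(im,C,(310,200),(205,30,400,390))
E
```

```text
50.18 [ 0.5268 -0.3418  0.0083] {'pitch': np.float64(89.6), 'az': np.float64(-50.7), 'xaz': np.float64(2.1), 'ytilt': np.float64(0.3), 'yaz': np.float64(-87.9)} q [ 0.37  0.68  0.15  1.83 -0.15  0.64 -0.93] F [-0.5 -0.8 -0.9] w 28.3
[ 526.8 -341.8    8.3] [ 0.004 -0.005 -1.   ]
mid [ 565.5 -340. ] head az 2.0 area 35231 [(0.038, np.float64(0.241)), (0.031, np.float64(0.07))]
```

Request:
send_rows(motion="0 0 2 0 0 0 1;0 0 3.8 0 0 0 1;0 0 3.8 0 0 0 1;0 0 3.8 0 0 0 1;0 0 3.6 0 0 0 1;0.4 2 0.5 0 0 -0.2 1;0.9 3.4 0 0 0 -0.2 1;0.9 3.4 0 0 0 -0.2 1;0.9 3.4 0 0 0 -0.2 1;0.9 3.4 0 0 0 -0.2 1;0.9 3.4 0 0 0 -0.2 1;0.9 3.4 0 0 0 -0.2 1;0.9 3.4 0 0 0 -0.2 1;0.9 3.4 0 0 0 -0.2 1;0.9 3.4 0 0 0 -0.2 1;0.9 3.4 0 0 0 -0.2 1;0.4 2 0 0 0 0 1;0 0 0 0 0 0 1;0 0 0 0 0 0 1")

```text
t: 51.82
eef_pos: [0.6184, 0.057, 0.1928]
tool_rot: [0.002, 1.0, -0.005, 0.002]
contact_force: [0.2, -0.5, -1.2]
gripper_width: 0.333
```

```bash
python3 gz.py w50
```

```text
51.82 [0.6184 0.057  0.1928] {'pitch': np.float64(89.7), 'az': np.float64(-45.0), 'xaz': np.float64(-0.6), 'ytilt': np.float64(0.2), 'yaz': np.float64(-90.6)} q [-0.27  0.42  0.1   1.74 -0.04  0.98 -1.74] F [ 0.2 -0.5 -1.2] w 28.3
[618.4  57.  192.8] [0.2352 0.237  0.4043]
```

Request:
send_rows(motion="0.5 -0.5 -1 0.1 0.1 0.1 1;0.5 -0.5 -1.2 0.1 0.1 0.1 1;0.2 -0.2 -1.2 0 0 0.1 1;0 0 -0.6 0 0 0 1;0 0 0 0 0 0 1")

```text
t: 52.28
eef_pos: [0.6304, 0.0358, 0.148]
tool_rot: [0.002, 1.0, -0.007, -0.001]
contact_force: [-0.6, 0.3, -1.5]
gripper_width: 0.334
```

```bash
sed -i 's/\[120:260,160:460\]/[60:200,160:460]/' gz.py; python3 gz.py w51
```

```text
52.28 [0.6304 0.0358 0.148 ] {'pitch': np.float64(89.8), 'az': np.float64(-108.9), 'xaz': np.float64(-0.8), 'ytilt': np.float64(0.2), 'yaz': np.float64(-90.8)} q [-0.23  0.49  0.1   1.75 -0.06  0.91 -1.69] F [-0.6  0.3 -1.5] w 28.4
[630.4  35.8 148. ] [ 0.1811 -0.0608  0.6042]
```

Request:
send_rows(motion="0 0.4 0 0.1 0 0.3 1;0 0.35 0 0.1 0 0.3 1;0 0 0 0 0 0 1;0 0 0 0 0 0 1")

```text
t: 52.67
eef_pos: [0.6305, 0.0432, 0.1486]
tool_rot: [-0.0, 1.0, -0.002, -0.0]
contact_force: [-0.1, 0.4, -0.7]
gripper_width: 0.336
```

```bash
python3 gz.py w52
```

```text
52.67 [0.6305 0.0432 0.1486] {'pitch': np.float64(89.9), 'az': np.float64(147.4), 'xaz': np.float64(-0.2), 'ytilt': np.float64(-0.0), 'yaz': np.float64(-90.2)} q [-0.24  0.49  0.09  1.74 -0.06  0.91 -1.69] F [-0.1  0.4 -0.7] w 28.6
[630.5  43.2 148.6] [-0.0359 -0.0561  0.0281]
```

Request:
send_rows(motion="0 -0.04 -0.8 0 0 0 1;0 0 -0.8 0 0 0 1;0 0 -0.8 0 0 0 1;0 0 0 0 0 0 1")

```text
t: 53.05
eef_pos: [0.6311, 0.0439, 0.1236]
tool_rot: [-0.001, 1.0, -0.001, 0.001]
contact_force: [0.2, 0.4, -1.4]
gripper_width: 0.334
```

```bash
python3 gz.py w53
```

```text
53.05 [0.6311 0.0439 0.1236] {'pitch': np.float64(89.9), 'az': np.float64(39.6), 'xaz': np.float64(-0.1), 'ytilt': np.float64(-0.1), 'yaz': np.float64(-90.1)} q [-0.23  0.52  0.09  1.76 -0.06  0.86 -1.69] F [ 0.2  0.4 -1.4] w 28.4
[631.1  43.9 123.6] [-0.0832  0.1009 -0.0516]
```

Request:
send_rows(motion="0 -0.08 -0.7 0 0 0 1;0 0 -0.7 0 0 0 1;0 0 0 0 0 0 1")

```text
t: 53.35
eef_pos: [0.6315, 0.0429, 0.1088]
tool_rot: [-0.001, 1.0, -0.001, 0.001]
contact_force: [0.1, 0.4, -1.2]
gripper_width: 0.33
```

Request:
send_rows(motion="0 0 -0.6 0 0 0 1;0 0 -0.6 0 0 0 1;0 0 0 0 0 0 1")

```text
t: 53.6
eef_pos: [0.6314, 0.0427, 0.0953]
tool_rot: [-0.001, 1.0, -0.001, 0.001]
contact_force: [0.5, -0.5, -1.5]
gripper_width: 0.339
```

```bash
python3 gz.py w54
```

```text
53.6 [0.6314 0.0427 0.0953] {'pitch': np.float64(89.9), 'az': np.float64(31.0), 'xaz': np.float64(-0.2), 'ytilt': np.float64(-0.1), 'yaz': np.float64(-90.2)} q [-0.23  0.56  0.09  1.78 -0.06  0.81 -1.69] F [ 0.5 -0.5 -1.5] w 28.8
[631.4  42.7  95.3] [-0.0736  0.1224 -0.0348]
```

Request:
send_rows(motion="0 0.03 -0.6 0 0 0 1;0 0 -0.6 0 0 0 1;0 0 0 0 0 0 1")

```text
t: 53.9
eef_pos: [0.6322, 0.0431, 0.0832]
tool_rot: [-0.001, 1.0, -0.001, 0.002]
contact_force: [-0.6, 0.4, -0.8]
gripper_width: 0.333
```

Request:
send_rows(motion="0 0 -0.5 0 0 0 1;0 0 -0.5 0 0 0 1;0 0 0 0 0 0 1")

```text
t: 54.15
eef_pos: [0.6322, 0.0432, 0.0721]
tool_rot: [-0.001, 1.0, -0.001, 0.002]
contact_force: [0.4, 0.0, -1.1]
gripper_width: 0.334
```

Request:
send_rows(motion="0 0 -0.5 0 0 0 1;0 0 -0.5 0 0 0 1;0 0 0 0 0 0 1")

```text
t: 54.4
eef_pos: [0.6323, 0.0432, 0.061]
tool_rot: [-0.001, 1.0, -0.001, 0.002]
contact_force: [-0.7, 0.6, -0.5]
gripper_width: 0.333
```

Request:
send_rows(motion="-0.05 0 -0.5 0 0 0 1;0 0 -0.5 0 0 0 1;0 0 0 0 0 0 1")

```text
t: 54.65
eef_pos: [0.6318, 0.0432, 0.0499]
tool_rot: [-0.001, 1.0, -0.001, 0.002]
contact_force: [-0.3, 0.1, -1.5]
gripper_width: 0.333
```

Request:
send_rows(motion="0 0 -0.5 0 0 0 1;0 0 -0.5 0 0 0 1;0 0 0 0 0 0 1")

```text
t: 54.9
eef_pos: [0.6318, 0.0432, 0.0388]
tool_rot: [-0.001, 1.0, -0.001, 0.002]
contact_force: [0.5, 0.7, -1.4]
gripper_width: 0.331
```

Request:
send_rows(motion="0 0 -0.2 0 0 0 1;0 0 0 0 0 0 1")

```text
t: 55.07
eef_pos: [0.6317, 0.0432, 0.0363]
tool_rot: [-0.001, 1.0, -0.001, 0.002]
contact_force: [-0.6, -0.7, -1.4]
gripper_width: 0.336
```

```bash
python3 - <<'E'
from h import *
o=st();o,im=snap('wrist','w55'); o,im=snap('scene'); cv2.imwrite('pics/s55c.png',cv2.resize(im[220:420,160:460,::-1],None,fx=2.6,fy=2.6))
E
```

```text
55.07 [0.6317 0.0432 0.0363] {'pitch': np.float64(89.8), 'az': np.float64(23.5), 'xaz': np.float64(-0.2), 'ytilt': np.float64(-0.1), 'yaz': np.float64(-90.2)} q [-0.22  0.64  0.07  1.8  -0.07  0.7  -1.68] F [-0.6 -0.7 -1.4] w 28.5
```

Request:
send_rows(motion="0 0 1.5 0 0 0 1;0 0 2 0 0 0 1;0 0 2 0 0 0 1;0 0 2 0 0 0 1;0 0 0 0 0 0 1")

```text
t: 55.58
eef_pos: [0.6309, 0.043, 0.1139]
tool_rot: [-0.001, 1.0, -0.002, 0.001]
contact_force: [0.8, 0.7, -0.2]
gripper_width: 0.335
```

Request:
send_rows(motion="0 0 2 0 0 0 1;0 0 2 0 0 0 1;0 0 2 0 0 0 1;0 0 1 0 0 0 1;0 0 0 0 0 0 1")

```text
t: 56.0
eef_pos: [0.6297, 0.0429, 0.185]
tool_rot: [-0.001, 1.0, -0.001, 0.001]
contact_force: [0.1, -0.2, -2.0]
gripper_width: 0.337
```

```bash
python3 - <<'E'
from plan import *
np.set_printoptions(precision=4,suppress=True)
o=st();o,im=snap('wrist','w56');C=cam('wrist',o)
for n in('top','scene','wrist'):
  if n!='wrist': read_camera(n)
  for r in regions_of('reject_tray',n)[:2]:
    ys,xs=np.nonzero(r['region']);rect=cv2.minAreaRect(np.c_[xs,ys].astype(np.float32));b=cv2.boxPoints(rect)
    CC=cam(n,o);print(n,round(r['conf'],2),ray(CC,b,.02)[:,:2].tolist(),ray(CC,[rect[0]],.015)[0,:2])
f=lambda u,v:[155+u/2.4,160+v/2.4]
print(ray(cam('top'),[f(318,147),f(478,143),f(490,280),f(318,285)],.02))
E
```

```text
56.0 [0.6297 0.0429 0.185 ] {'pitch': np.float64(89.9), 'az': np.float64(47.6), 'xaz': np.float64(-0.2), 'ytilt': np.float64(-0.1), 'yaz': np.float64(-90.2)} q [-0.24  0.45  0.1   1.72 -0.05  0.98 -1.69] F [ 0.1 -0.2 -2. ] w 28.7
top 0.79 [[0.6131337161349387, -0.017679917606380113], [0.6181900926997138, -0.11673876012636722], [0.4425031543618995, -0.12364581608885028], [0.43754620258630617, -0.026627398223873125]] [ 0.5279 -0.0713]
scene 0.67 [[0.6167138627155129, -0.10981842198328762], [0.43142149405926533, -0.14126150115979108], [0.4321986469790454, 0.08628726453132984], [0.6058610290625803, 0.10748451198160669]] [ 0.5219 -0.0129]
scene 0.4 [[0.6151229959833984, 0.1315013019421447], [0.494058546070254, 0.126141891507423], [0.510830809842397, 0.4503253142268616], [0.6192092302742735, 0.44843869427714295]] [0.5596 0.2965]
wrist 0.67 [[0.6111019308051341, 0.0889890726284083], [0.6197753730198974, -0.112201568343862], [0.4436151846116213, -0.14327313372475373], [0.4317526645527522, 0.08916249105989812]] [ 0.5303 -0.0203]
[[ 0.6066  0.0814  0.02  ]
 [ 0.6127 -0.118   0.02  ]
 [ 0.4406 -0.132   0.02  ]
 [ 0.4331  0.078   0.02  ]]
```

```bash
python3 - <<'E'
from h import *
st()
snap("top","pics/t60.png")
E
```

```text
56.3 [0.6278 0.0427 0.1818] {'pitch': np.float64(89.7), 'az': np.float64(177.6), 'xaz': np.float64(-0.2), 'ytilt': np.float64(-0.0), 'yaz': np.float64(-90.2)} q [-0.24  0.45  0.1   1.72 -0.05  0.98 -1.69] F [ 0.4  0.2 -1.3] w 28.4
```

Request:
send_rows(motion="-2 0 0 0 0 0 1;-3.5 -0.4 0 0 0 0 1;-3.5 -0.4 -1 0 0 0 1;-3 -0.4 -2 0 0 0 1;-2 -0.4 -2 0 0 0 1;-0.4 -0.2 -2 0 0 0 1;0 0 -1 0 0 0 1;0 0 0 0 0 0 1")

```text
t: 57.02
eef_pos: [0.4754, 0.0237, 0.096]
tool_rot: [0.0, 1.0, -0.001, -0.003]
contact_force: [-0.9, -0.4, -1.5]
gripper_width: 0.333
```

```bash
ls pics | tail -5; grep -n -A6 "def snap" h.py; python3 - <<'E'
from h import *
import cv2
st()
im=read_camera("top"); cv2.imwrite("pics/t61.png",im[:,:,::-1])
E
```

```text
w8.png
w8c.png
w9.png
w9c.png
wrist0.png
20:def snap(name,f=None):
21-    o=get_obs(); im=read_camera(name)
22-    if f: cv2.imwrite(f'pics/{f}.png',im[:,:,::-1])
23-    return o,im
24-from scipy.optimize import minimize
25-def pist_pts(D):
26-    a=np.linspace(0,2*np.pi,24,endpoint=False); r=D/2
57.02 [0.4754 0.0237 0.096 ] {'pitch': np.float64(89.6), 'az': np.float64(-175.8), 'xaz': np.float64(-0.1), 'ytilt': np.float64(0.0), 'yaz': np.float64(-90.1)} q [-0.25  0.35  0.08  2.14 -0.04  0.66 -1.71] F [-0.9 -0.4 -1.5] w 28.3
```

View pics/t61.png

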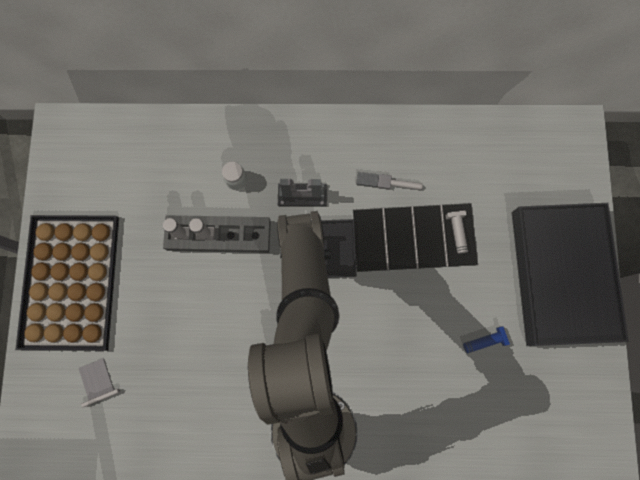

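Top view: the tray is at columns ~290–356, rows 220–276, up against the mat. Pistons 1 and 2 stand at (169,225) and (196,226), and piston 4 lies at (459,230).

Request:
send_rows(motion="0.8 0.1 -2 0 0 0 1;0 0 -2 0 0 0 1;0 0 -1.8 0 0 0 1;0 0 0 0 0 0 1")

```text
t: 57.4
eef_pos: [0.4896, 0.0257, 0.0402]
tool_rot: [-0.001, 1.0, -0.001, 0.001]
contact_force: [0.0, 0.1, -1.7]
gripper_width: 0.333
```

Request:
send_rows(motion="-0.4 0 -1 0 0 0 1;0 0 -1 0 0 0 1;0 0 -0.6 0 0 0 1;0 0 0 0 0 0 1")

```text
t: 57.73
eef_pos: [0.4901, 0.0265, 0.016]
tool_rot: [-0.001, 1.0, -0.001, 0.004]
contact_force: [-0.4, -0.8, -1.5]
gripper_width: 0.331
```

```bash
python3 - <<'E'
from h import *
o,im=snap("wrist","w61"); st()
E
```

```text
57.78 [0.4906 0.0266 0.0165] {'pitch': np.float64(89.5), 'az': np.float64(14.0), 'xaz': np.float64(-0.1), 'ytilt': np.float64(-0.1), 'yaz': np.float64(-90.1)} q [-0.23  0.51  0.06  2.15 -0.06  0.48 -1.69] F [ 0.3 -0.6 -1. ] w 28.6
```

View pics/w61.png

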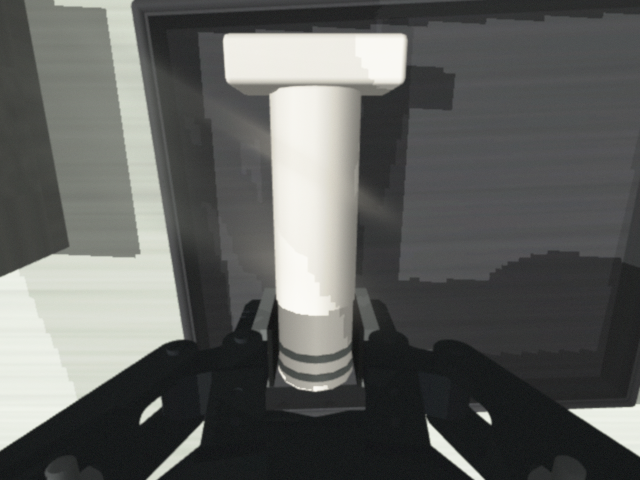

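Piston 3 is inside the tray outline, with the head at row ~60 and the rim at row ~15. Lowering the rest of the way.

Request:
send_rows(motion="0 0 -0.3 0 0 0 1;-0.3 0 -0.3 0 0 0 1;0 0 0 0 0 0 1")

```text
t: 58.03
eef_pos: [0.4892, 0.0267, 0.0117]
tool_rot: [-0.001, 1.0, -0.001, 0.006]
contact_force: [-0.9, -1.0, -2.2]
gripper_width: 0.334
```

Request:
send_rows(motion="0 0 -0.2 0 0 0 1;0 0 0 0 0 0 1")

```text
t: 58.2
eef_pos: [0.4894, 0.0268, 0.01]
tool_rot: [-0.001, 1.0, -0.001, 0.006]
contact_force: [-0.2, 0.5, -1.5]
gripper_width: 0.335
```

Request:
send_rows(motion="0 0 -0.15 0 0 0 1;0 0 0 0 0 0 1")

```text
t: 58.37
eef_pos: [0.4895, 0.0268, 0.0086]
tool_rot: [-0.001, 1.0, -0.001, 0.007]
contact_force: [1.1, 0.0, -1.7]
gripper_width: 0.336
```

Request:
send_rows(motion="0 0 -0.08 0 0 0 1;0 0 0 0 0 0 0.7;0 0 0 0 0 0 0.45;0 0 0 0 0 0 0.3;0 0 0 0 0 0 0.3")

```text
t: 58.78
eef_pos: [0.4902, 0.0268, 0.0081]
tool_rot: [-0.002, 1.0, -0.001, 0.007]
contact_force: [0.0, 0.7, -0.0]
gripper_width: 0.697
```

Request:
send_rows(motion="0 0 1 0 0 0 0.3;0 0 2 0 0 0 0.3;0 0 3 0 0 0 0.3;0 0 3 0 0 0 0.3;0 0 2 0 0 0 0.3;0 0 0 0 0 0 0.3")

```text
t: 59.28
eef_pos: [0.4885, 0.0264, 0.1248]
tool_rot: [-0.001, 1.0, -0.002, 0.006]
contact_force: [1.5, -0.7, 0.7]
gripper_width: 0.701
```

```bash
python3 - <<'E'
from h import *
o,im=snap("wrist","w62"); st()
E
```

```text
59.33 [0.4881 0.0264 0.1236] {'pitch': np.float64(89.4), 'az': np.float64(13.5), 'xaz': np.float64(-0.2), 'ytilt': np.float64(-0.1), 'yaz': np.float64(-90.2)} q [-0.25  0.31  0.09  2.1  -0.04  0.72 -1.72] F [ 0.9 -0.8 -0.5] w 59.4
```

View pics/w62.png

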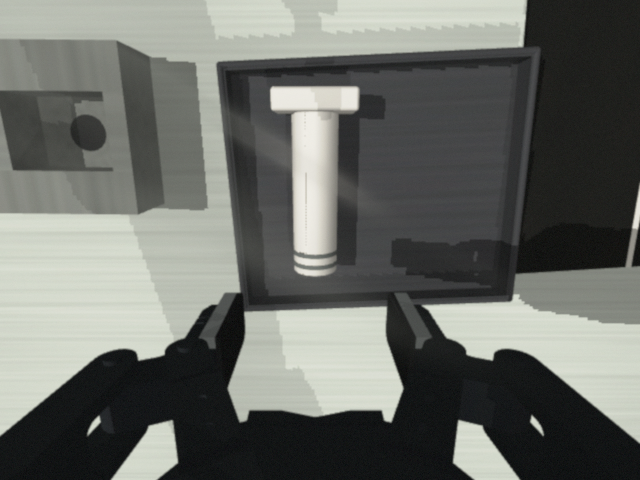

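Piston 3 lies in the tray: head at (314,98), free end at (315,270). Next is piston 4.

Request:
send_rows(motion="0 -2 1 0 0 0 0.3;0.3 -4 0.5 0 0 0 0.3;0.4 -4 0 0 0 0.8 0.3;0.4 -4 0 0 0 0.8 0.3;0.4 -4 0 0 0 0.8 0.3;0.4 -4 0 0 0 0.8 0.3;0.4 -4 0 0 0 0.8 0.3;0.4 -4 0 0 0 0.8 0.3;0.4 -4 0 0 0 0.8 0.3;0.4 -4 0 0 0 0.8 0.3;0.4 -4 0 0 0 0.8 0.3;0.4 -3 0 0 0 0.8 0.3;0 0 0 0 0 0 0.3;0 0 0 0 0 0 0.3")

```text
t: 60.5
eef_pos: [0.5194, -0.4397, 0.1283]
tool_rot: [-0.005, 0.997, 0.078, -0.002]
contact_force: [-0.5, 0.4, -0.7]
gripper_width: 0.702
```

```bash
python3 - <<'E'
from h import *
o,im=snap("wrist","w63"); st()
snap("top","t63")
E
sed -n 24,140p h.py
```

```text
60.55 [ 0.5188 -0.4398  0.1282] {'pitch': np.float64(89.4), 'az': np.float64(122.6), 'xaz': np.float64(8.9), 'ytilt': np.float64(-0.6), 'yaz': np.float64(-81.1)} q [ 0.49  0.6   0.17  1.63 -0.13  0.94 -0.7 ] F [-1.5 -1.2  0.2] w 59.3
from scipy.optimize import minimize
def pist_pts(D):
    a=np.linspace(0,2*np.pi,24,endpoint=False); r=D/2
    b=np.array([[x,r*np.cos(t),r*np.sin(t)] for x in(-.047,.061) for t in a])
    h=np.array([[x,y,z] for x in(-.061,-.047) for y in(-.027,.027) for z in(-r,r)])
    return b,h
def drawp(C,p,D,shape=(480,640)):
    # p: x,y,yaw(of piston +x axis = toward free end), z from D on mat
    x,y,yaw=p; c,s=np.cos(yaw),np.sin(yaw); R=np.array([[c,-s,0],[s,c,0],[0,0,1]])
    m=np.zeros(shape,np.uint8)
    for P in pist_pts(D):
        q=proj(C,P@R.T+[x,y,.004+D/2]); hull=cv2.convexHull((q*16).astype(np.int32))
        cv2.fillConvexPoly(m,hull,255,cv2.LINE_AA,4)
    return m/255.
def fitp(C,mask,p0,D):
    mk=cv2.GaussianBlur(mask.astype(float),(0,0),1)
    def f(p): return ((cv2.GaussianBlur(drawp(C,p,D),(0,0),1)-mk)**2).sum()/mask.sum()
    b=minimize(f,p0
[... 1497 characters left out ...]
ontact_force'],1),'w',round(o['gripper_width']*85,1));return o
def fitseed(im,C,seed,box,thr=70,yaw0=np.pi,verbose=1):
    m=np.zeros(im.shape[:2],np.uint8); x0,y0,x1,y1=box
    m[y0:y1,x0:x1]=(im[y0:y1,x0:x1].min(2)>thr)
    m=cv2.morphologyEx(m,cv2.MORPH_OPEN,np.ones((9,9)))
    n,l=cv2.connectedComponents(m); k=l==l[seed[1],seed[0]]
    k=cv2.morphologyEx(k.astype(np.uint8),cv2.MORPH_CLOSE,np.ones((9,9)))>0
    p=ray(C,[seed],.02)[0]
    res=[(D,)+fitp(C,k,[p[0],p[1],yaw0],D) for D in(.038,.031)]
    b=min(res,key=lambda q:q[2])
    if verbose: print('mid',(b[1][:2]*1000).round(1),'head az',np.degrees(b[1][2]-np.pi).round(1),'area',k.sum(),[(q[0],round(q[2],3)) for q in res])
    return b
```

View pics/w63.png

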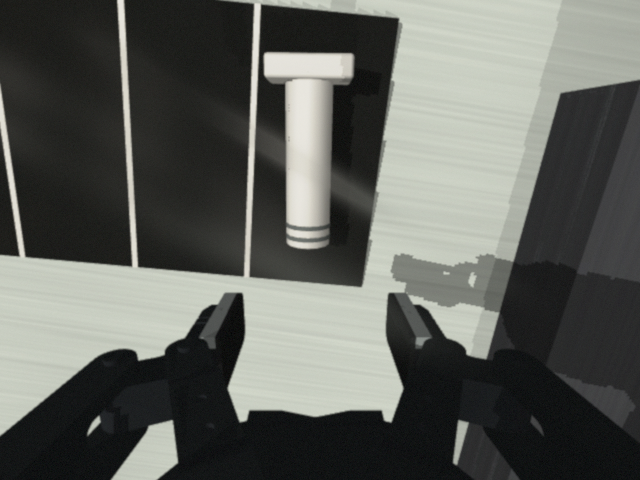

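Piston 4: head at (309,67), free end at (308,243). The tall dark box on the right is clear of the gripper.

```bash
python3 - <<'E'
from h import *
o,im=snap("wrist")
C=cam("wrist",o)
b=fitseed(im,C,(310,150),(262,40,365,260)); p=b[1]
st()
d=np.array([np.cos(p[2]),np.sin(p[2])])
print('grip',p[:2]+.040*d,'delta',p[:2]+.04*d-o['eef_pos'][:2])
E
```

```text
mid [ 575.  -424.9] head az 8.0 area 10213 [(0.038, np.float64(0.202)), (0.031, np.float64(0.017))]
60.65 [ 0.5202 -0.4371  0.129 ] {'pitch': np.float64(89.3), 'az': np.float64(114.2), 'xaz': np.float64(9.1), 'ytilt': np.float64(-0.6), 'yaz': np.float64(-80.9)} q [ 0.49  0.59  0.17  1.63 -0.13  0.94 -0.7 ] F [-0.3  0.1 -0.3] w 59.4
grip [ 0.53537385 -0.43043918] delta [0.01593636 0.00785665]
```

Request:
send_rows(motion="0.8 0.3 -2 -0.6 0 -1 0.3;0.8 0.3 -2 0 0 0 0.3;0 0 -1.5 0 0 0 0.3;0 0 0 0 0 0 0.3")

```text
t: 60.98
eef_pos: [0.5398, -0.4231, 0.0739]
tool_rot: [-0.001, 0.997, 0.074, -0.0]
contact_force: [-0.2, 0.9, -1.2]
gripper_width: 0.7
```

```bash
python3 - <<'E'
from h import *
o,im=snap("wrist","w64")
C=cam("wrist",o)
b=fitseed(im,C,(310,200),(230,20,400,330)); p=b[1]
st()
d=np.array([np.cos(p[2]),np.sin(p[2])])
print('grip',p[:2]+.040*d,'delta',p[:2]+.04*d-o['eef_pos'][:2])
E
```

```text
mid [ 575.1 -424.9] head az 8.3 area 19365 [(0.038, np.float64(0.286)), (0.031, np.float64(0.19))]
61.03 [ 0.5409 -0.423   0.0753] {'pitch': np.float64(89.9), 'az': np.float64(75.5), 'xaz': np.float64(8.5), 'ytilt': np.float64(-0.1), 'yaz': np.float64(-81.5)} q [ 0.46  0.66  0.16  1.65 -0.14  0.84 -0.74] F [1.  1.2 0.5] w 59.2
grip [ 0.53550865 -0.43074662] delta [-0.0043228  -0.00767545]
```

View pics/w64.png

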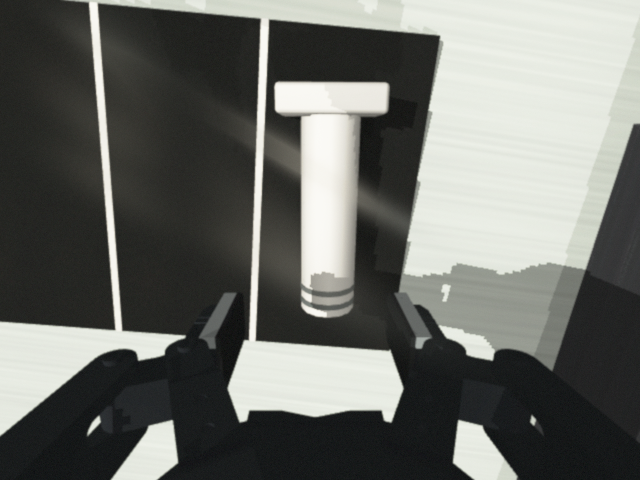

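Request:
send_rows(motion="-0.4 -0.7 -1.5 0 0 0 0.3;0 0 -1.5 0 0 0 0.3;0 0 -0.8 0 0 0 0.3;0 0 0 0 0 0 0.3")

```text
t: 61.37
eef_pos: [0.5388, -0.4287, 0.038]
tool_rot: [-0.0, 0.997, 0.076, 0.002]
contact_force: [0.2, 0.8, -0.4]
gripper_width: 0.701
```

```bash
python3 - <<'E'
from h import *
o,im=snap("wrist","w65")
st()
E
```

```text
61.42 [ 0.539  -0.4288  0.0386] {'pitch': np.float64(89.7), 'az': np.float64(2.6), 'xaz': np.float64(8.7), 'ytilt': np.float64(0.0), 'yaz': np.float64(-81.3)} q [ 0.48  0.71  0.15  1.66 -0.14  0.78 -0.72] F [-0.2 -0.2  0.4] w 59.6
```

View pics/w65.png

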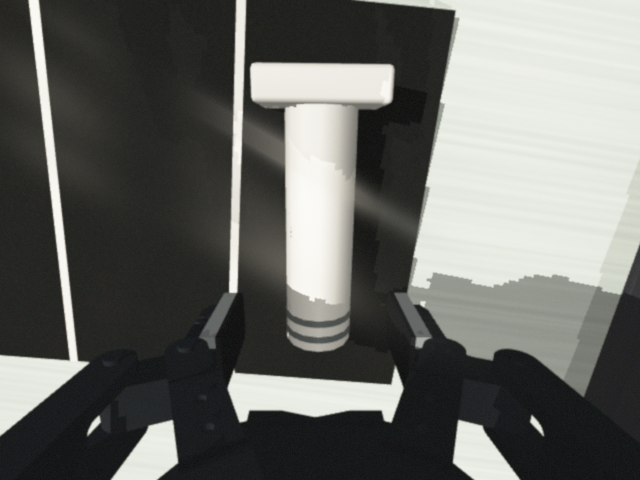

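The piston is centred between the jaws at about column 319. Lowering to the grip height.

Request:
send_rows(motion="-0.2 0 -1.2 0 0 -0.4 0.3;0 0 -1.2 0 0 0 0.3;0 0 -0.5 0 0 0 0.3;0 0 0 0 0 0 0.3")

```text
t: 61.75
eef_pos: [0.5373, -0.4297, 0.0081]
tool_rot: [0.001, 0.997, 0.072, 0.003]
contact_force: [-0.7, 1.3, -0.3]
gripper_width: 0.7
```

Request:
send_rows(motion="0 0 0 0 0 0 1;0 0 0 0 0 0 1;0 0 0 0 0 0 1;0 0 0 0 0 0 1;0 0 0 0 0 0 1;0 0 0.1 0 0 0 1", newtons=80)

```text
t: 62.25
eef_pos: [0.5373, -0.43, 0.0095]
tool_rot: [0.001, 0.997, 0.071, 0.003]
contact_force: [-0.2, -0.6, -1.0]
gripper_width: 0.337
```

Request:
send_rows(motion="0 0 1 0 0 0 1;0 0 2.5 0 0 0 1;0 0 3.5 0 0 0 1;0 0 3.5 0 0 0 1;0.3 1 3.5 0 0 0 1;0.5 3 3 0 0 0 1;0.5 3.8 0 0 0 -0.8 1;0.5 3.8 0 0 0 -0.8 1;0.5 3.8 0 0 0 -0.8 1;0.5 3.8 0 0 0 -0.8 1;0.5 3.8 0 0 0 -0.8 1;0.5 3.8 0 0 0 -0.8 1;0.5 3.8 0 0 0 -0.8 1;0.5 3.8 0 0 0 -0.8 1;0.5 3.8 0 0 0 -0.8 1;0.5 3.8 0 0 0 -0.8 1;0.5 3 0 0 0 -0.8 1;0 0 0 0 0 0 1;0 0 0 0 0 0 1")

```text
t: 63.83
eef_pos: [0.5935, 0.039, 0.205]
tool_rot: [0.002, 1.0, -0.013, 0.011]
contact_force: [-0.4, -0.7, -1.3]
gripper_width: 0.336
```

```bash
python3 - <<'E'
from h import *
st()
E
```

```text
63.83 [0.5935 0.039  0.205 ] {'pitch': np.float64(88.7), 'az': np.float64(-13.2), 'xaz': np.float64(-1.5), 'ytilt': np.float64(0.3), 'yaz': np.float64(-91.5)} q [-0.26  0.36  0.11  1.8  -0.04  0.96 -1.73] F [-0.4 -0.7 -1.3] w 28.5
```

Request:
send_rows(motion="1.5 0.2 -1.5 0.3 1.2 1.3 1;1.5 0.2 -2 0 0 0 1;0.7 0 -1.5 0 0 0 1;0 0 0 0 0 0 1;0 0 0 0 0 0 1")

```text
t: 64.25
eef_pos: [0.6322, 0.0412, 0.1579]
tool_rot: [-0.001, 1.0, -0.001, 0.002]
contact_force: [0.1, 1.0, -0.5]
gripper_width: 0.338
```

```bash
python3 gz.py w66; python3 -c "
from h import *
st()"
```

```text
64.25 [0.6322 0.0412 0.1579] {'pitch': np.float64(89.7), 'az': np.float64(14.5), 'xaz': np.float64(-0.1), 'ytilt': np.float64(-0.1), 'yaz': np.float64(-90.1)} q [-0.24  0.48  0.1   1.74 -0.06  0.92 -1.69] F [ 0.1  1.  -0.5] w 28.7
[632.2  41.2 157.9] [-0.067   0.2607 -0.069 ]
64.3 [0.6319 0.0409 0.1579] {'pitch': np.float64(89.7), 'az': np.float64(12.4), 'xaz': np.float64(-0.2), 'ytilt': np.float64(-0.1), 'yaz': np.float64(-90.2)} q [-0.24  0.48  0.1   1.74 -0.06  0.92 -1.69] F [-1.1 -1.1 -1.4] w 28.0
```

View pics/w66.png

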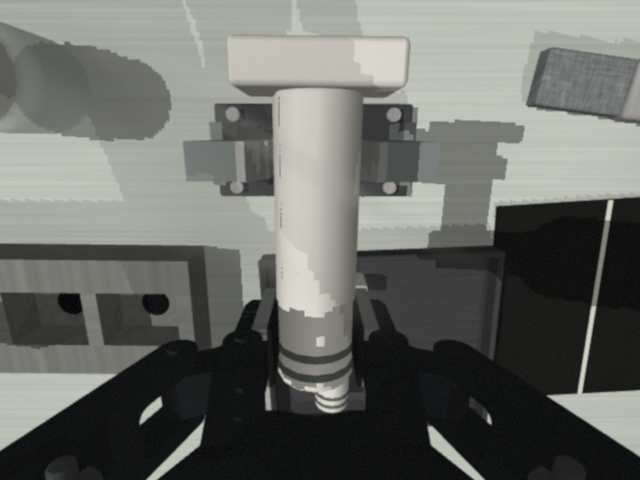

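View pics/w66c.png

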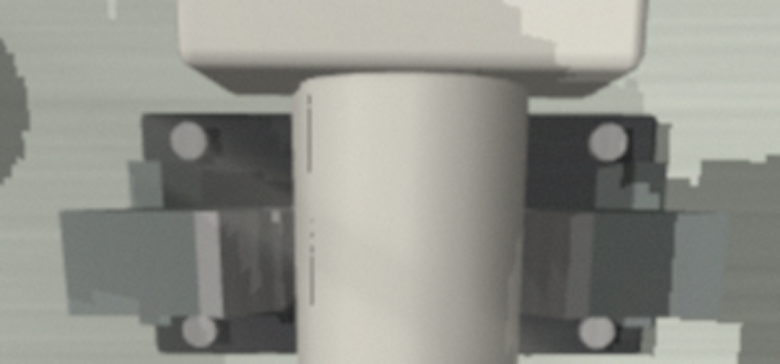

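Request:
send_rows(motion="0 0.2 -0.5 0 0.2 0 1;0 0 -0.4 0 0 0 1;0 0 0 0 0 0 1")

```text
t: 64.55
eef_pos: [0.6318, 0.0413, 0.1512]
tool_rot: [-0.001, 1.0, -0.002, 0.002]
contact_force: [-0.6, 0.1, -1.7]
gripper_width: 0.333
```

```bash
python3 gz.py w67
```

```text
64.55 [0.6318 0.0413 0.1512] {'pitch': np.float64(89.8), 'az': np.float64(17.1), 'xaz': np.float64(-0.3), 'ytilt': np.float64(-0.1), 'yaz': np.float64(-90.3)} q [-0.24  0.49  0.1   1.74 -0.06  0.91 -1.69] F [-0.6  0.1 -1.7] w 28.3
[631.8  41.3 151.2] [-0.0587  0.1908  0.0824]
```

View pics/w67c.png

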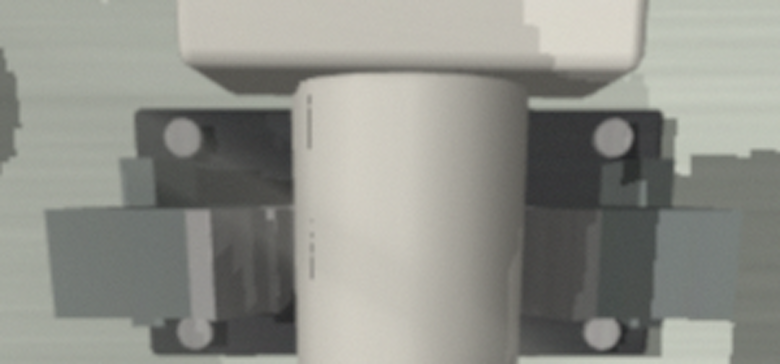

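Request:
send_rows(motion="0 0.22 0 0 0.2 0.2 1;0 0 -0.5 0 0 0 1;0 0 0 0 0 0 1")

```text
t: 64.85
eef_pos: [0.6321, 0.0439, 0.1475]
tool_rot: [-0.001, 1.0, -0.0, 0.001]
contact_force: [-0.9, -0.4, -1.5]
gripper_width: 0.333
```

Request:
send_rows(motion="0 -0.05 -0.7 0 0 0 1;0 0 -0.7 0 0 0 1;0 0 -0.7 0 0 0 1;0 0 0 0 0 0 1")

```text
t: 65.18
eef_pos: [0.632, 0.0437, 0.1244]
tool_rot: [-0.001, 1.0, -0.0, 0.001]
contact_force: [-1.0, -0.9, -1.2]
gripper_width: 0.333
```

```bash
python3 gz.py w68
```

```text
65.18 [0.632  0.0437 0.1244] {'pitch': np.float64(89.8), 'az': np.float64(41.1), 'xaz': np.float64(-0.0), 'ytilt': np.float64(-0.1), 'yaz': np.float64(-90.0)} q [-0.24  0.52  0.1   1.76 -0.07  0.86 -1.68] F [-1.  -0.9 -1.2] w 28.3
[632.   43.7 124.4] [-0.1003  0.1152 -0.1788]
```

View pics/w68c.png

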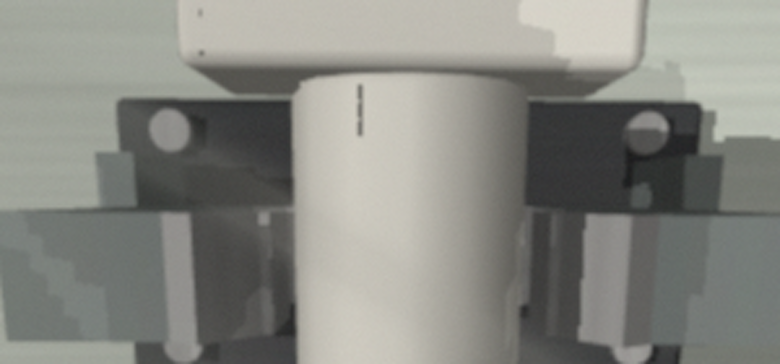

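Base edges at 118 and 700 put the plate centre at ~409; the piston is at 408, so it is centred. Lowering.

Request:
send_rows(motion="0 0 -0.7 0 0 0 1;0 0 -0.7 0 0 0 1;0 0 0 0 0 0 1;0 0 -0.7 0 0 0 1;0 0 -0.6 0 0 0 1;0 0 0 0 0 0 1")

```text
t: 65.73
eef_pos: [0.6325, 0.0437, 0.0951]
tool_rot: [-0.001, 1.0, -0.0, 0.001]
contact_force: [-0.6, -0.1, -1.5]
gripper_width: 0.335
```

Request:
send_rows(motion="0 -0.03 -0.6 0 0 0 1;0 0 -0.5 0 0 0 1;0 0 0 0 0 0 1")

```text
t: 65.98
eef_pos: [0.6325, 0.0433, 0.0827]
tool_rot: [-0.001, 1.0, -0.0, 0.001]
contact_force: [-1.0, -0.9, -1.9]
gripper_width: 0.336
```

```bash
python3 gz.py w69
```

```text
65.98 [0.6325 0.0433 0.0827] {'pitch': np.float64(89.8), 'az': np.float64(34.8), 'xaz': np.float64(-0.0), 'ytilt': np.float64(-0.1), 'yaz': np.float64(-90.0)} q [-0.23  0.58  0.09  1.78 -0.07  0.78 -1.68] F [-1.  -0.9 -1.9] w 28.6
[632.5  43.3  82.7] [-0.1014  0.1465 -0.1675]
```

View pics/w69c.png

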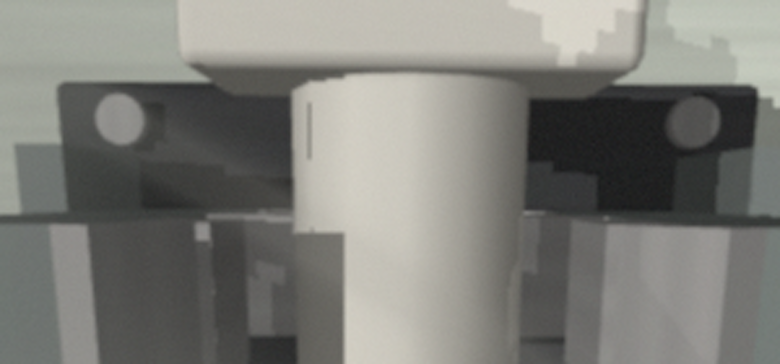

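Free on both sides. Continuing down through the no-go gap.

Request:
send_rows(motion="0 0 -0.5 0 0 0 1;0 0 -0.5 0 0 0 1;0 0 0 0 0 0 1")

```text
t: 66.28
eef_pos: [0.6331, 0.0433, 0.0727]
tool_rot: [-0.001, 1.0, -0.0, 0.002]
contact_force: [0.0, -0.6, -2.1]
gripper_width: 0.342
```

Request:
send_rows(motion="0 0 -0.5 0 0 0 1;0 0 -0.5 0 0 0 1;0 0 0 0 0 0 1")

```text
t: 66.53
eef_pos: [0.6333, 0.0434, 0.0618]
tool_rot: [-0.001, 1.0, -0.0, 0.002]
contact_force: [0.1, 0.7, -1.8]
gripper_width: 0.333
```

Request:
send_rows(motion="-0.1 0 -0.5 0 0 0 1;0 0 -0.5 0 0 0 1;0 0 0 0 0 0 1")

```text
t: 66.78
eef_pos: [0.6322, 0.0434, 0.0507]
tool_rot: [-0.001, 1.0, -0.0, 0.002]
contact_force: [-0.8, 0.1, -1.4]
gripper_width: 0.337
```

Request:
send_rows(motion="0 0 -0.5 0 0 0 1;0 0 -0.5 0 0 0 1;0 0 0 0 0 0 1")

```text
t: 67.03
eef_pos: [0.6321, 0.0434, 0.0395]
tool_rot: [-0.001, 1.0, -0.0, 0.002]
contact_force: [-0.5, -0.3, -1.8]
gripper_width: 0.336
```

Request:
send_rows(motion="0 0 -0.35 0 0 0 1;0 0 0 0 0 0 1;0 0 0 0 0 0 1")

```text
t: 67.28
eef_pos: [0.6321, 0.0434, 0.0353]
tool_rot: [-0.001, 1.0, -0.0, 0.002]
contact_force: [0.2, 0.2, -1.3]
gripper_width: 0.333
```

```bash
python3 gz.py w70; python3 -c "
from h import *
snap('scene','s70')"
```

```text
67.28 [0.6321 0.0434 0.0353] {'pitch': np.float64(89.7), 'az': np.float64(26.2), 'xaz': np.float64(-0.0), 'ytilt': np.float64(-0.1), 'yaz': np.float64(-90.0)} q [-0.22  0.64  0.08  1.8  -0.08  0.7  -1.67] F [ 0.2  0.2 -1.3] w 28.3
[632.1  43.4  35.3] [-0.1112  0.2265 -0.1661]
```

View pics/w70.png

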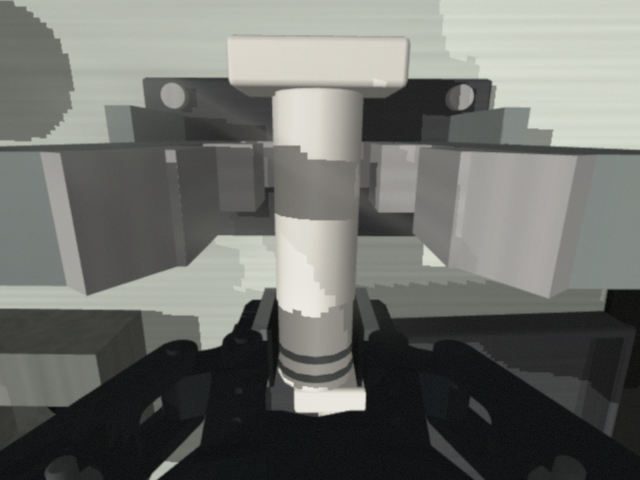

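Piston 4 went through both gaps without contact (axis ≈ 0.047, undersize). Raising it out.

Request:
send_rows(motion="0 0 0.5 0 0 0 1;0 0 0.7 0 0 0 1;0 0 0.7 0 0 0 1;0 0 0.7 0 0 0 1;0 0 0.7 0 0 0 1;0 0 0.7 0 0 0 1;0 0 0.7 0 0 0 1;0 0 0 0 0 0 1")

```text
t: 68.05
eef_pos: [0.6333, 0.0434, 0.0898]
tool_rot: [-0.001, 1.0, -0.0, 0.004]
contact_force: [0.1, 0.4, -1.5]
gripper_width: 0.333
```

Request:
send_rows(motion="0 0 0.8 0 0 0 1;0 0 0.8 0 0 0 1;0 0 0.8 0 0 0 1;0 0 0.8 0 0 0 1;0 0 0.8 0 0 0 1;0 0 1.2 0 0 0 1;0 0 2 0 0 0 1;0 0 2 0 0 0 1;0 0 0 0 0 0 1")

```text
t: 68.8
eef_pos: [0.6323, 0.0433, 0.1903]
tool_rot: [-0.001, 1.0, -0.0, 0.003]
contact_force: [1.2, -0.5, -1.0]
gripper_width: 0.335
```

Request:
send_rows(motion="-1.5 -0.5 0 0 0.3 0 1;-2.5 -1.5 0 0 0 0 1;-3 -2 0 0 0 0 1;-3 -2 -1 0 0 0 1;-2 -2 -2 0 0 0 1;-1.5 -1.8 -2 0 0 0 1;-0.5 -0.8 -1 0 0 0 1;0 0 0 0 0 0 1;0 0 0 0 0 0 1")

```text
t: 69.55
eef_pos: [0.4862, -0.0639, 0.1321]
tool_rot: [-0.003, 1.0, 0.001, 0.004]
contact_force: [0.7, -0.4, -1.4]
gripper_width: 0.332
```

```bash
python3 - <<'E'
from h import *
o,im=snap("wrist","w71"); st()
snap("top","t71")
E
```

```text
69.6 [ 0.4865 -0.0637  0.1322] {'pitch': np.float64(89.4), 'az': np.float64(30.6), 'xaz': np.float64(0.1), 'ytilt': np.float64(-0.3), 'yaz': np.float64(-89.9)} q [-0.1   0.3   0.12  2.09 -0.06  0.74 -1.5 ] F [-0.3 -0.2 -1.2] w 28.3
```

View pics/w71.png

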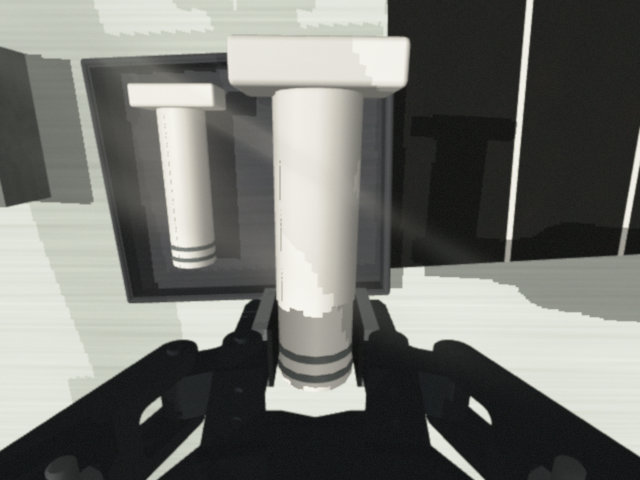

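Piston 4 is over the free right half of the tray, whose right rim is at column ~390. Lowering.

Request:
send_rows(motion="0.2 0 -2 -0.3 0.4 0 1;0 0 -2.5 0 0 0 1;0 0 -2.5 0 0 0 1;0 0 -2 0 0 0 1;0 0 0 0 0 0 1")

```text
t: 70.07
eef_pos: [0.5011, -0.057, 0.0456]
tool_rot: [-0.001, 1.0, 0.006, 0.011]
contact_force: [0.1, 0.2, -1.5]
gripper_width: 0.338
```

```bash
python3 - <<'E'
from h import *
o,im=snap("wrist","w72"); st()
E
```

```text
70.12 [ 0.5022 -0.0569  0.0471] {'pitch': np.float64(88.7), 'az': np.float64(7.0), 'xaz': np.float64(0.7), 'ytilt': np.float64(-0.1), 'yaz': np.float64(-89.3)} q [-0.09  0.46  0.1   2.12 -0.09  0.54 -1.48] F [ 1.   0.9 -0. ] w 28.4
```

View pics/w72.png

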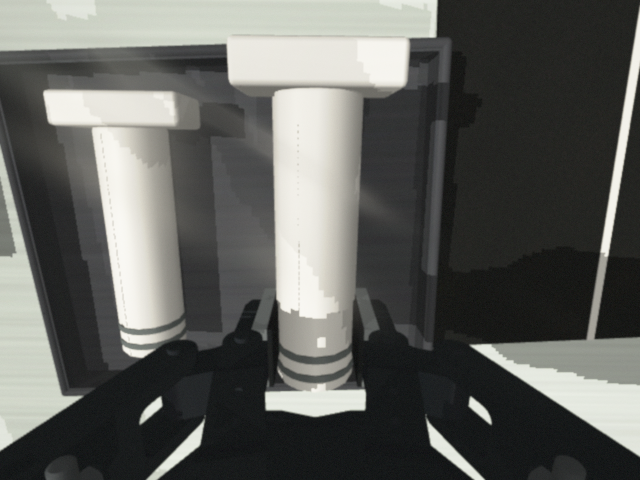

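Request:
send_rows(motion="-1 -0.5 -0.5 0 0.8 -0.5 1;-0.6 -0.3 -0.5 0 0.4 0 1;0 0 0 0 0 0 1")

```text
t: 70.37
eef_pos: [0.4887, -0.0642, 0.0397]
tool_rot: [-0.002, 1.0, 0.002, 0.003]
contact_force: [0.4, 0.5, -0.5]
gripper_width: 0.334
```

```bash
python3 - <<'E'
from h import *
st()
E
```

```text
70.37 [ 0.4887 -0.0642  0.0397] {'pitch': np.float64(89.6), 'az': np.float64(27.7), 'xaz': np.float64(0.3), 'ytilt': np.float64(-0.2), 'yaz': np.float64(-89.7)} q [-0.07  0.47  0.1   2.14 -0.09  0.53 -1.47] F [ 0.4  0.5 -0.5] w 28.4
```

Request:
send_rows(motion="-0.2 -0.1 -1 0 0.2 0 1;-0.1 0 -1 0 0 0 1;0 0 -0.7 0 0 0 1;0 0 0 0 0 0 1")

```text
t: 70.7
eef_pos: [0.487, -0.0659, 0.0127]
tool_rot: [-0.002, 1.0, 0.002, 0.004]
contact_force: [-0.1, -0.2, -2.1]
gripper_width: 0.331
```

Request:
send_rows(motion="0 0 -0.25 0 0 0 1;0 0 -0.2 0 0 0 1;0 0 0 0 0 0 1")

```text
t: 70.95
eef_pos: [0.4869, -0.0659, 0.0077]
tool_rot: [-0.002, 1.0, 0.002, 0.003]
contact_force: [-1.1, -0.3, 7.5]
gripper_width: 0.336
```

Light contact with the tray. Releasing.

Request:
send_rows(motion="0 0 0.05 0 0 0 0.7;0 0 0 0 0 0 0.45;0 0 0 0 0 0 0.3;0 0 0 0 0 0 0.3;0 0 1 0 0 0 0.3;0 0 2 0 0 0 0.3;0 0 3 0 0 0 0.3;0 0 3.5 0 0 0 0.3;0 0 3.5 0 0 0 0.3;0 0 3.5 0 0 0 0.3;0 0 0 0 0 0 0.3")

```text
t: 71.87
eef_pos: [0.4852, -0.0659, 0.1831]
tool_rot: [-0.002, 1.0, 0.002, 0.002]
contact_force: [2.4, -0.6, 0.8]
gripper_width: 0.701
```

```bash
python3 - <<'E'
from h import *
o,im=snap("wrist","w73"); st()
E
```

```text
71.92 [ 0.4841 -0.0657  0.1808] {'pitch': np.float64(89.8), 'az': np.float64(56.5), 'xaz': np.float64(0.2), 'ytilt': np.float64(-0.2), 'yaz': np.float64(-89.8)} q [-0.11  0.23  0.14  2.05 -0.05  0.86 -1.51] F [ 0.4 -1.  -0.4] w 59.5
```

View pics/w73.png

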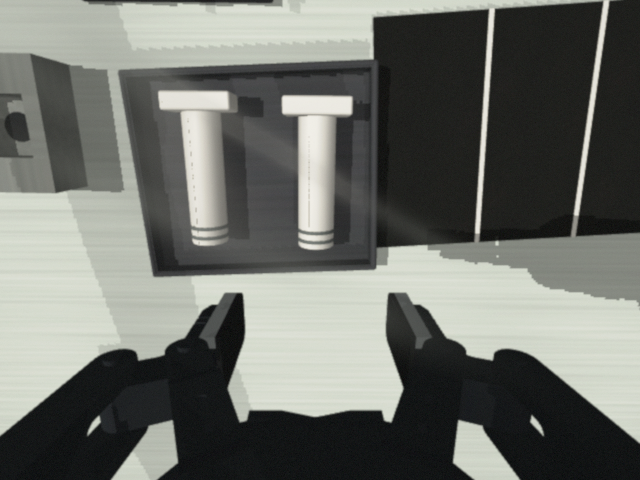

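Both undersize pistons lie in the tray, at (205,170) and (317,175). Moving the arm clear to check the carrier.

Request:
send_rows(motion="0 -2 1 0 0 0 0.3;0 -3.5 1 0 0 0 0.3;0.5 -3.5 1 0 0 0 0.3;0.5 -3.5 1 0 0 0 0.3;0.5 -3.5 0 0 0 0 0.3;0.5 -3.5 0 0 0 0 0.3;0.5 -3 0 0 0 0 0.3;0 -1 0 0 0 0 0.3;0 0 0 0 0 0 0.3;0 0 0 0 0 0 0.3")

```text
t: 72.75
eef_pos: [0.5031, -0.3075, 0.2197]
tool_rot: [-0.003, 1.0, 0.005, -0.002]
contact_force: [-0.6, 0.2, -0.0]
gripper_width: 0.697
```

```bash
python3 - <<'E'
from h import *
snap("top","t74"); snap("scene","s74"); st()
E
```

```text
72.85 [ 0.5034 -0.3061  0.2198] {'pitch': np.float64(89.6), 'az': np.float64(117.9), 'xaz': np.float64(0.8), 'ytilt': np.float64(-0.4), 'yaz': np.float64(-89.2)} q [ 0.24  0.36  0.26  1.79 -0.11  1.02 -1.01] F [-0.1 -0.1 -0.5] w 59.5
```

View pics/t74.png

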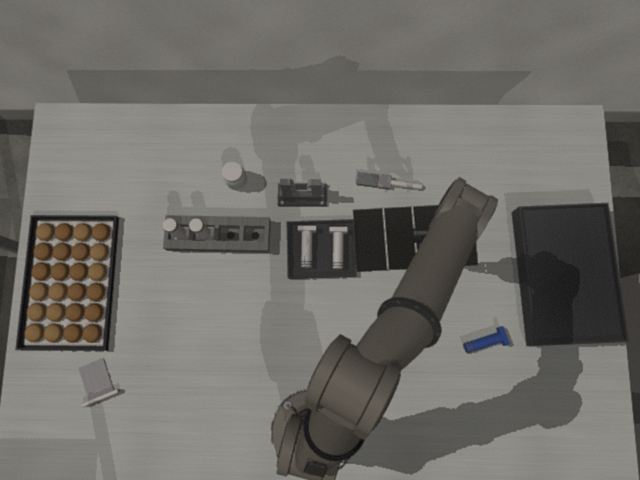

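View pics/s74.png

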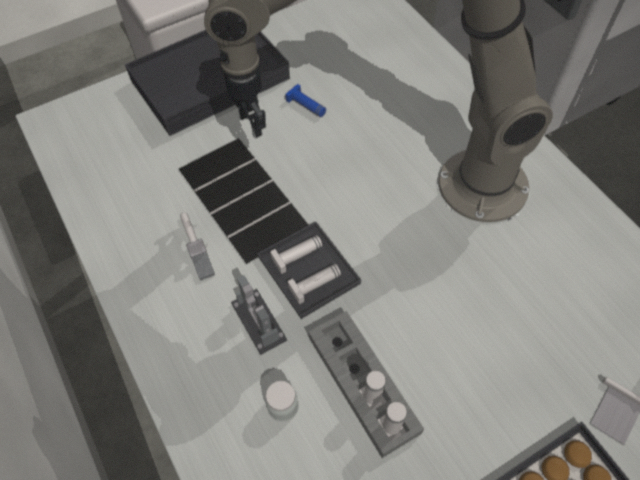

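The pictures show pistons 1 and 2 upright in pockets 1 and 2, pistons 3 and 4 lying flat in the tray and the mat empty. The jar, the brush and the blue look-alike are in place. Handing in.

```bash
python3 -c "
from station import hand_in
print(hand_in())"
```

```text
the job is handed in; nothing more can be done
None
```

I tried all four pistons in the gauge one by one from the left and handed the job in at about 73 s. No verdict came back.

- **Pistons 1 and 2:** full size. The no-go gap stopped both, and they now stand head down in pockets 1 and 2.
- **Pistons 3 and 4:** undersize. I lowered both, still in the grip, through both gaps to an axis height of about 47 mm without contact. Both now lie flat in the reject tray.

The last wrist, top and scene pictures agree. Pistons 1 and 2 are upright in the carrier, 3 and 4 are in the tray, and the mat is empty. The grease jar, brush and blue look-alike were not touched, and the arm stood clear with its gripper empty.

No check failed or disagreed. The tray had been knocked against the mat at about 19 s; I measured its place again before laying pistons in it. I never noticed the grip slacken.

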